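Balance a loaded optical rail and mark its balance point

TASK

Hook the ridge plate's edge under the lip of the balancing stand and swing it down flat; lay the bare rail square across the ridge, well over to the blue side so that it leans down on the blue rest, and set every lens carrier on the bench astride it, each on a white band of its own. Then, without lifting the loaded rail again, slide it lengthwise over the ridge until it tips up off the blue rest and stays level on the ridge alone, and mark the balance point by setting the orange saddle astride the rail right above the ridge. Leave the other things on the bench where they are.

Things in the scene. Friction and masses are not known exactly. Their poses are not given: they have to be found in the camera images.
- stand: Black balancing stand, fixed: base 135 mm (x) by 340 mm (y), 12 mm high; origin under its centre, y along its length. In its middle is the bay for the ridge plate; the lip is on the -x side, near the robot. At each end is a rest, 50 mm wide (x), top at z = 44 mm, from 85 to 160 mm from the centre: blue at +y, white at -y.
- bay_floor (a point): Centre of the bay's floor, 12 mm above the bench, axes as the stand's. The bay is bounded by a wall at x = -54 mm (below the lip) and by curbs 5 mm high at x = +54 mm and at y = -64 and +64 mm.
- lip_edge (a point): Middle of the free lower edge of the aluminium lip, axes as the stand's. The lip, 80 mm long (y) and 5 mm thick, reaches 14 mm out over the bay from the wall on the -x side, 13 mm above the bay's floor. From here to the far curb is only 94 mm, so the 100 mm plate must go in tilted.
- blue_rest: The blue rest at the stand's +y end, 50 mm (x) by 75 mm (y) by 32 mm tall, its top 44 mm above the bench. Origin at the centre of its underside, 122.5 mm from the stand's centre.
- plate_grip (a point): Loose ridge plate, 0.45 kg, same either way round: steel, 100 mm (x) by 120 mm (y), 8 mm thick; brass ridge across the middle, 60 mm long (x), 16 mm wide (y), 36 mm tall, flat-topped; grip it, fingers closing along y. This point: middle, 28 mm above the underside, 16 mm below the ridge's top. In place: an x edge under the lip, flat on the bay floor, 4 mm play, ridge top 56 mm above the bench.
- rail_mid (a point): Optical rail, loose, about 0.36 kg (varies): dark straight bar 310 mm long (y), 24 mm wide (x), 30 mm tall, evenly heavy. This point is its centre, 15 mm above its underside. White bands, 34 mm long, are painted round it at y = -130, +80 and +130 mm. It may lie on the stand either way round.
- carrier1_mid (a point): Lens carrier with red top, or absent; near 80 g, each differs. Aluminium inverted U 40 mm wide (x), 34 mm long (y): legs 12 mm deep, 30 mm apart inside, crosspiece 8 mm, on it a black block 16 (x) by 22 by 30 mm tall to grip, fingers closing along x. This point: centre, 25 mm above the feet. Stands on its legs; astride the rail (x across it) this point is 28 mm above the rail's centre line.
- carrier2_mid (a point): Lens carrier with green top, or absent; else as carrier1.
- carrier3_mid (a point): Lens carrier with yellow top, or absent; else as carrier1.
- marker_mid (a point): Orange marking saddle, 30 g: inverted U 40 mm wide (x), 24 mm long (y), legs 10 mm deep, 30 mm apart inside, crosspiece 6 mm, on it a knob 14 by 14 by 28 mm tall to grip. This point: centre, 22 mm above the feet. Stands on its legs; astride the rail (x across it) this point is 27 mm above the rail's centre line.
- spare_post: Bystander: steel post 13 mm in diameter on a round foot 38 mm wide, 68 mm tall. Origin under its centre. It stands among the carriers.
- lens_case: Bystander: wooden case 70 by 100 by 30 mm beyond the stand. Origin under its centre.
- driver: Bystander: red-handled screwdriver lying beyond the stand.
- bottle: Bystander: white bottle 130 mm tall, to the right. Origin under its centre.
- cup: Bystander: grey cup 80 mm tall, to the left. Origin under its centre.

How it is judged:
By the outcome, as a careful person would: the job done as asked, in the order asked, and still so for the second after the job is handed in, with the robot touching nothing.
Of carrier1, carrier2, carrier3 only 2 to 3 are there at a start; the rules pass over those that are not, and their reading is None.
At some moment in a run one of marker may be knocked a few centimetres aside while the robot is not near it.
Once in a run the grip may slacken for a moment while it holds something.
It also fails if it takes over 210 s, if anything falls off the work surface, if the arm or the gripper's body presses on something with over 40 N, if the wrist force passes 120 N, or if a joint passes its speed limit or range.

ROBOT

A 6-joint arm with a two-finger parallel gripper is mounted at the origin on the work surface. World frame = base frame: x ahead of the robot, y to its left, z up, the work surface at z = 0. Lengths are in mm, angles in rad, forces in N, time in s.
With the tool pointing down it reaches from about 375 to 900 mm from the base axis. Payload 3.1 kg.
Tool frame: the origin (TCP) lies midway between the tips of the shut fingers; the grasp point (between the pads) lies 19 mm behind it; z points along the fingers, x is the direction in which the jaws open and shut, and the axes are right-handed (so a half turn about z gives the same grasp; the last joint's range is limited). The gripper opens to 85 mm and grips with 20 to 120 N. Pads are 22 mm wide; open, the fingers measure 114 mm over their backs; the gripper's body (76 mm by 85 mm) begins 54 mm behind the grasp point. The pads swing forward as they close: fully open they stand 13 mm farther back than shut.
Start: joints at [-1.514, 0.527, 1.433, -0, 1.181, -0.178], TCP at [145.43, -607.821, 231.31] pointing down, gripper open.
Joint ranges: [-3.08, 3.08], [-0.75, 2.2], [0.22, 2.44], [-1.43, 4.57], [0, 2.65], [-2.85, 2.85]. Speed limits (rad/s): [2.79, 2.79, 3.14, 3.14, 3.14, 3.14].

INTERFACE

Orientations are given as a unit quaternion [w, x, y, z].
In Python, from workcell import arm gives the robot as it stands.
- The arm moves only by the tool step_arm, never from a script. Its argument "steps" is a list of rows, each an object of numbers: "ax", "ay", "az": the turn, a rotation vector about the tool's x, y, z in degrees; "tx", "ty", "tz": the shift along the tool's x, y, z in m; "fingers": the closure, from -1 (fully open) to 1 (shut). A call has 1 to 20 rows; each row shifts and turns the commanded pose from where the row before left it, along the tool's axes as they then stand; what a row does not reach is not made up. A row lasts 1/12 s, in which the tool goes at most 41.7 mm and 7.16 degrees, less where a joint would pass 70% of its speed; a pose out of reach is approached as far as the arm can. A call is refused whole if a number of a shift passes 0.0417 or a number of a turn 7.16, either way. A call with a gripper value outside its range is refused whole. The fingers move at their own pace and stop on an object; the grip force is fixed at half the most. Time passes only in rows, so rows that do not move let the fingers close. It gives the time, the measured TCP pose, the force and the opening at its end, in the units of the state.
- arm.state(): the state, without advancing time (a new reading comes with each control period).
- arm.snapshot(name): name is "side" or "top"; returns (picture, depth): 384x512x3 uint8, blue, green, red; 384x512 float32, mm along the optical axis (not along the pixel's ray), 0 where there is no reading.
- arm.camera_params(name): a dict with "intrinsics" (3x3 intrinsics, pixels), "dist_coeffs" ([k1, k2, p1, p2, k3] as OpenCV has them; the pictures are not rectified), "position" and "orientation" of the camera in the world. Camera axes: x right, y down, z forward; pixel columns grow to the right and rows downward; lengths in mm; the calibration is good to about 2 mm. A picture is of the moment at which its call begins. camera_params takes no time and is no camera call.
- arm.hand_in(): hands the job in, once; it reports no verdict.
The state is a dict: "t": time; "joint_positions": joint angles; "qd": joint speeds; "tau": joint torques, N m; "tcp_pos": TCP position; "orientation": TCP orientation; "ft_force": force on the tool from outside, world axes, zero at the start; "moment": the same for the moment, N m; "grip_width": opening from 0.0 (shut) to 1.0 (fully open).
Only numpy, scipy, OpenCV 4.12 (cv2) and the standard library are available. Lean on these libraries where they do the work, as an engineer would, in place of code of your own. Each camera call takes 0.05 s, during which the arm holds its last target.

## Working session

There is one attempt and no reset: what is moved stays moved. The work goes in short steps, Python scripts to look and compute and a tool call to move; the robot and the scene stay as the last step left them, time stands still between calls to the robot, and variables do not carry over. Pictures are saved under pics/ and viewed, and the job is handed in when it is done.

Besides the shell and the picture viewer there is one more tool, called after ">>>" as a command line: name --argument value ..., lists and objects as JSON in quotes. step_arm: Moves the arm, as the interface text tells. Its arguments: {"type":"object","properties":{"steps":{"type":"array"}},"required":["steps"]}

```bash
ls; mkdir -p pics
cat > h.py <<'E'
import numpy as np, cv2
from workcell import arm
from scipy.spatial.transform import Rotation as R
def cam(n):
    p=arm.camera_params(n); K=np.array(p['intrinsics'],float); D=np.array(p['dist_coeffs'],float)
    q=p['orientation']; M=R.from_quat([q[1],q[2],q[3],q[0]]).as_matrix()
    return K,D,M,np.array(p['position'],float)
def ray(n,uv):
    K,D,M,P=cam(n); u=cv2.undistortPoints(np.array(uv,float).reshape(-1,1,2),K,D).reshape(-1,2)
    return P,np.c_[u,np.ones(len(u))]@M.T
def onplane(n,uv,z):
    P,d=ray(n,uv); return P+d*((z-P[2])/d[:,2])[:,None]
def proj(n,X):
    K,D,M,P=cam(n); X=(np.array(X,float).reshape(-1,3)-P)@M
    return cv2.projectPoints(X,np.zeros(3),np.zeros(3),K,D)[0].reshape(-1,2)
def pts(n,depth):
    h,w=depth.shape; vv,uu=np.mgrid[:h,:w]; K,D,M,P=cam(n)
    u=cv2.undistortPoints(np.c_[uu.ravel(),vv.ravel()].astype(float).reshape(-1,1,2),K,D).reshape(-1,2)
    X=np.c_[u,np.ones(len(u))]*depth.reshape(-1,1)
    return (X@M.T+P).reshape(h,w,3)
def snap(n,name):
    im,d=arm.snapshot(n); cv2.imwrite(f'pics/{name}.png',im); np.save(f'pics/{name}.npy',d); return im,d
def st():
    s=arm.state(); q=s['orientation']; print('t',round(s['t'],2),'tcp',np.round(s['tcp_pos'],1),'q',np.round(q,4),'F',np.round(s['ft_force'],1),'M',np.round(s['moment'],2),'w',round(s['grip_width'],3)); print(np.round(s['joint_positions'],3)); print(np.round(R.from_quat([q[1],q[2],q[3],q[0]]).as_matrix(),3)); return s
E
python3 - <<'E'
from h import *
st()
for n in('top','side'):
    im,d=snap(n,n+'0'); print(n,cam(n)); 
    big=cv2.resize(im,(800,600)); cv2.imwrite(f'pics/{n}0b.png',big)
E
```

```text
pics
t 0.0 tcp [ 145.4 -607.1  230.3] q [-8.000e-04  7.851e-01 -6.194e-01 -7.000e-04] F [ 0.5  0.9 -0.2] M [ 0.01  0.01 -0.01] w 1.0
[-1.515  0.528  1.434  0.     1.181 -0.179]
[[ 0.233 -0.973 -0.   ]
 [-0.973 -0.233  0.002]
 [-0.002 -0.    -1.   ]]
top (array([[348.9047079 ,   0.        , 257.57829047],
       [  0.        , 348.9047079 , 192.86078576],
       [  0.        ,   0.        ,   1.        ]]), array([0.02164021, 0.        , 0.        , 0.        , 0.        ]), array([[-0.00544485, -0.98419081,  0.17702771],
       [-0.99994082,  0.00369123, -0.01023371],
       [ 0.00941847, -0.17707295, -0.98415266]]), array([ 354.18233791,   37.43509711, 1168.72951286]))
side (array([[391.77731607,   0.        , 255.4052521 ],
       [  0.        , 391.77731607, 195.12366864],
       [  0.        ,   0.        ,   1.        ]]), array([0.04278696, 0.        , 0.        , 0.        , 0.        ]), array([[-0.79224479, -0.41669706,  0.44577096],
       [-0.61005244,  0.52462751, -0.59380299],
       [ 0.01357225, -0.74238099, -0.66984047]]), array([-57.96740443, 875.13641401, 996.60344974]))
```

View pics/top0b.png

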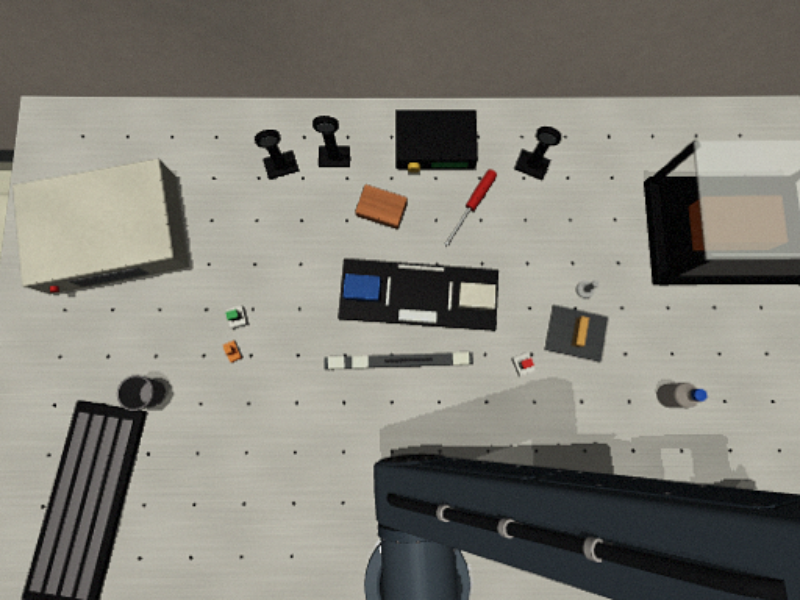

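View pics/side0b.png

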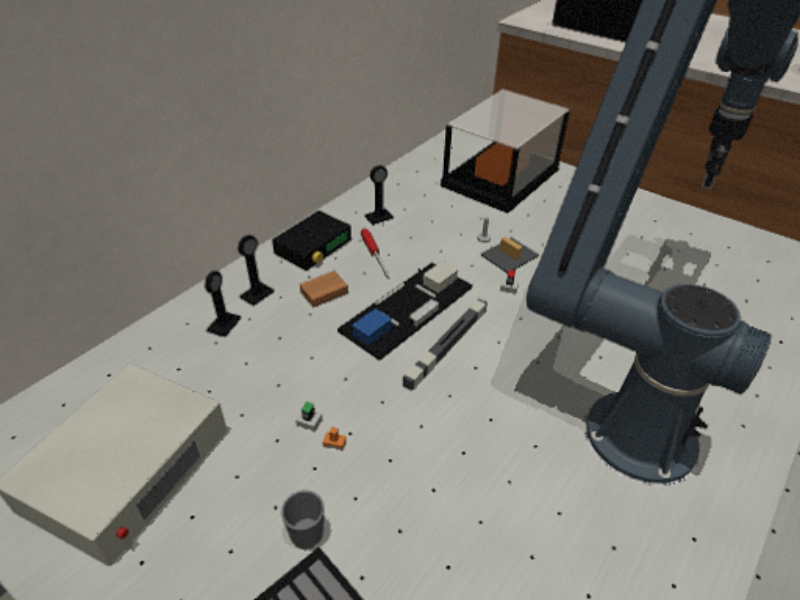

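Run:
```python
import cv2
a=cv2.imread('pics/top0.png')
c=a[155:245,130:410]; cv2.imwrite('pics/c1.png',cv2.resize(c,None,fx=2.85,fy=2.85,interpolation=cv2.INTER_CUBIC))
a=cv2.imread('pics/side0.png')
c=a[120:300,180:380]; cv2.imwrite('pics/c2.png',cv2.resize(c,None,fx=3.3,fy=3.3,interpolation=cv2.INTER_CUBIC))
```

```text
(no output)
```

View pics/c1.png

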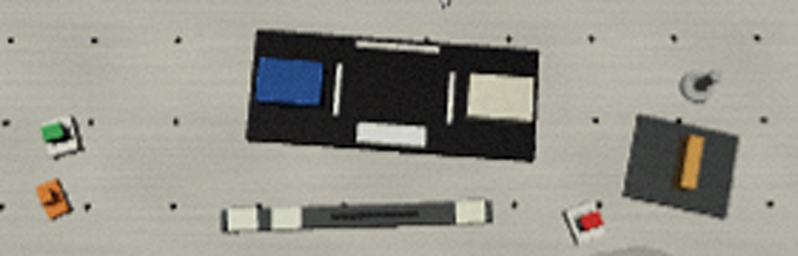

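View pics/c2.png

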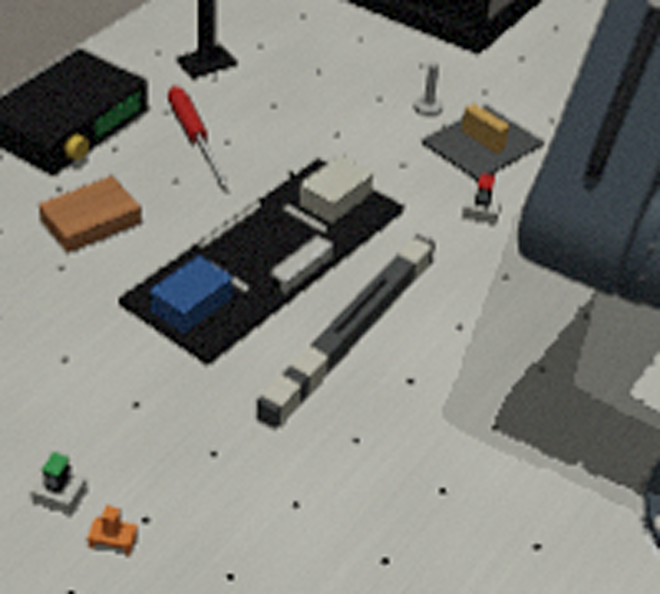

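```bash
cat > m.py <<'E'
from h import *
def mask(im,lo,hi): return cv2.inRange(cv2.cvtColor(im,cv2.COLOR_BGR2HSV),lo,hi)
def blobs(m,minA=6):
    n,l,s,c=cv2.connectedComponentsWithStats(m)
    return [(c[i],s[i],l==i) for i in range(1,n) if s[i,4]>=minA]
COL={'red':((0,150,90),(8,255,255)),'green':((55,120,60),(80,255,255)),'orange':((8,170,130),(16,255,255)),'blue':((105,120,50),(125,255,255)),'yellow':((17,110,90),(35,255,255))}
E
python3 - <<'E'
from m import *
for n in('top','side'):
    im=cv2.imread(f'pics/{n}0.png'); d=np.load(f'pics/{n}0.npy'); X=pts(n,d)
    for k,(lo,hi) in COL.items():
        for c,s,m in blobs(mask(im,lo,hi),5):
            p=X[m&(d>0)]
            if len(p): print(n,k,np.round(c,1),s[4],'med',np.round(np.median(p,0),1),'zmax',np.round(np.percentile(p[:,2],95),1), 'plane ptz', np.round(onplane(n,c,np.percentile(p[:,2],95))[0],1))
E
```

```text
top red [308.  120.3] 159 med [ 814.  -150.3   24.4] zmax 28.7 plane ptz [ 812.7 -149.6   28.7]
top red [ 33.4 184.2] 13 med [585.7 744.7  57. ] zmax 58.9 plane ptz [584.8 742.9  58.9]
top red [337.  232.2] 32 med [ 427.3 -227.3   51.4] zmax 55.5 plane ptz [ 426.2 -225.9   55.5]
top green [148.1 201.2] 31 med [529.7 379.1  50.3] zmax 53.1 plane ptz [529.  378.3  53.1]
top orange [232. 126.] 5 med [792.6 112.1  29.8] zmax 31.3 plane ptz [791.8 112.   31.3]
top orange [148.1 224.9] 66 med [453.5 383.4  17. ] zmax 44.5 plane ptz [453.3 377.   44.5]
top blue [230.9 183.2] 357 med [589.3 113.   44.3] zmax 47.8 plane ptz [588.3 112.9  47.8]
top blue [447.5 252.3] 51 med [ 362.8 -528.6  131.3] zmax 134.1 plane ptz [ 361.9 -526.8  134.1]
top yellow [264.1 105.6] 27 med [862.6   2.   37.3] zmax 42.5 plane ptz [860.9   1.7  42.5]
top yellow [372.5 211.4] 106 med [ 495.2 -346.8   44.4] zmax 47.9 plane ptz [ 493.4 -345.8   47.9]
side red [235.9 153.5] 73 med [ 812.4 -142.3   23.9] zmax 28.6 plane ptz [ 808.1 -138.    28.6]
side red [326.9 174.5] 17 med [ 429.  -226.6   51.1] zmax 53.1 plane ptz [ 427.7 -224.9   53.1]
side red [ 77.1 340.2] 24 med [585.1 747.8  59.1] zmax 62.0 plane ptz [582.5 748.3  62. ]
side green [218.9 151.2] 17 med [ 869.7 -103.7   34.5] zmax 43.1 plane ptz [860.2 -90.8  43.1]
side green [212.6 156.6] 18 med [867.4 -55.   31.3] zmax 35.7 plane ptz [862.6 -54.1  35.7]
side green [196.3 260.3] 33 med [531.7 382.5  51.6] zmax 54.1 plane ptz [529.8 383.4  54.1]
side orange [213.7 280.2] 72 med [453.6 390.2  18.5] zmax 45.4 plane ptz [444.6 400.4  45.4]
side blue [237.2 208.3] 343 med [586.  120.9  43.2] zmax 47.3 plane ptz [581.8 127.1  47.3]
side yellow [327.3 155.5] 43 med [ 495.2 -344.2   43.4] zmax 46.6 plane ptz [ 491.4 -341.2   46.6]
side yellow [201.9 163.5] 21 med [865.    8.3  37.6] zmax 43.0 plane ptz [857.7  13.3  43. ]
```

Run:
```python
from m import *
def rect(P):
    r=cv2.minAreaRect(P[:,:2].astype(np.float32)); return np.round(r[0],1),np.round(r[1],1),round(r[2],1)
for n in('top','side'):
    im=cv2.imread(f'pics/{n}0.png'); d=np.load(f'pics/{n}0.npy'); X=pts(n,d); g=im.max(2).astype(int); hsv=cv2.cvtColor(im,cv2.COLOR_BGR2HSV)
    ok=d>0
    def box(x0,x1,y0,y1,z0,z1): return ok&(X[...,0]>x0)&(X[...,0]<x1)&(X[...,1]>y0)&(X[...,1]<y1)&(X[...,2]>z0)&(X[...,2]<z1)
    def rep(name,m,z):
        v,u=np.nonzero(m); P=onplane(n,np.c_[u,v].astype(float),z)
        c=P.mean(0); w,V=np.linalg.eigh(np.cov(P[:,:2].T)); a=np.degrees(np.arctan2(V[1,1],V[0,1]))
        print(n,name,len(u),'c',np.round(c,1),'ang',round(a,1),'sd',np.round(np.sqrt(w*12),1),'rect',rect(P),'zmed',np.round(np.median(X[m][:,2]),1))
    b=mask(im,*COL['blue'])>0
    rep('blue',b&box(540,640,40,200,40,50),44)
    w=(hsv[...,1]<70)&(g>100)
    rep('white',w&box(520,640,-190,-60,38,50),44)
    rep('ridge',(mask(im,(12,90,80),(40,255,255))>0)&box(440,560,-420,-280,38,52),44)
    rep('plate',box(420,580,-440,-270,4,14),8)
    rep('rail',box(390,500,-180,220,24,36),30)
    rep('base',(g<50)&box(470,680,-160,230,7,20),12)
    rep('lip',w&box(500,570,-50,60,22,40),30)
    for k in('red','green'): rep(k,(mask(im,*COL[k])>0)&(box(400,460,-260,-200,46,58)|box(500,560,340,420,46,58)),50)
    rep('Ured',box(395,465,-265,-190,14,26),20)
    rep('Ugreen',box(495,565,340,420,14,26),20)
    rep('mark_top',box(420,490,340,430,36,50),44)
    rep('mark_U',box(420,490,340,430,10,23),16)
    rep('post',box(540,620,-400,-320,55,75),68)
```

```text
top blue 333 c [590.3 113.   44. ] ang 84.8 sd [50.5 74.5] rect (array([590.5, 113. ]), array([74.5, 51. ]), 85.2) zmed 44.5
top white 340 c [ 570.4 -130.6   44. ] ang 85.0 sd [50.3 74.5] rect (array([ 570.6, -130.1]), array([72.4, 50.3]), 88.0) zmed 44.6
top ridge 91 c [ 494.7 -346.    44. ] ang 166.8 sd [16.3 60.6] rect (array([ 494.9, -346. ]), array([15.8, 60.3]), 77.0) zmed 44.7
top plate 1036 c [ 496.3 -346.6    8. ] ang 83.5 sd [120.9 140. ] rect (array([ 499.1, -353.6]), array([158.6, 168. ]), 0.5) zmed 8.5
top rail 725 c [436.4  37.3  30. ] ang 91.6 sd [ 24.6 314.5] rect (array([436.7,  35.8]), array([ 25. , 309.6]), 1.7) zmed 30.5
top base 2523 c [ 5.787e+02 -4.000e-01  1.200e+01] ang 85.0 sd [141.4 305.4] rect (array([580.6,  -2.7]), array([324.3, 134.6]), 85.7) zmed 12.5
top lip 168 c [529.8  -4.4  30. ] ang 86.5 sd [23.1 80.4] rect (array([529.6,  -5. ]), array([79.6, 23.1]), 85.3) zmed 30.4
top red 29 c [ 426.8 -227.1   50. ] ang 105.5 sd [14.1 21.5] rect (array([ 427.4, -227.4]), array([14. , 20.3]), 24.5) zmed 51.5
top green 28 c [530.3 379.3  50. ] ang 104.2 sd [13.4
[... 1829 characters left out ...]
32. , 380.9]), array([16.7, 21.5]), 15.4) zmed 51.6
side Ured 58 c [ 424.8 -219.6   20. ] ang -135.8 sd [40.8 44.6] rect (array([ 426. , -222.2]), array([39.6, 41.9]), 20.7) zmed 20.2
side Ugreen 92 c [525.2 385.5  20. ] ang 49.5 sd [33.8 47. ] rect (array([529.7, 382.3]), array([43.3, 38.4]), 16.6) zmed 21.0
side mark_top 27 c [456.  389.4  44. ] ang 146.5 sd [14.1 20.8] rect (array([456.4, 389.4]), array([14.6, 20.2]), 30.2) zmed 43.8
side mark_U 86 c [455.7 389.5  16. ] ang -147.3 sd [26.9 45.9] rect (array([456.4, 389.2]), array([41.4, 29.3]), 29.5) zmed 17.4
side post 12 c [ 586.  -363.8   68. ] ang 120.2 sd [12.3 30.1] rect (array([ 586. , -363.8]), array([ 8.4, 23.3]), 31.7) zmed 67.0
```

```bash
cat >> h.py <<'E'
def go(x,y,z):
    s=arm.state(); q=s['orientation']; M=R.from_quat([q[1],q[2],q[3],q[0]]).as_matrix()
    d=np.array([x,y,z])-s['tcp_pos']; t=M.T@d
    phi=np.degrees(np.arctan2(M[1,0],M[0,0]))
    tilt=np.degrees(np.arccos(-M[2,2]))
    print('t',round(s['t'],2),'at',np.round(s['tcp_pos'],1),'phi',round(phi,2),'tilt',round(tilt,2),'toolshift mm',np.round(t,1),'F',np.round(s['ft_force'],1),'w',round(s['grip_width'],3))
E
python3 -c "
from h import *
go(494.5,-345,150)"
```

```text
t 0.1 at [ 145.4 -607.2  230.4] phi -76.55 tilt 0.12 toolshift mm [-173.6 -400.5   80.9] F [-0.4 -0.3  0.2] w 0.997
```

>>> step_arm --steps '[{"az":6.75,"fingers":-1},{"az":6.75,"fingers":-1},{"az":6.75,"fingers":-1},{"az":6.75,"fingers":-1},{"tx":-0.028,"ty":-0.023,"fingers":-1},{"tx":-0.028,"ty":-0.023,"fingers":-1},{"tx":-0.028,"ty":-0.023,"fingers":-1},{"tx":-0.028,"ty":-0.023,"fingers":-1},{"tx":-0.028,"ty":-0.023,"fingers":-1},{"tx":-0.028,"ty":-0.023,"fingers":-1},{"tx":-0.028,"ty":-0.023,"fingers":-1},{"tx":-0.028,"ty":-0.023,"fingers":-1},{"tx":-0.028,"ty":-0.023,"fingers":-1},{"tx":-0.028,"ty":-0.023,"fingers":-1},{"tx":-0.028,"ty":-0.023,"fingers":-1},{"tx":-0.028,"ty":-0.023,"fingers":-1},{"fingers":-1},{"fingers":-1},{"fingers":-1}]'

```text
validation failed for argument at $.st...
```

```bash
python3 -c "
from h import *
go(494.5,-345,110)"
```

```text
t 0.1 at [ 145.4 -607.2  230.4] phi -76.55 tilt 0.12 toolshift mm [-173.5 -400.4  120.9] F [-0.4 -0.3  0.2] w 0.997
```

>>> step_arm --steps '[{"ax":0,"ay":0,"az":6.75,"tx":0,"ty":0,"tz":0,"fingers":-1},{"ax":0,"ay":0,"az":6.75,"tx":0,"ty":0,"tz":0,"fingers":-1},{"ax":0,"ay":0,"az":6.75,"tx":0,"ty":0,"tz":0,"fingers":-1},{"ax":0,"ay":0,"az":6.75,"tx":0,"ty":0,"tz":0,"fingers":-1}]'

```text
t: 0.43
tcp_pos: [145.4, -607.4, 230.7]
orientation: [0.0, -0.616, 0.787, 0.001]
ft_force: [-0.3, -0.6, 0.2]
grip_width: 1.002
```

>>> step_arm --steps '[{"ax":0,"ay":0,"az":0,"tx":-0.028,"ty":-0.023,"tz":0,"fingers":-1},{"ax":0,"ay":0,"az":0,"tx":-0.028,"ty":-0.023,"tz":0,"fingers":-1},{"ax":0,"ay":0,"az":0,"tx":-0.028,"ty":-0.023,"tz":0,"fingers":-1},{"ax":0,"ay":0,"az":0,"tx":-0.028,"ty":-0.023,"tz":0,"fingers":-1},{"ax":0,"ay":0,"az":0,"tx":-0.028,"ty":-0.023,"tz":0,"fingers":-1},{"ax":0,"ay":0,"az":0,"tx":-0.028,"ty":-0.023,"tz":0,"fingers":-1},{"ax":0,"ay":0,"az":0,"tx":-0.028,"ty":-0.023,"tz":0,"fingers":-1},{"ax":0,"ay":0,"az":0,"tx":-0.028,"ty":-0.023,"tz":0,"fingers":-1},{"ax":0,"ay":0,"az":0,"tx":-0.028,"ty":-0.023,"tz":0,"fingers":-1},{"ax":0,"ay":0,"az":0,"tx":-0.028,"ty":-0.023,"tz":0.01,"fingers":-1},{"ax":0,"ay":0,"az":0,"tx":-0.028,"ty":-0.023,"tz":0.02,"fingers":-1},{"ax":0,"ay":0,"az":0,"tx":-0.028,"ty":-0.023,"tz":0.02,"fingers":-1},{"ax":0,"ay":0,"az":0,"tx":0,"ty":0,"tz":0.04,"fingers":-1},{"ax":0,"ay":0,"az":0,"tx":0,"ty":0,"tz":0.04,"fingers":-1},{"ax":0,"ay":0,"az":0,"tx":0,"ty":0,"tz":0,"fingers":-1},{"ax":0,"ay":0,"az":0,"tx":0,"ty":0,"tz":0,"fingers":-1},{"ax":0,"ay":0,"az":0,"tx":0,"ty":0,"tz":0,"fingers":-1}]'

```text
t: 1.85
tcp_pos: [493.0, -346.8, 102.7]
orientation: [0.0, -0.619, 0.786, -0.001]
ft_force: [-0.4, -1.6, 0.9]
grip_width: 0.997
```

```bash
python3 -c "
from h import *
go(494.5,-345,13)"
```

```text
t 1.85 at [ 493.  -346.8  102.7] phi -103.58 tilt 0.11 toolshift mm [-2.2 -0.9 89.7] F [-0.4 -1.6  0.9] w 0.997
```

>>> step_arm --steps '[{"ax":0,"ay":0,"az":0,"tx":-0.002,"ty":-0.001,"tz":0.03,"fingers":-1},{"ax":0,"ay":0,"az":0,"tx":0,"ty":0,"tz":0.03,"fingers":-1},{"ax":0,"ay":0,"az":0,"tx":0,"ty":0,"tz":0.02,"fingers":-1},{"ax":0,"ay":0,"az":0,"tx":0,"ty":0,"tz":0.01,"fingers":-1},{"ax":0,"ay":0,"az":0,"tx":0,"ty":0,"tz":0,"fingers":1},{"ax":0,"ay":0,"az":0,"tx":0,"ty":0,"tz":0,"fingers":1},{"ax":0,"ay":0,"az":0,"tx":0,"ty":0,"tz":0,"fingers":1},{"ax":0,"ay":0,"az":0,"tx":0,"ty":0,"tz":0,"fingers":1},{"ax":0,"ay":0,"az":0,"tx":0,"ty":0,"tz":0,"fingers":1},{"ax":0,"ay":0,"az":0,"tx":0,"ty":0,"tz":0,"fingers":1},{"ax":0,"ay":0,"az":0,"tx":0,"ty":0,"tz":0,"fingers":1},{"ax":0,"ay":0,"az":0,"tx":0,"ty":0,"tz":0,"fingers":1},{"ax":0,"ay":0,"az":0,"tx":0,"ty":0,"tz":0,"fingers":1},{"ax":0,"ay":0,"az":0,"tx":0,"ty":0,"tz":0,"fingers":1}]'

```text
t: 3.02
tcp_pos: [494.7, -345.7, 13.0]
orientation: [-0.0, -0.619, 0.785, -0.002]
ft_force: [-0.6, -1.9, 5.4]
grip_width: 0.18
```

Run:
```python
from m import *
go(494.5,-345,13)
for n in('top','side'):
    im,d=snap(n,n+'1'); X=pts(n,d)
    b=(mask(im,(12,90,80),(40,255,255))>0)&(X[...,2]>38)&(X[...,2]<50)&(abs(X[...,0]-494)<60)&(abs(X[...,1]+345)<60)
    print(b.sum(), X[b].mean(0))
im=cv2.imread('pics/top1.png');cv2.imwrite('pics/c.png',cv2.resize(im[150:280,300:460],None,fx=4,fy=4))
```

```text
t 3.02 at [ 494.7 -345.7   13. ] phi -103.52 tilt 0.22 toolshift mm [-0.6  0.4  0. ] F [-0.6 -1.9  5.4] w 0.18
0 [nan nan nan]
2 [ 481.94416171 -331.38537871   41.6201338 ]<stdin>:6: RuntimeWarning: Mean of empty slice.
  ret = um.true_divide(
```

View pics/c.png

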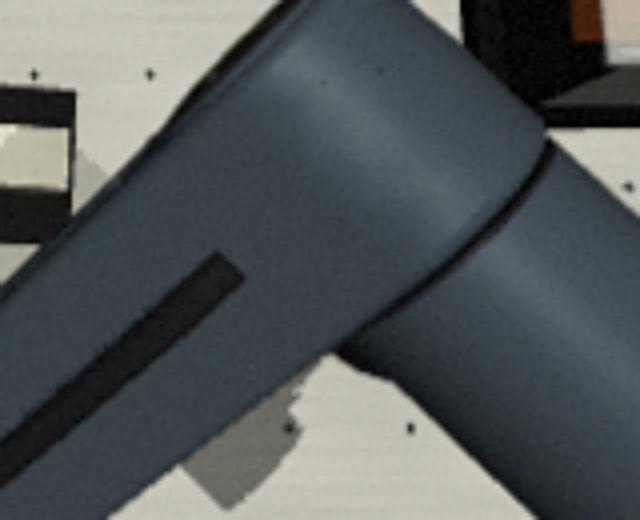

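>>> step_arm --steps '[{"ax":0,"ay":0,"az":0,"tx":0,"ty":0,"tz":-0.01,"fingers":1},{"ax":0,"ay":0,"az":0,"tx":0,"ty":0,"tz":-0.02,"fingers":1},{"ax":0,"ay":0,"az":0,"tx":0,"ty":0,"tz":-0.02,"fingers":1},{"ax":0,"ay":0,"az":0,"tx":0,"ty":0,"tz":-0.03,"fingers":1},{"ax":0,"ay":0,"az":0,"tx":0,"ty":0,"tz":-0.03,"fingers":1},{"ax":0,"ay":0,"az":0,"tx":0,"ty":0,"tz":-0.03,"fingers":1},{"ax":0,"ay":0,"az":-4.4,"tx":0,"ty":0,"tz":0,"fingers":1},{"ax":0,"ay":0,"az":-4.4,"tx":0,"ty":0,"tz":0,"fingers":1},{"ax":0,"ay":0,"az":0,"tx":0,"ty":0,"tz":0,"fingers":1}]'

```text
t: 3.87
tcp_pos: [493.4, -343.2, 151.9]
orientation: [0.0, -0.678, 0.735, 0.0]
ft_force: [-0.9, 0.9, -5.0]
grip_width: 0.173
```

```bash
python3 -c "
from h import *
go(592.7,-9,150)"
```

```text
t 3.87 at [ 493.4 -343.2  151.9] phi -94.67 tilt 0.05 toolshift mm [-341.2  -71.8    2.1] F [-0.9  0.9 -5. ] w 0.173
```

>>> step_arm --steps '[{"ax":0,"ay":0,"az":0,"tx":-0.014,"ty":-0.003,"tz":0,"fingers":1},{"ax":0,"ay":0,"az":0,"tx":-0.025,"ty":-0.005,"tz":0,"fingers":1},{"ax":0,"ay":0,"az":0,"tx":-0.025,"ty":-0.005,"tz":0,"fingers":1},{"ax":0,"ay":0,"az":0,"tx":-0.025,"ty":-0.005,"tz":0,"fingers":1},{"ax":0,"ay":0,"az":0,"tx":-0.025,"ty":-0.005,"tz":0,"fingers":1},{"ax":0,"ay":0,"az":0,"tx":-0.025,"ty":-0.005,"tz":0,"fingers":1},{"ax":0,"ay":0,"az":0,"tx":-0.025,"ty":-0.005,"tz":0,"fingers":1},{"ax":0,"ay":0,"az":0,"tx":-0.025,"ty":-0.005,"tz":0,"fingers":1},{"ax":0,"ay":0,"az":0,"tx":-0.025,"ty":-0.005,"tz":0,"fingers":1},{"ax":0,"ay":0,"az":0,"tx":-0.025,"ty":-0.005,"tz":0,"fingers":1},{"ax":0,"ay":0,"az":0,"tx":-0.025,"ty":-0.005,"tz":0,"fingers":1},{"ax":0,"ay":0,"az":0,"tx":-0.025,"ty":-0.005,"tz":0,"fingers":1},{"ax":0,"ay":0,"az":0,"tx":-0.025,"ty":-0.005,"tz":0,"fingers":1},{"ax":0,"ay":0,"az":0,"tx":-0.025,"ty":-0.005,"tz":0,"fingers":1},{"ax":3,"ay":0,"az":0,"tx":0,"ty":0,"tz":0,"fingers":1},{"ax":4,"ay":0,"az":0,"tx":0,"ty":0,"tz":0,"fingers":1},{"ax":4,"ay":0,"az":0,"tx":0,"ty":0,"tz":0,"fingers":1},{"ax":3,"ay":0,"az":0,"tx":0,"ty":0,"tz":0,"fingers":1},{"ax":0,"ay":0,"az":0,"tx":0,"ty":0,"tz":0,"fingers":1},{"ax":0,"ay":0,"az":0,"tx":0,"ty":0,"tz":0,"fingers":1}]'

```text
t: 5.53
tcp_pos: [587.8, -10.8, 150.4]
orientation: [0.081, -0.672, 0.731, -0.088]
ft_force: [-0.1, -0.7, -4.6]
grip_width: 0.175
```

```bash
python3 -c "
from h import *
snap('side','s2');snap('top','t2');s=st()
go(592.7,-9,77)
im=cv2.imread('pics/s2.png');cv2.imwrite('pics/c.png',cv2.resize(im[100:270,190:370],None,fx=3.4,fy=3.4,interpolation=cv2.INTER_CUBIC))"
```

```text
t 5.63 tcp [590.3 -11.7 151.3] q [ 0.0824 -0.672   0.7305 -0.0893] F [ 1.2 -0.2 -3.6] M [ 0.02  0.26 -0.02] w 0.182
[-0.227  0.517  1.783  0.062  0.601  1.381]
[[-0.083 -0.967  0.24 ]
 [-0.997  0.081 -0.02 ]
 [-0.    -0.241 -0.97 ]]
t 5.63 at [590.3 -11.7 151.3] phi -94.78 tilt 13.96 toolshift mm [-2.9 15.8 72.6] F [ 1.2 -0.2 -3.6] w 0.182
```

View pics/c.png

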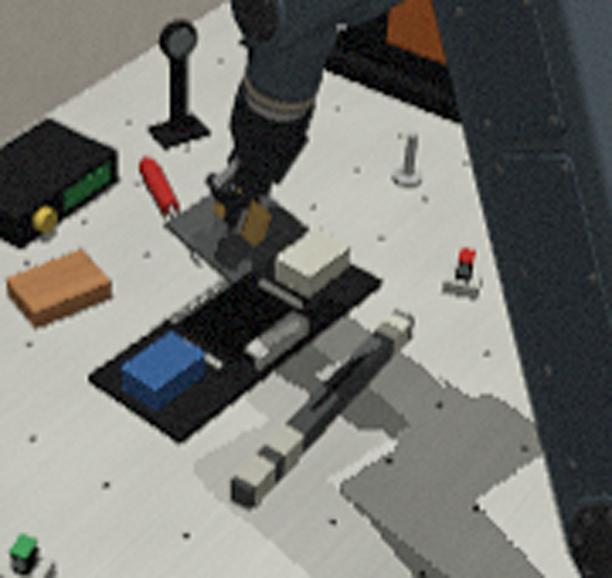

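```bash
cat >> h.py <<'E'
SC=np.array([580.3,-8.0]); PSI=np.radians(-4.67)
def tostand(X):
    d=X[...,:2]-SC; c,s=np.cos(PSI),np.sin(PSI)
    return np.stack([c*d[...,0]+s*d[...,1],-s*d[...,0]+c*d[...,1],X[...,2]],-1)
def fromstand(x,y):
    c,s=np.cos(PSI),np.sin(PSI); return np.round(SC+[c*x-s*y,s*x+c*y],1)
E
python3 - <<'E'
from m import *
for n in('side','top'):
    im=cv2.imread(f'pics/{n[0]}2.png'); d=np.load(f'pics/{n[0]}2.npy'); X=pts(n,d); S=tostand(X)
    hsv=cv2.cvtColor(im,cv2.COLOR_BGR2HSV)
    # TCP local & expected plate top plane
    T=tostand(np.array([590.3,-11.7,151.3])); th=np.radians(14)
    if n=='side': print('T',T)
    zp=T[2]-13+8 + (S[...,0]-T[0])*np.tan(th)
    r=(d>0)&(abs(S[...,0]-T[0])<75)&(abs(S[...,1]-T[1])<80)&(abs(S[...,2]-zp)<9)
    P=S[r]; A=np.c_[P[:,0]-T[0],P[:,1]-T[1],np.ones(len(P))]
    for _ in range(4):
        k,*_r=np.linalg.lstsq(A,P[:,2],rcond=None); e=abs(A@k-P[:,2]); A=A[e<4];P=P[e<4]
    print(n,len(P),'slopes deg',np.degrees(np.arctan(k[:2])),'z at tcp',k[2],'ext x',np.percentile(P[:,0],[1,99]),'y',np.percentile(P[:,1],[1,99]))
    u=np.array([np.cos(th),0,np.sin(th)])
    print(cv2.minAreaRect(np.c_[P[:,0]/np.cos(th),P[:,1]].astype(np.float32)))
E
```

```text
T [ 10.26804317  -2.87354997 151.3       ]
side 466 slopes deg [13.77017668  0.08359876] z at tcp 146.4475109868304 ext x [-39.66082343  56.30258021] y [-58.81548156  61.48815866]
((9.594779968261719, -0.23137283325195312), (124.83527374267578, 101.94353485107422), 89.5863265991211)
top 52 slopes deg [14.06883816  0.19384154] z at tcp 145.8580931425188 ext x [-35.53036832  60.59395167] y [-61.32138891  51.82465629]
((33.960670471191406, 14.211692810058594), (63.82179641723633, 148.34732055664062), 39.79677963256836)
```

```bash
python3 -c "
from h import *
x,y=fromstand(12.4,-1.8);print(x,y);go(x,y,77)
st()"
```

```text
592.5 -10.8
t 5.63 at [590.3 -11.7 151.3] phi -94.78 tilt 13.96 toolshift mm [-1.1 15.8 72.6] F [ 1.2 -0.2 -3.6] w 0.182
t 5.63 tcp [590.3 -11.7 151.3] q [ 0.0824 -0.672   0.7305 -0.0893] F [ 1.2 -0.2 -3.6] M [ 0.02  0.26 -0.02] w 0.182
[-0.227  0.517  1.783  0.062  0.601  1.381]
[[-0.083 -0.967  0.24 ]
 [-0.997  0.081 -0.02 ]
 [-0.    -0.241 -0.97 ]]
```

>>> step_arm --steps '[{"ax":0,"ay":0,"az":0,"tx":-0.001,"ty":0.003,"tz":0.014,"fingers":1},{"ax":0,"ay":0,"az":0,"tx":0,"ty":0.005,"tz":0.022,"fingers":1},{"ax":0,"ay":0,"az":0,"tx":0,"ty":0.005,"tz":0.022,"fingers":1},{"ax":0,"ay":0,"az":0,"tx":0,"ty":0.003,"tz":0.014,"fingers":1},{"ax":0,"ay":0,"az":0,"tx":0,"ty":0,"tz":0,"fingers":1},{"ax":0,"ay":0,"az":0,"tx":0,"ty":0,"tz":0,"fingers":1},{"ax":0,"ay":0,"az":0,"tx":0,"ty":0,"tz":0,"fingers":1}]'

```text
t: 6.22
tcp_pos: [593.1, -11.4, 78.4]
orientation: [0.083, -0.672, 0.73, -0.09]
ft_force: [0.4, -0.5, -4.4]
grip_width: 0.176
```

Run:
```python
from m import *
x,y=fromstand(12.4,-1.8);print(x,y);go(x,y,40)
for n in('side','top'):
    im,d=snap(n,n[0]+'3'); X=pts(n,d); S=tostand(X)
    s=arm.state();T=tostand(np.array(s['tcp_pos'])); th=np.radians(14)
    print('T',T)
    zp=T[2]-13+8 + (S[...,0]-T[0])*np.tan(th)
    r=(d>0)&(abs(S[...,0]-T[0])<75)&(abs(S[...,1]-T[1])<80)&(abs(S[...,2]-zp)<9)
    P=S[r]; A=np.c_[P[:,0]-T[0],P[:,1]-T[1],np.ones(len(P))]
    for _ in range(4):
        k,*_r=np.linalg.lstsq(A,P[:,2],rcond=None); e=abs(A@k-P[:,2]); A=A[e<4];P=P[e<4]
    print(n,len(P),'slopes deg',np.degrees(np.arctan(k[:2])),'z at tcp',k[2],'ext x',np.percentile(P[:,0],[1,99]),'y',np.percentile(P[:,1],[1,99]))
im=cv2.imread('pics/s3.png');cv2.imwrite('pics/c.png',cv2.resize(im[130:230,210:330],None,fx=5,fy=5,interpolation=cv2.INTER_CUBIC))
```

```text
592.5 -10.8
t 6.22 at [593.1 -11.4  78.4] phi -94.76 tilt 14.12 toolshift mm [-0.5 10.  37. ] F [ 0.4 -0.5 -4.4] w 0.176
T [13.1315283  -2.3256345  78.81115822]
side 431 slopes deg [1.35862708e+01 1.31159145e-02] z at tcp 73.75205420358648 ext x [-34.15681985  62.19961953] y [-58.02016095  61.05451804]
T [12.99674989 -2.30645824 78.95195265]
top 102 slopes deg [13.86407951 -0.10181391] z at tcp 73.76387329883204 ext x [-15.32336012  64.64253829] y [-59.77353555  47.50183874]
```

View pics/c.png

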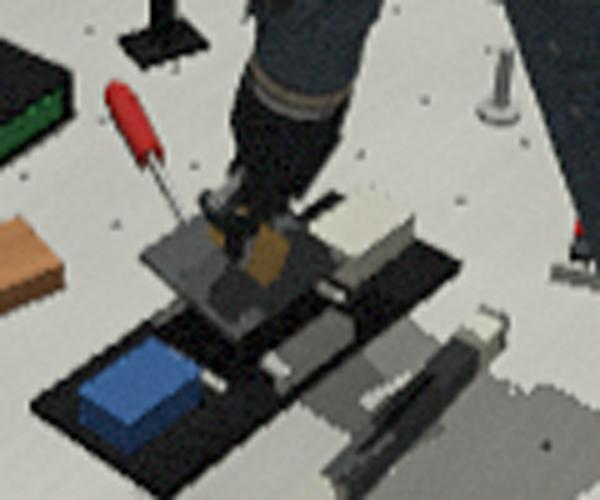

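>>> step_arm --steps '[{"ax":0,"ay":0,"az":0,"tx":0.0005,"ty":0.003,"tz":0.01,"fingers":1},{"ax":0,"ay":0,"az":0,"tx":0,"ty":0.003,"tz":0.012,"fingers":1},{"ax":0,"ay":0,"az":0,"tx":0,"ty":0.002,"tz":0.01,"fingers":1},{"ax":0,"ay":0,"az":0,"tx":0,"ty":0.0015,"tz":0.0055,"fingers":1},{"ax":0,"ay":0,"az":0,"tx":0,"ty":0,"tz":0,"fingers":1},{"ax":0,"ay":0,"az":0,"tx":0,"ty":0,"tz":0,"fingers":1},{"ax":0,"ay":0,"az":0,"tx":0,"ty":0,"tz":0,"fingers":1}]'

```text
t: 6.9
tcp_pos: [591.9, -11.6, 39.1]
orientation: [0.083, -0.672, 0.73, -0.09]
ft_force: [0.7, 0.0, -4.9]
grip_width: 0.181
```

Run:
```python
from m import *
x,y=fromstand(-4.6,-2.8);print(x,y);go(x,y,38)
s=arm.state();print(tostand(np.array(s['tcp_pos'])))
```

```text
575.5 -10.4
t 6.9 at [591.9 -11.6  39.1] phi -94.75 tilt 14.04 toolshift mm [ 0.1 16.2 -2.9] F [ 0.7  0.  -4.9] w 0.181
[11.83735212 -2.68304739 39.12977403]
```

>>> step_arm --steps '[{"ax":0,"ay":0,"az":0,"tx":0,"ty":0.0004,"tz":0.0017,"fingers":1},{"ax":0,"ay":0,"az":0,"tx":0,"ty":0.004,"tz":-0.001,"fingers":1},{"ax":0,"ay":0,"az":0,"tx":0,"ty":0.004,"tz":-0.001,"fingers":1},{"ax":0,"ay":0,"az":0,"tx":0,"ty":0.004,"tz":-0.001,"fingers":1},{"ax":0,"ay":0,"az":0,"tx":0,"ty":0.004,"tz":-0.001,"fingers":1},{"ax":0,"ay":0,"az":0,"tx":0,"ty":0,"tz":0,"fingers":1},{"ax":0,"ay":0,"az":0,"tx":0,"ty":0,"tz":0,"fingers":1}]'

```text
t: 7.48
tcp_pos: [574.8, -10.1, 37.3]
orientation: [0.083, -0.672, 0.73, -0.09]
ft_force: [-0.9, 0.2, -4.9]
grip_width: 0.175
```

Run:
```python
from m import *
x,y=fromstand(-4.6,-2.8);print(x,y);go(x,y,37.4)
s=arm.state();print(tostand(np.array(s['tcp_pos'])))
```

```text
575.5 -10.4
t 7.48 at [574.8 -10.1  37.3] phi -94.75 tilt 13.99 toolshift mm [ 0.2 -0.8  0.1] F [-0.9  0.2 -4.9] w 0.175
[-5.33703528 -2.58312537 37.27961902]
```

>>> step_arm --steps '[{"ax":-2.33,"ay":0,"az":0,"tx":0,"ty":-0.00045,"tz":0.00205,"fingers":1},{"ax":-2.33,"ay":0,"az":0,"tx":0,"ty":-0.00045,"tz":0.00205,"fingers":1},{"ax":-2.33,"ay":0,"az":0,"tx":0,"ty":-0.00045,"tz":0.00205,"fingers":1},{"ax":-2.33,"ay":0,"az":0,"tx":0,"ty":-0.00045,"tz":0.00205,"fingers":1},{"ax":0,"ay":0,"az":0,"tx":0,"ty":0,"tz":0,"fingers":1},{"ax":0,"ay":0,"az":0,"tx":0,"ty":0,"tz":0,"fingers":1}]'

```text
t: 7.98
tcp_pos: [579.2, -10.6, 29.5]
orientation: [0.028, -0.677, 0.735, -0.031]
ft_force: [-1.2, -0.1, -4.1]
grip_width: 0.178
```

Run:
```python
from m import *
go(580,-10.4,25)
s=arm.state();print(tostand(np.array(s['tcp_pos'])),s['moment'])
snap('side','s4')
im=cv2.imread('pics/s4.png');cv2.imwrite('pics/c.png',cv2.resize(im[130:230,210:330],None,fx=5,fy=5,interpolation=cv2.INTER_CUBIC))
```

```text
t 7.98 at [579.2 -10.6  29.5] phi -94.74 tilt 4.81 toolshift mm [-0.3 -0.4  4.5] F [-1.2 -0.1 -4.1] w 0.178
[-0.84305361 -2.68072306 29.45984969] [ 0.00129098  0.09562498 -0.02871538]
```

View pics/c.png

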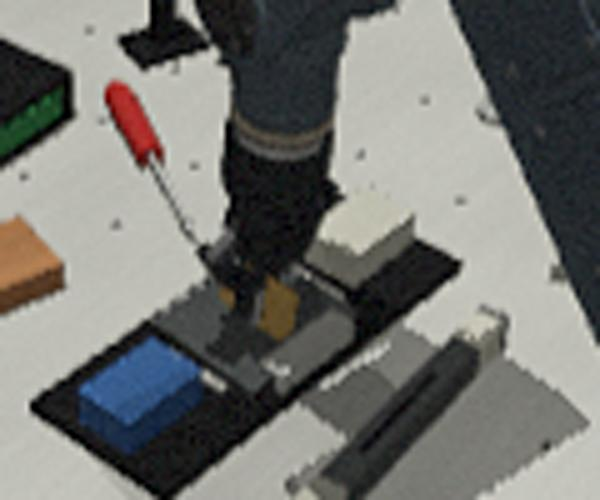

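>>> step_arm --steps '[{"ax":-2.4,"ay":0,"az":0,"tx":0,"ty":-0.00045,"tz":0.00205,"fingers":1},{"ax":-2.4,"ay":0,"az":0,"tx":0,"ty":-0.00045,"tz":0.00205,"fingers":1},{"ax":0,"ay":0,"az":0,"tx":0,"ty":0,"tz":0.0006,"fingers":1},{"ax":0,"ay":0,"az":0,"tx":0,"ty":0,"tz":0,"fingers":1},{"ax":0,"ay":0,"az":0,"tx":0,"ty":0,"tz":0,"fingers":1}]'

```text
t: 8.45
tcp_pos: [578.6, -10.3, 25.1]
orientation: [-0.001, -0.677, 0.736, 0.001]
ft_force: [-3.6, 1.3, 1.3]
grip_width: 0.174
```

Run:
```python
from m import *
go(580,-10.4,25)
s=arm.state();print(tostand(np.array(s['tcp_pos'])),s['moment'])
snap('side','s5')
im=cv2.imread('pics/s5.png');cv2.imwrite('pics/c.png',cv2.resize(im[130:230,210:330],None,fx=5,fy=5,interpolation=cv2.INTER_CUBIC))
```

```text
t 8.45 at [578.6 -10.3  25.1] phi -94.74 tilt 0.1 toolshift mm [-0.  -1.4  0.1] F [-3.6  1.3  1.3] w 0.174
[-1.48922718 -2.42867171 25.14746849] [-0.05429972  0.24069533 -0.02511047]
```

View pics/c.png

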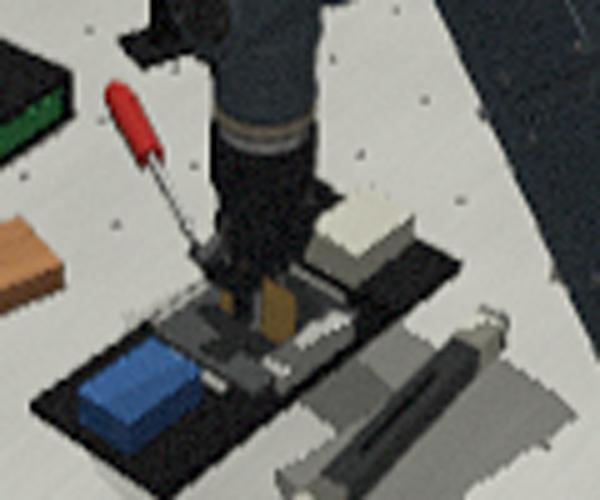

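>>> step_arm --steps '[{"ax":0,"ay":0,"az":0,"tx":0,"ty":0,"tz":0,"fingers":-0.4},{"ax":0,"ay":0,"az":0,"tx":0,"ty":0,"tz":0,"fingers":-0.4},{"ax":0,"ay":0,"az":0,"tx":0,"ty":0,"tz":0,"fingers":-0.4},{"ax":0,"ay":0,"az":0,"tx":0,"ty":0,"tz":0,"fingers":-0.4},{"ax":0,"ay":0,"az":0,"tx":0,"ty":0,"tz":-0.01,"fingers":-0.4},{"ax":0,"ay":0,"az":0,"tx":0,"ty":0,"tz":-0.03,"fingers":-0.4},{"ax":0,"ay":0,"az":0,"tx":0,"ty":0,"tz":-0.04,"fingers":-0.4},{"ax":0,"ay":0,"az":0,"tx":0,"ty":0,"tz":-0.04,"fingers":-0.4},{"ax":0,"ay":0,"az":0,"tx":0,"ty":0,"tz":-0.04,"fingers":-0.4},{"ax":0,"ay":0,"az":0,"tx":0,"ty":0.04,"tz":-0.01,"fingers":-0.4},{"ax":0,"ay":0,"az":0,"tx":0,"ty":0.04,"tz":0,"fingers":-0.4},{"ax":0,"ay":0,"az":0,"tx":0,"ty":0.04,"tz":0,"fingers":-0.4},{"ax":0,"ay":0,"az":0,"tx":0,"ty":0.03,"tz":0,"fingers":-0.4},{"ax":0,"ay":0,"az":0,"tx":0,"ty":0,"tz":0,"fingers":-0.4},{"ax":0,"ay":0,"az":0,"tx":0,"ty":0,"tz":0,"fingers":-0.4}]'

```text
t: 9.75
tcp_pos: [428.9, 2.2, 195.9]
orientation: [-0.001, -0.677, 0.736, 0.001]
ft_force: [2.2, 0.2, 0.2]
grip_width: 0.697
```

Run:
```python
from m import *
go(436,40,100)
im,d=snap('side','s6');im2,d2=snap('top','t6')
cv2.imwrite('pics/c.png',cv2.resize(im[130:260,200:370],None,fx=4,fy=4,interpolation=cv2.INTER_CUBIC))
cv2.imwrite('pics/ct.png',cv2.resize(im2[150:250,200:340],None,fx=5,fy=5,interpolation=cv2.INTER_CUBIC))
for n,im,d in(('side',im,d),('top',im2,d2)):
    S=tostand(pts(n,d))
    b=(mask(im,(12,90,60),(40,255,255))>0)&(d>0)&(S[...,2]>50)&(S[...,2]<62)&(abs(S[...,0])<60)&(abs(S[...,1])<40)
    if b.sum()>5:
        v,u=np.nonzero(b);P=tostand(onplane(n,np.c_[u,v].astype(float),56));print(n,b.sum(),P.mean(0),cv2.minAreaRect(P[:,:2].astype(np.float32)),np.median(S[b][:,2]))
    r=(d>0)&(abs(S[...,0])<45)&(abs(S[...,1])<55)&(abs(S[...,1])>12)&(S[...,2]<35)
    P=S[r];A=np.c_[P[:,:2],np.ones(len(P))];k,*_=np.linalg.lstsq(A,P[:,2],rcond=None);e=abs(A@k-P[:,2])<4;k,*_=np.linalg.lstsq(A[e],P[e,2],rcond=None);print('plane',len(P),e.sum(),k)
```

```text
t 9.75 at [428.9   2.2 195.9] phi -94.76 tilt 0.08 toolshift mm [-38.3  -4.1  95.9] F [2.2 0.2 0.2] w 0.697
side 65 [-3.66917656  1.45277655 56.        ] ((-3.633687973022461, 1.8761186599731445), (22.44784927368164, 64.33135223388672), 86.65599060058594) 56.14544450863241
plane 266 226 [-2.53620922e-02  6.64655157e-03  2.10341959e+01]
top 88 [-0.97773795 -1.64251984 56.        ] ((-0.12412261962890625, -1.5291318893432617), (15.611568450927734, 59.83717346191406), 88.88427734375) 56.02878855539518
plane 504 474 [7.17876580e-03 2.23051904e-03 2.04975580e+01]
```

View pics/c.png

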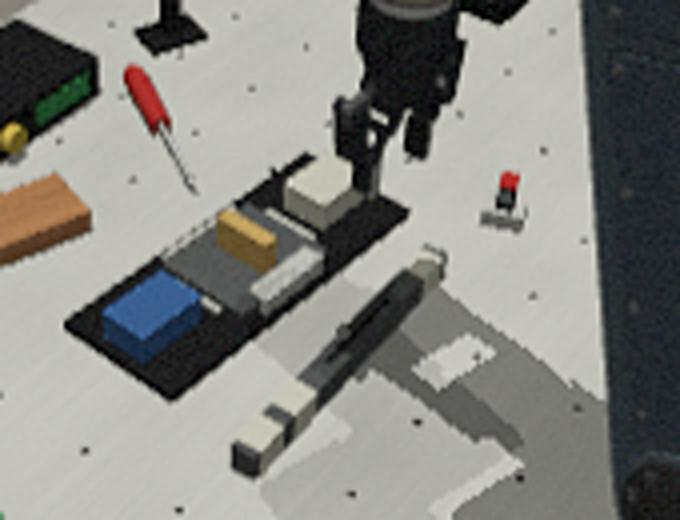

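View pics/ct.png

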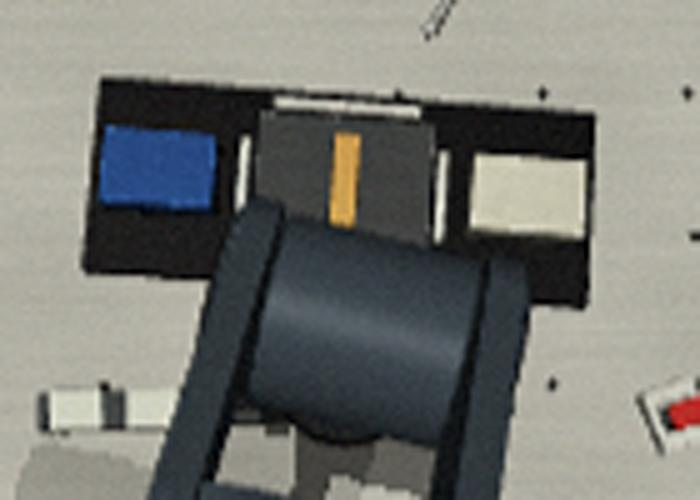

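>>> step_arm --steps '[{"ax":0,"ay":0,"az":-6.89,"tx":0,"ty":0,"tz":0,"fingers":-0.4},{"ax":0,"ay":0,"az":-6.89,"tx":0,"ty":0,"tz":0,"fingers":-0.4},{"ax":0,"ay":0,"az":-6.89,"tx":0,"ty":0,"tz":0,"fingers":-0.4},{"ax":0,"ay":0,"az":-6.89,"tx":0,"ty":0,"tz":0,"fingers":-0.4},{"ax":0,"ay":0,"az":-6.89,"tx":0,"ty":0,"tz":0,"fingers":-0.4},{"ax":0,"ay":0,"az":-6.89,"tx":0,"ty":0,"tz":0,"fingers":-0.4},{"ax":0,"ay":0,"az":-6.89,"tx":0,"ty":0,"tz":0,"fingers":-0.4},{"ax":0,"ay":0,"az":-6.89,"tx":0,"ty":0,"tz":0,"fingers":-0.4},{"ax":0,"ay":0,"az":-6.89,"tx":0,"ty":0,"tz":0,"fingers":-0.4},{"ax":0,"ay":0,"az":-6.89,"tx":0,"ty":0,"tz":0,"fingers":-0.4},{"ax":0,"ay":0,"az":-6.89,"tx":0,"ty":0,"tz":0,"fingers":-0.4},{"ax":0,"ay":0,"az":-6.89,"tx":0,"ty":0,"tz":0,"fingers":-0.4},{"ax":0,"ay":0,"az":-6.89,"tx":0,"ty":0,"tz":0,"fingers":-0.4},{"ax":0,"ay":0,"az":-6.89,"tx":0,"ty":0,"tz":0,"fingers":-0.4},{"ax":0,"ay":0,"az":0,"tx":0,"ty":0,"tz":0,"fingers":-0.4},{"ax":0,"ay":0,"az":0,"tx":0,"ty":0,"tz":0,"fingers":-0.4}]'

```text
t: 11.18
tcp_pos: [431.9, 1.5, 195.2]
orientation: [0.0, 1.0, 0.013, -0.0]
ft_force: [0.1, 0.1, 0.6]
grip_width: 0.701
```

Run:
```python
from m import *
go(436.3,37,60)
# band edges of the rail along its length, from first top view
im=cv2.imread('pics/top0.png'); d=np.load('pics/top0.npy'); X=pts('top',d)
r=(d>0)&(X[...,2]>24)&(X[...,2]<36)&(X[...,0]>390)&(X[...,0]<500)&(X[...,1]>-180)&(X[...,1]<220)
v,u=np.nonzero(r); P=onplane('top',np.c_[u,v].astype(float),30); g=im[v,u].max(1)
for lo in np.arange(-130,205,4):
    m=(P[:,1]>=lo)&(P[:,1]<lo+4)
    print(lo,int(np.median(g[m])) if m.any() else None,end='; ')
```

```text
t 11.18 at [431.9   1.5 195.2] phi 1.54 tilt 0.04 toolshift mm [  5.4 -35.4 135.2] F [0.1 0.1 0.6] w 0.701
-130 None; -126 None; -122 84; -118 65; -114 115; -110 219; -106 208; -102 207; -98 206; -94 210; -90 209; -86 211; -82 213; -78 93; -74 67; -70 73; -66 72; -62 71; -58 70; -54 72; -50 71; -46 70; -42 71; -38 69; -34 64; -30 65; -26 61; -22 65; -18 65; -14 62; -10 62; -6 65; -2 70; 2 61; 6 67; 10 65; 14 68; 18 64; 22 69; 26 68; 30 55; 34 64; 38 62; 42 67; 46 61; 50 60; 54 70; 58 64; 62 67; 66 74; 70 73; 74 72; 78 74; 82 73; 86 72; 90 70; 94 74; 98 172; 102 213; 106 210; 110 209; 114 209; 118 210; 122 209; 126 213; 130 165; 134 64; 138 69; 142 69; 146 114; 150 217; 154 210; 158 209; 162 210; 166 209; 170 210; 174 211; 178 217; 182 84; 186 63; 190 128; 194 None; 198 None; 202 None;
```

>>> step_arm --steps '[{"ax":0,"ay":0,"az":0,"tx":0.0055,"ty":-0.0335,"tz":0,"fingers":-0.4},{"ax":0,"ay":0,"az":0,"tx":0,"ty":0,"tz":0.04,"fingers":-0.4},{"ax":0,"ay":0,"az":0,"tx":0,"ty":0,"tz":0.04,"fingers":-0.4},{"ax":0,"ay":0,"az":0,"tx":0,"ty":0,"tz":0.04,"fingers":-0.4},{"ax":0,"ay":0,"az":0,"tx":0,"ty":0,"tz":0.03,"fingers":-0.4},{"ax":0,"ay":0,"az":0,"tx":0,"ty":0,"tz":0.0,"fingers":-0.4},{"ax":0,"ay":0,"az":0,"tx":0,"ty":0,"tz":0.0,"fingers":-0.4},{"ax":0,"ay":0,"az":0,"tx":0,"ty":0,"tz":0,"fingers":-0.4}]'

```text
t: 11.85
tcp_pos: [435.7, 35.3, 46.0]
orientation: [0.0, 1.0, 0.014, -0.0]
ft_force: [0.4, -0.4, 0.2]
grip_width: 0.7
```

Run:
```python
from m import *
go(436.3,35,4)
```

```text
t 11.85 at [435.7  35.3  46. ] phi 1.65 tilt 0.01 toolshift mm [ 0.6  0.3 42. ] F [ 0.4 -0.4  0.2] w 0.7
```

>>> step_arm --steps '[{"ax":0,"ay":0,"az":0,"tx":0.0005,"ty":0,"tz":0.02,"fingers":-0.4},{"ax":0,"ay":0,"az":0,"tx":0,"ty":0,"tz":0.014,"fingers":-0.4},{"ax":0,"ay":0,"az":0,"tx":0,"ty":0,"tz":0.007,"fingers":-0.4},{"ax":0,"ay":0,"az":0,"tx":0,"ty":0,"tz":0.0,"fingers":-0.4},{"ax":0,"ay":0,"az":0,"tx":0,"ty":0,"tz":0.0,"fingers":1},{"ax":0,"ay":0,"az":0,"tx":0,"ty":0,"tz":0.0,"fingers":1},{"ax":0,"ay":0,"az":0,"tx":0,"ty":0,"tz":0,"fingers":1},{"ax":0,"ay":0,"az":0,"tx":0,"ty":0,"tz":0,"fingers":1},{"ax":0,"ay":0,"az":0,"tx":0,"ty":0,"tz":0,"fingers":1},{"ax":0,"ay":0,"az":0,"tx":0,"ty":0,"tz":0,"fingers":1},{"ax":0,"ay":0,"az":0,"tx":0,"ty":0,"tz":0,"fingers":1},{"ax":0,"ay":0,"az":0,"tx":0,"ty":0,"tz":0,"fingers":1}]'

```text
t: 12.85
tcp_pos: [435.9, 35.4, 5.4]
orientation: [0.0, 1.0, 0.015, 0.0]
ft_force: [0.0, -0.1, 7.9]
grip_width: 0.27
```

Run:
```python
from m import *
go(436.3,35,4)
```

```text
t 12.85 at [435.9  35.4   5.4] phi 1.7 tilt 0.05 toolshift mm [0.4 0.4 1.4] F [ 0.  -0.1  7.9] w 0.27
```

>>> step_arm --steps '[{"ax":0,"ay":0,"az":0,"tx":0,"ty":0,"tz":-0.01,"fingers":1},{"ax":0,"ay":0,"az":0,"tx":0,"ty":0,"tz":-0.02,"fingers":1},{"ax":0,"ay":0,"az":0,"tx":0,"ty":0,"tz":-0.025,"fingers":1},{"ax":0,"ay":0,"az":0,"tx":0,"ty":0,"tz":-0.025,"fingers":1},{"ax":0,"ay":0,"az":0,"tx":0,"ty":0,"tz":-0.025,"fingers":1},{"ax":0,"ay":0,"az":0,"tx":0,"ty":0,"tz":-0.02,"fingers":1},{"ax":0,"ay":0,"az":3.2,"tx":0,"ty":0,"tz":0,"fingers":1},{"ax":0,"ay":0,"az":3.2,"tx":0,"ty":0,"tz":0,"fingers":1},{"ax":-1.5,"ay":0,"az":0,"tx":0,"ty":0,"tz":0,"fingers":1},{"ax":-3,"ay":0,"az":0,"tx":0,"ty":0,"tz":0,"fingers":1},{"ax":0,"ay":0,"az":0,"tx":0,"ty":0,"tz":0,"fingers":1},{"ax":0,"ay":0,"az":0,"tx":0,"ty":0,"tz":0,"fingers":1}]'

```text
t: 13.85
tcp_pos: [434.6, 36.2, 129.2]
orientation: [0.039, 0.998, -0.04, -0.003]
ft_force: [-0.1, -0.0, -3.8]
grip_width: 0.269
```

Run:
```python
from m import *
x,y=fromstand(-0.5,48.4);print(x,y);go(x,y,100)
```

```text
583.7 40.3
t 13.85 at [434.6  36.2 129.2] phi -4.59 tilt 4.44 toolshift mm [148.4 -18.2  27.4] F [-0.1 -0.  -3.8] w 0.269
```

>>> step_arm --steps '[{"ax":0,"ay":0,"az":0,"tx":0.01,"ty":-0.002,"tz":0,"fingers":1},{"ax":0,"ay":0,"az":0,"tx":0.02,"ty":-0.002,"tz":0,"fingers":1},{"ax":0,"ay":0,"az":0,"tx":0.02,"ty":-0.002,"tz":0,"fingers":1},{"ax":0,"ay":0,"az":0,"tx":0.025,"ty":-0.003,"tz":0,"fingers":1},{"ax":0,"ay":0,"az":0,"tx":0.025,"ty":-0.003,"tz":0.005,"fingers":1},{"ax":0,"ay":0,"az":0,"tx":0.02,"ty":-0.003,"tz":0.005,"fingers":1},{"ax":0,"ay":0,"az":0,"tx":0.02,"ty":-0.002,"tz":0.008,"fingers":1},{"ax":0,"ay":0,"az":0,"tx":0.008,"ty":-0.001,"tz":0.009,"fingers":1},{"ax":0,"ay":0,"az":0,"tx":0,"ty":0,"tz":0,"fingers":1},{"ax":0,"ay":0,"az":0,"tx":0,"ty":0,"tz":0,"fingers":1},{"ax":0,"ay":0,"az":0,"tx":0,"ty":0,"tz":0,"fingers":1}]'

```text
t: 14.77
tcp_pos: [581.9, 39.2, 100.0]
orientation: [0.039, 0.998, -0.041, -0.004]
ft_force: [-0.7, -0.6, -2.7]
grip_width: 0.271
```

Run:
```python
from m import *
x,y=fromstand(-0.5,48.4);print(x,y);go(x,y,60)
im,d=snap('side','s7')
cv2.imwrite('pics/c.png',cv2.resize(im[100:260,190:370],None,fx=3.6,fy=3.6,interpolation=cv2.INTER_CUBIC))
S=tostand(pts('side',d))
T=tostand(np.array(arm.state()['tcp_pos']));print(T)
r=(d>0)&(abs(S[...,0]-T[0])<14)&(abs(S[...,1]-T[1])<160)&(abs(S[...,2]-(T[2]-5.4+30)+(S[...,1]-T[1])*.0787)<8)
P=S[r];A=np.c_[P[:,:2],np.ones(len(P))];k,*_=np.linalg.lstsq(A,P[:,2],rcond=None);print(len(P),np.degrees(k[:2]),P.min(0),P.max(0)); m=cv2.minAreaRect(P[:,:2].astype(np.float32));print(m)
```

```text
583.7 40.3
t 14.77 at [581.9  39.2 100. ] phi -4.7 tilt 4.5 toolshift mm [ 1.9 -4.4 39.8] F [-0.7 -0.6 -2.7] w 0.271
[ -1.94908256  47.26316514 100.39058238]
424 [ 5.63178659 -4.43772592] [ -15.89756923 -103.28163931  105.14583634] [ 11.81058163 206.88010626 139.49486275]
((-1.9977397918701172, 51.79212188720703), (310.16265869140625, 27.6164608001709), 89.9627456665039)
```

View pics/c.png

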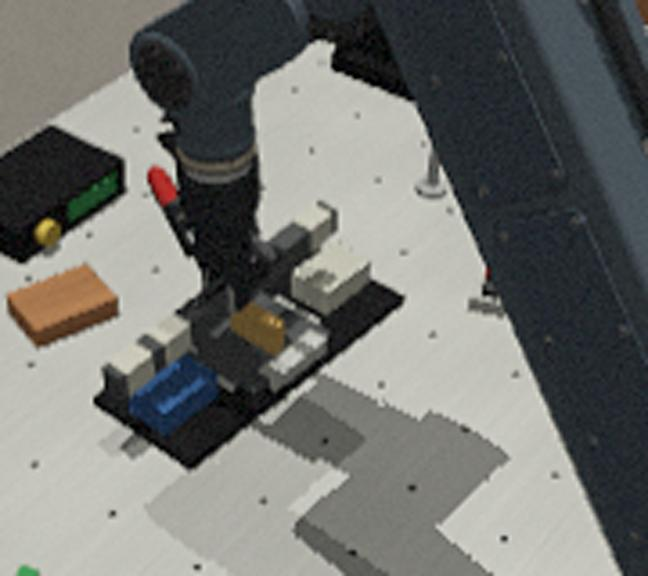

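>>> step_arm --steps '[{"ax":0,"ay":0,"az":0,"tx":0.0015,"ty":-0.0015,"tz":0.014,"fingers":1},{"ax":0,"ay":0,"az":0,"tx":0,"ty":-0.0015,"tz":0.014,"fingers":1},{"ax":0,"ay":0,"az":0,"tx":0,"ty":-0.001,"tz":0.008,"fingers":1},{"ax":0,"ay":0,"az":0,"tx":0,"ty":-0.0005,"tz":0.003,"fingers":1},{"ax":0,"ay":0,"az":0,"tx":0,"ty":0,"tz":0,"fingers":1},{"ax":0,"ay":0,"az":0,"tx":0,"ty":0,"tz":0,"fingers":1},{"ax":0,"ay":0,"az":0,"tx":0,"ty":0,"tz":0,"fingers":1}]'

```text
t: 15.4
tcp_pos: [585.9, 40.5, 62.0]
orientation: [0.039, 0.998, -0.041, -0.002]
ft_force: [0.2, -0.9, -3.0]
grip_width: 0.274
```

Run:
```python
from m import *
x,y=fromstand(-0.5,48.4);print(x,y);go(x,y,58.1)
print(arm.state()['moment'])
```

```text
583.7 40.3
t 15.4 at [585.9  40.5  62. ] phi -4.68 tilt 4.5 toolshift mm [-2.2  0.1  3.9] F [ 0.2 -0.9 -3. ] w 0.274
[0.06633122 0.00176861 0.00550095]
```

>>> step_arm --steps '[{"ax":0,"ay":0,"az":0,"tx":-0.001,"ty":0,"tz":0.001,"fingers":1},{"ax":0,"ay":0,"az":0,"tx":0,"ty":0,"tz":0.001,"fingers":1},{"ax":0,"ay":0,"az":0,"tx":0,"ty":0,"tz":0.001,"fingers":1},{"ax":0,"ay":0,"az":0,"tx":0,"ty":0,"tz":0,"fingers":1},{"ax":0,"ay":0,"az":0,"tx":0,"ty":0,"tz":0,"fingers":1},{"ax":0,"ay":0,"az":0,"tx":0,"ty":0,"tz":0,"fingers":1}]'

```text
t: 15.9
tcp_pos: [584.5, 40.3, 58.3]
orientation: [0.039, 0.998, -0.041, -0.003]
ft_force: [-0.2, -0.2, -2.8]
grip_width: 0.268
```

Run:
```python
from m import *
x,y=fromstand(-0.5,48.4);print(x,y);go(x,y,58.1)
print(arm.state()['moment'])
```

```text
583.7 40.3
t 15.9 at [584.5  40.3  58.3] phi -4.69 tilt 4.5 toolshift mm [-0.8  0.1  0.2] F [-0.2 -0.2 -2.8] w 0.268
[ 0.08069806  0.06312683 -0.0175031 ]
```

Not yet in contact; creep a little further.

>>> step_arm --steps '[{"ax":0,"ay":0,"az":0,"tx":-0.0005,"ty":0,"tz":0.0005,"fingers":1},{"ax":0,"ay":0,"az":0,"tx":0,"ty":0,"tz":0.0005,"fingers":1},{"ax":0,"ay":0,"az":0,"tx":0,"ty":0,"tz":0,"fingers":1},{"ax":0,"ay":0,"az":0,"tx":0,"ty":0,"tz":0,"fingers":1}]'

```text
t: 16.23
tcp_pos: [584.5, 40.3, 58.0]
orientation: [0.039, 0.998, -0.041, -0.002]
ft_force: [-1.8, 0.9, 3.6]
grip_width: 0.269
```

>>> step_arm --steps '[{"ax":0,"ay":0,"az":0,"tx":0,"ty":0,"tz":0,"fingers":-0.2},{"ax":0,"ay":0,"az":0,"tx":0,"ty":0,"tz":0,"fingers":-0.2},{"ax":0,"ay":0,"az":0,"tx":0,"ty":0,"tz":0,"fingers":-0.2},{"ax":0,"ay":0,"az":0,"tx":0,"ty":0,"tz":0,"fingers":-0.2},{"ax":0,"ay":0,"az":0,"tx":0,"ty":0,"tz":-0.01,"fingers":-0.2},{"ax":0,"ay":0,"az":0,"tx":0,"ty":0,"tz":-0.03,"fingers":-0.2},{"ax":0,"ay":0,"az":0,"tx":0,"ty":0,"tz":-0.04,"fingers":-0.2},{"ax":0,"ay":0,"az":0,"tx":0,"ty":0,"tz":-0.04,"fingers":-0.2},{"ax":0,"ay":0,"az":0,"tx":0,"ty":0,"tz":-0.02,"fingers":-0.2},{"ax":4.5,"ay":0,"az":0,"tx":0,"ty":0,"tz":0,"fingers":-0.2},{"ax":0,"ay":0,"az":0,"tx":0,"ty":-0.04,"tz":0,"fingers":-0.2},{"ax":0,"ay":0,"az":0,"tx":0,"ty":-0.04,"tz":0,"fingers":-0.2},{"ax":0,"ay":0,"az":0,"tx":0,"ty":-0.04,"tz":0,"fingers":-0.2},{"ax":0,"ay":0,"az":0,"tx":0,"ty":-0.04,"tz":0,"fingers":-0.2},{"ax":0,"ay":0,"az":0,"tx":0,"ty":-0.04,"tz":0,"fingers":-0.2},{"ax":0,"ay":0,"az":0,"tx":0,"ty":-0.04,"tz":0,"fingers":-0.2},{"ax":0,"ay":0,"az":0,"tx":0,"ty":0,"tz":0,"fingers":-0.2},{"ax":0,"ay":0,"az":0,"tx":0,"ty":0,"tz":0,"fingers":-0.2}]'

```text
t: 17.73
tcp_pos: [604.1, 292.8, 197.2]
orientation: [-0.0, 0.999, -0.039, -0.001]
ft_force: [-1.0, -0.2, -0.5]
grip_width: 0.602
```

```bash
cat >> m.py <<'E'
def railfit(n,im,d,zc=None,pr=True):
    """rail top face in stand frame: centre y (from bands), slope, yaw"""
    S=tostand(pts(n,d)); r=(d>0)&(abs(S[...,0])<22)&(abs(S[...,1])<240)&(S[...,2]>60)&(S[...,2]<102)
    P=S[r]; g=im.max(2)[r]; u=np.argwhere(r)
    A=np.c_[P[:,1],np.ones(len(P))]; e=np.ones(len(P),bool)
    for _ in range(8):
        k,*_=np.linalg.lstsq(A[e],P[e,2],rcond=None); e=abs(A@k-P[:,2])<3
    P=P[e];g=g[e];uv=u[e][:,::-1].astype(float)
    # re-cast rays on fitted plane: iterate z
    Q=np.array([tostand(onplane(n,uv[i:i+1],k[0]*P[i,1]+k[1])[0]) for i in range(len(P))])
    ax=np.polyfit(Q[:,1],Q[:,0],1)
    bands=[]
    hist=[(lo,np.median(g[(Q[:,1]>=lo)&(Q[:,1]<lo+3)])) for lo in np.arange(-180,240,3) if ((Q[:,1]>=lo)&(Q[:,1]<lo+3)).any()]
    if pr: print(n,len(P),'slope deg',round(np.degrees(np.arctan(k[0])),2),'top z at y=0',round(k[1],1),'x=',np.round(ax[1],2),'+y*',np.round(ax[0],4),'y range',np.round([Q[:,1].min(),Q[:,1].max()],1)); print([(float(round(a,0)),int(b)) for a,b in hist])
    return Q,g,k,ax
E
python3 - <<'E'
from m import *
go(530,380,150)
for n in('top','side'):
    im,d=snap(n,n[0]+'8'); railfit(n,im,d)
im=cv2.imread('pics/s8.png')
cv2.imwrite('pics/c.png',cv2.resize(im[100:300,180:380],None,fx=3,fy=3,interpolation=cv2.INTER_CUBIC))
E
```

```text
t 17.73 at [604.1 292.8 197.2] phi -4.44 tilt 0.09 toolshift mm [-80.6 -81.2  47.3] F [-1.  -0.2 -0.5] w 0.602
top 645 slope deg -4.49 top z at y=0 86.9 x= 0.3 +y* 0.001 y range [-103.2  204.5]
[(-105.0, 103), (-102.0, 73), (-99.0, 121), (-96.0, 241), (-93.0, 232), (-90.0, 231), (-87.0, 229), (-84.0, 229), (-81.0, 230), (-78.0, 231), (-75.0, 230), (-72.0, 230), (-69.0, 231), (-66.0, 236), (-63.0, 135), (-60.0, 76), (-57.0, 80), (-54.0, 82), (-51.0, 82), (-48.0, 80), (-45.0, 81), (-42.0, 80), (-39.0, 81), (-36.0, 82), (-33.0, 82), (-30.0, 81), (-27.0, 81), (-24.0, 78), (-21.0, 76), (-18.0, 73), (-15.0, 69), (-12.0, 62), (-9.0, 69), (-6.0, 68), (-3.0, 77), (0.0, 79), (3.0, 77), (6.0, 72), (9.0, 76), (12.0, 74), (15.0, 78), (18.0, 73), (21.0, 60), (24.0, 67), (27.0, 66), (30.0, 76), (33.0, 72), (36.0, 72), (39.0, 67), (42.0, 54), (45.0, 72), (48.0, 53), (51.0, 74), (54.0, 73), (57.0, 67), (60.0, 75), (63.0, 81), (66.0, 68), (69.0, 75), (72.0, 66), (75.0, 63), (78.0, 61), (81.0, 78), (84.0, 80), (87.0, 80), (90.0, 80), (93.0, 78), (96.0, 80), (99.0, 79), (102.0, 78), (105.0, 79), (108.0,
[... 1186 characters left out ...]
84), (48.0, 64), (51.0, 83), (54.0, 56), (57.0, 62), (60.0, 64), (63.0, 77), (66.0, 90), (69.0, 71), (72.0, 88), (75.0, 60), (78.0, 85), (81.0, 88), (84.0, 92), (87.0, 88), (90.0, 94), (93.0, 94), (96.0, 97), (99.0, 92), (102.0, 90), (105.0, 88), (108.0, 85), (111.0, 154), (114.0, 190), (117.0, 210), (120.0, 207), (123.0, 207), (126.0, 199), (129.0, 208), (132.0, 202), (135.0, 208), (138.0, 207), (141.0, 203), (144.0, 195), (147.0, 137), (150.0, 90), (153.0, 89), (156.0, 82), (159.0, 87), (162.0, 168), (165.0, 211), (168.0, 211), (171.0, 195), (174.0, 207), (177.0, 199), (180.0, 209), (183.0, 207), (186.0, 207), (189.0, 203), (192.0, 209), (195.0, 182), (198.0, 77), (201.0, 49), (204.0, 41)]
```

View pics/c.png

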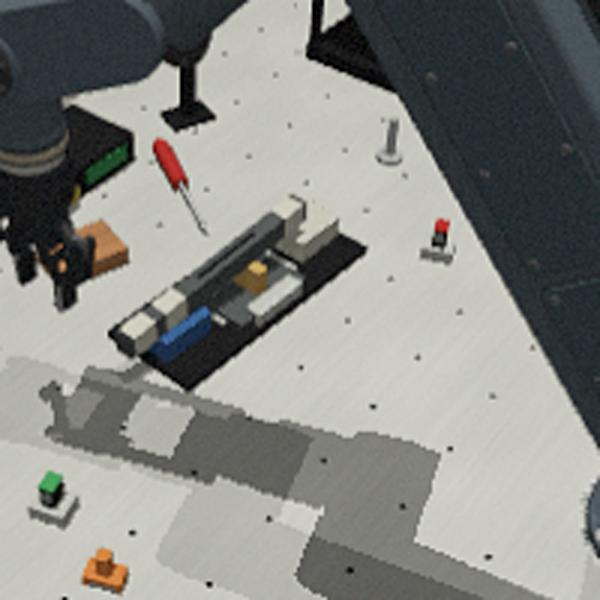

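>>> step_arm --steps '[{"ax":0,"ay":0,"az":-6.63,"tx":0,"ty":0,"tz":0,"fingers":-0.2},{"ax":0,"ay":0,"az":-6.63,"tx":0,"ty":0,"tz":0,"fingers":-0.2},{"ax":0,"ay":0,"az":-6.63,"tx":0,"ty":0,"tz":0,"fingers":-0.2},{"ax":0,"ay":0,"az":0,"tx":0,"ty":0,"tz":0,"fingers":-0.2},{"ax":0,"ay":0,"az":0,"tx":0,"ty":0,"tz":0,"fingers":-0.2}]'

```text
t: 18.25
tcp_pos: [604.9, 288.6, 197.0]
orientation: [-0.0, 0.992, 0.13, -0.001]
ft_force: [0.3, -0.2, -0.0]
grip_width: 0.604
```

Run:
```python
from m import *
go(530.7,380,80)
```

```text
t 18.25 at [604.9 288.6 197. ] phi 14.9 tilt 0.14 toolshift mm [ -48.  -107.3  117.2] F [ 0.3 -0.2 -0. ] w 0.604
```

>>> step_arm --steps '[{"ax":0,"ay":0,"az":0,"tx":-0.012,"ty":-0.027,"tz":0.02,"fingers":-0.2},{"ax":0,"ay":0,"az":0,"tx":-0.012,"ty":-0.027,"tz":0.02,"fingers":-0.2},{"ax":0,"ay":0,"az":0,"tx":-0.012,"ty":-0.027,"tz":0.02,"fingers":-0.2},{"ax":0,"ay":0,"az":0,"tx":-0.012,"ty":-0.026,"tz":0.02,"fingers":-0.2},{"ax":0,"ay":0,"az":0,"tx":0,"ty":0,"tz":0.03,"fingers":-0.2},{"ax":0,"ay":0,"az":0,"tx":0,"ty":0,"tz":0,"fingers":-0.2},{"ax":0,"ay":0,"az":0,"tx":0,"ty":0,"tz":0,"fingers":-0.2},{"ax":0,"ay":0,"az":0,"tx":0,"ty":0,"tz":0,"fingers":-0.2}]'

```text
t: 18.92
tcp_pos: [531.8, 380.6, 88.2]
orientation: [-0.0, 0.991, 0.131, -0.0]
ft_force: [0.7, 0.7, 1.0]
grip_width: 0.6
```

Run:
```python
from m import *
go(530.7,380,24)
```

```text
t 18.92 at [531.8 380.6  88.2] phi 15.06 tilt 0.05 toolshift mm [-1.2  0.3 64.2] F [0.7 0.7 1. ] w 0.6
```

>>> step_arm --steps '[{"ax":0,"ay":0,"az":0,"tx":-0.001,"ty":0,"tz":0.025,"fingers":-0.2},{"ax":0,"ay":0,"az":0,"tx":0,"ty":0,"tz":0.025,"fingers":-0.2},{"ax":0,"ay":0,"az":0,"tx":0,"ty":0,"tz":0.014,"fingers":-0.2},{"ax":0,"ay":0,"az":0,"tx":0,"ty":0,"tz":0,"fingers":1},{"ax":0,"ay":0,"az":0,"tx":0,"ty":0,"tz":0,"fingers":1},{"ax":0,"ay":0,"az":0,"tx":0,"ty":0,"tz":0,"fingers":1},{"ax":0,"ay":0,"az":0,"tx":0,"ty":0,"tz":0,"fingers":1},{"ax":0,"ay":0,"az":0,"tx":0,"ty":0,"tz":0,"fingers":1},{"ax":0,"ay":0,"az":0,"tx":0,"ty":0,"tz":0,"fingers":1},{"ax":0,"ay":0,"az":0,"tx":0,"ty":0,"tz":0,"fingers":1},{"ax":0,"ay":0,"az":0,"tx":0,"ty":0,"tz":0,"fingers":1}]'

```text
t: 19.83
tcp_pos: [530.5, 381.4, 24.8]
orientation: [-0.001, 0.991, 0.132, 0.001]
ft_force: [0.4, -1.2, 5.6]
grip_width: 0.18
```

Run:
```python
from m import *
go(530.7,380,24)
im,d=snap('side','s9')
cv2.imwrite('pics/c.png',cv2.resize(im[200:320,140:300],None,fx=4,fy=4,interpolation=cv2.INTER_CUBIC))
```

```text
t 19.83 at [530.5 381.4  24.8] phi 15.21 tilt 0.11 toolshift mm [-0.2  1.4  0.8] F [ 0.4 -1.2  5.6] w 0.18
```

View pics/c.png

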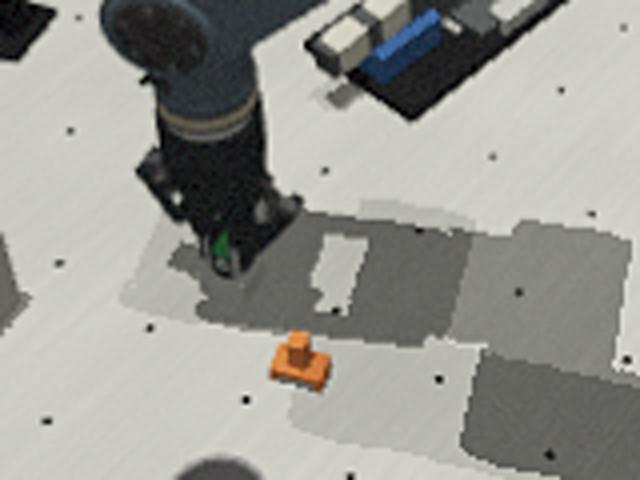

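>>> step_arm --steps '[{"ax":0,"ay":0,"az":0,"tx":0,"ty":0,"tz":-0.02,"fingers":1},{"ax":0,"ay":0,"az":0,"tx":0,"ty":0,"tz":-0.03,"fingers":1},{"ax":0,"ay":0,"az":0,"tx":0,"ty":0,"tz":-0.035,"fingers":1},{"ax":0,"ay":0,"az":0,"tx":0,"ty":0,"tz":-0.035,"fingers":1},{"ax":0,"ay":0,"az":0,"tx":0,"ty":0,"tz":-0.025,"fingers":1},{"ax":0,"ay":0,"az":6.6,"tx":0,"ty":0,"tz":0,"fingers":1},{"ax":0,"ay":0,"az":6.7,"tx":0,"ty":0,"tz":0,"fingers":1},{"ax":0,"ay":0,"az":6.6,"tx":0,"ty":0,"tz":0,"fingers":1},{"ax":-4.4,"ay":0,"az":0,"tx":0,"ty":0,"tz":0,"fingers":1},{"ax":0,"ay":0,"az":0,"tx":0,"ty":0,"tz":0,"fingers":1},{"ax":0,"ay":0,"az":0,"tx":0,"ty":0,"tz":0,"fingers":1}]'

```text
t: 20.8
tcp_pos: [528.8, 381.7, 167.6]
orientation: [0.038, 0.998, -0.04, -0.003]
ft_force: [-0.5, 0.2, -1.8]
grip_width: 0.17
```

Run:
```python
from m import *
x,y=fromstand(0.2,181.2);print(x,y);go(x,y,130)
```

```text
595.3 172.6
t 20.8 at [528.8 381.7 167.6] phi -4.58 tilt 4.34 toolshift mm [ 83.1 199.7  52.6] F [-0.5  0.2 -1.8] w 0.17
```

>>> step_arm --steps '[{"ax":0,"ay":0,"az":0,"tx":0.006,"ty":0.014,"tz":0.002,"fingers":1},{"ax":0,"ay":0,"az":0,"tx":0.011,"ty":0.026,"tz":0.006,"fingers":1},{"ax":0,"ay":0,"az":0,"tx":0.011,"ty":0.027,"tz":0.006,"fingers":1},{"ax":0,"ay":0,"az":0,"tx":0.011,"ty":0.027,"tz":0.007,"fingers":1},{"ax":0,"ay":0,"az":0,"tx":0.011,"ty":0.027,"tz":0.007,"fingers":1},{"ax":0,"ay":0,"az":0,"tx":0.011,"ty":0.027,"tz":0.007,"fingers":1},{"ax":0,"ay":0,"az":0,"tx":0.011,"ty":0.026,"tz":0.007,"fingers":1},{"ax":0,"ay":0,"az":0,"tx":0.011,"ty":0.025,"tz":0.007,"fingers":1},{"ax":0,"ay":0,"az":0,"tx":0,"ty":0,"tz":0.003,"fingers":1},{"ax":0,"ay":0,"az":0,"tx":0,"ty":0,"tz":0,"fingers":1},{"ax":0,"ay":0,"az":0,"tx":0,"ty":0,"tz":0,"fingers":1},{"ax":0,"ay":0,"az":0,"tx":0,"ty":0,"tz":0,"fingers":1}]'

```text
t: 21.8
tcp_pos: [595.0, 172.7, 131.4]
orientation: [0.038, 0.998, -0.041, -0.003]
ft_force: [-0.1, -0.0, -1.9]
grip_width: 0.174
```

Run:
```python
from m import *
x,y=fromstand(0.2,181.2);print(x,y);go(x,y,105)
im,d=snap('side','s10')
cv2.imwrite('pics/c.png',cv2.resize(im[130:270,170:310],None,fx=4,fy=4,interpolation=cv2.INTER_CUBIC))
S=tostand(pts('side',d));T=tostand(np.array(arm.state()['tcp_pos']));print(T)
r=(d>0)&(abs(S[...,0]-T[0])<35)&(abs(S[...,1]-T[1])<35)&(S[...,2]>T[2]-30)&(S[...,2]<T[2]-2)
P=S[r];hs=cv2.cvtColor(im,cv2.COLOR_BGR2HSV)[r];w=hs[:,2]>100
print(r.sum(),w.sum(),P[w].min(0),P[w].max(0));print(cv2.minAreaRect(P[w][:,:2].astype(np.float32)))
```

```text
595.3 172.6
t 21.8 at [595.  172.7 131.4] phi -4.67 tilt 4.37 toolshift mm [ 0.4 -1.9 26.3] F [-0.1 -0.  -1.9] w 0.174
[-8.26287545e-02  1.81690522e+02  1.31486020e+02]
88 20 [-20.23843248 163.98883584 105.57299719] [ 19.15000453 199.756837   129.40241769]
((-0.3425331115722656, 180.18748474121094), (38.88991165161133, 33.474571228027344), 79.87174987792969)
```

View pics/c.png

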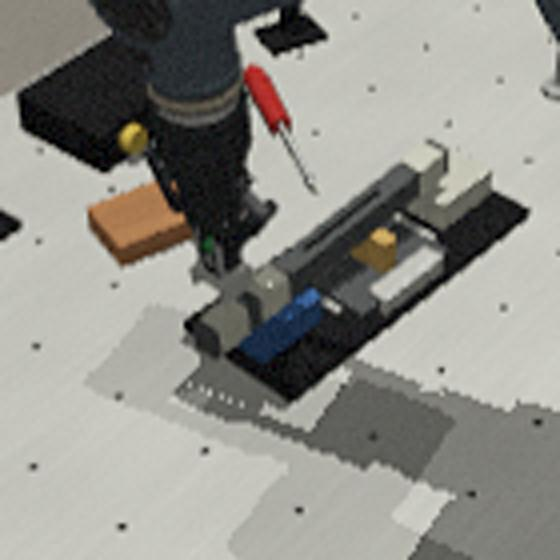

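>>> step_arm --steps '[{"ax":0,"ay":0,"az":0,"tx":0.0003,"ty":0,"tz":0.015,"fingers":1},{"ax":0,"ay":0,"az":0,"tx":0,"ty":-0.0008,"tz":0.012,"fingers":1},{"ax":0,"ay":0,"az":0,"tx":0,"ty":-0.0008,"tz":0.01,"fingers":1},{"ax":0,"ay":0,"az":0,"tx":0,"ty":-0.0005,"tz":0.005,"fingers":1},{"ax":0,"ay":0,"az":0,"tx":0,"ty":0,"tz":0,"fingers":1},{"ax":0,"ay":0,"az":0,"tx":0,"ty":0,"tz":0,"fingers":1},{"ax":0,"ay":0,"az":0,"tx":0,"ty":0,"tz":0,"fingers":1}]'

```text
t: 22.43
tcp_pos: [595.9, 171.4, 89.5]
orientation: [0.038, 0.998, -0.041, -0.002]
ft_force: [0.4, -0.9, -1.0]
grip_width: 0.176
```

Run:
```python
from m import *
x,y=fromstand(0.2,180.2);print(x,y);go(x,y,85.3)
```

```text
595.2 171.6
t 22.43 at [595.9 171.4  89.5] phi -4.68 tilt 4.39 toolshift mm [-0.7 -0.4  4.2] F [ 0.4 -0.9 -1. ] w 0.176
```

>>> step_arm --steps '[{"ax":0,"ay":0,"az":0,"tx":-0.0004,"ty":0,"tz":0.0015,"fingers":1},{"ax":0,"ay":0,"az":0,"tx":0,"ty":0,"tz":0.001,"fingers":1},{"ax":0,"ay":0,"az":0,"tx":0,"ty":0,"tz":0.001,"fingers":1},{"ax":0,"ay":0,"az":0,"tx":0,"ty":0,"tz":0,"fingers":1},{"ax":0,"ay":0,"az":0,"tx":0,"ty":0,"tz":0,"fingers":1},{"ax":0,"ay":0,"az":0,"tx":0,"ty":0,"tz":0,"fingers":1}]'

```text
t: 22.93
tcp_pos: [595.2, 170.9, 85.8]
orientation: [0.038, 0.998, -0.041, -0.003]
ft_force: [-0.2, -0.5, -1.6]
grip_width: 0.174
```

Run:
```python
from m import *
x,y=fromstand(0.2,180.2);print(x,y);go(x,y,85.3)
```

```text
595.2 171.6
t 22.93 at [595.2 170.9  85.8] phi -4.7 tilt 4.4 toolshift mm [-0.  -0.7  0.5] F [-0.2 -0.5 -1.6] w 0.174
```

>>> step_arm --steps '[{"ax":0,"ay":0,"az":0,"tx":0,"ty":-0.0004,"tz":0.0005,"fingers":1},{"ax":0,"ay":0,"az":0,"tx":0,"ty":0,"tz":0.0004,"fingers":1},{"ax":0,"ay":0,"az":0,"tx":0,"ty":0,"tz":0,"fingers":1},{"ax":0,"ay":0,"az":0,"tx":0,"ty":0,"tz":0,"fingers":1}]'

```text
t: 23.27
tcp_pos: [595.3, 171.3, 85.1]
orientation: [0.038, 0.998, -0.041, -0.002]
ft_force: [-0.4, 0.5, 1.6]
grip_width: 0.171
```

>>> step_arm --steps '[{"ax":0,"ay":0,"az":0,"tx":0,"ty":0,"tz":0,"fingers":-0.2},{"ax":0,"ay":0,"az":0,"tx":0,"ty":0,"tz":0,"fingers":-0.2},{"ax":0,"ay":0,"az":0,"tx":0,"ty":0,"tz":0,"fingers":-0.2},{"ax":0,"ay":0,"az":0,"tx":0,"ty":0,"tz":0,"fingers":-0.2},{"ax":0,"ay":0,"az":0,"tx":0,"ty":0,"tz":-0.01,"fingers":-0.2},{"ax":0,"ay":0,"az":0,"tx":0,"ty":0,"tz":-0.03,"fingers":-0.2},{"ax":0,"ay":0,"az":0,"tx":0,"ty":0,"tz":-0.04,"fingers":-0.2},{"ax":0,"ay":0,"az":0,"tx":0,"ty":0,"tz":-0.04,"fingers":-0.2},{"ax":4.4,"ay":0,"az":0,"tx":0,"ty":0,"tz":0,"fingers":-0.2},{"ax":0,"ay":0,"az":0,"tx":-0.04,"ty":0,"tz":0,"fingers":-0.2},{"ax":0,"ay":0,"az":0,"tx":-0.04,"ty":0,"tz":0,"fingers":-0.2},{"ax":0,"ay":0,"az":0,"tx":-0.04,"ty":0,"tz":0,"fingers":-0.2},{"ax":0,"ay":0,"az":0,"tx":-0.04,"ty":0,"tz":0,"fingers":-0.2},{"ax":0,"ay":0,"az":0,"tx":0,"ty":0,"tz":0,"fingers":-0.2},{"ax":0,"ay":0,"az":0,"tx":0,"ty":0,"tz":0,"fingers":-0.2}]'

```text
t: 24.52
tcp_pos: [433.7, 193.7, 205.4]
orientation: [0.0, 0.999, -0.04, -0.002]
ft_force: [0.9, 0.8, 0.0]
grip_width: 0.595
```

```bash
cat >> m.py <<'E'
def car(n,im,d,yc,zt,pr=True):
    "carrier crosspiece pixels near stand y=yc with crosspiece top z=zt -> extents"
    S=tostand(pts(n,d)); r=(d>0)&(abs(S[...,0])<35)&(abs(S[...,1]-yc)<35)&(abs(S[...,2]-zt)<5)
    v,u=np.nonzero(r); 
    if len(u)<5: print(n,'few',len(u)); return
    P=tostand(onplane(n,np.c_[u,v].astype(float),zt)); print(n,'carrier',len(u),'rect',[np.round(a,1) for a in cv2.minAreaRect(P[:,:2].astype(np.float32))],'min',np.round(P.min(0),1),'max',np.round(P.max(0),1))
E
python3 - <<'E'
from m import *
go(428,-227,180)
for n in('top','side'):
    im,d=snap(n,n[0]+'11'); railfit(n,im,d); car(n,im,d,179.5,72.5+8)
im=cv2.imread('pics/s11.png')
cv2.imwrite('pics/c.png',cv2.resize(im[130:270,170:310],None,fx=4,fy=4,interpolation=cv2.INTER_CUBIC))
im=cv2.imread('pics/t11.png')
cv2.imwrite('pics/ct.png',cv2.resize(im[150:250,180:320],None,fx=5,fy=5,interpolation=cv2.INTER_CUBIC))
E
```

```text
t 24.52 at [433.7 193.7 205.4] phi -4.6 tilt 0.21 toolshift mm [ 28.2 419.8  25.4] F [0.9 0.8 0. ] w 0.595
top 564 slope deg -4.41 top z at y=0 87.3 x= 0.37 +y* -0.0035 y range [-103.2  204.4]
[(-105.0, 94), (-102.0, 66), (-99.0, 103), (-96.0, 227), (-93.0, 221), (-90.0, 216), (-87.0, 215), (-84.0, 216), (-81.0, 215), (-78.0, 217), (-75.0, 216), (-72.0, 216), (-69.0, 218), (-66.0, 219), (-63.0, 116), (-60.0, 67), (-57.0, 72), (-54.0, 73), (-51.0, 73), (-48.0, 74), (-45.0, 72), (-42.0, 71), (-39.0, 72), (-36.0, 74), (-33.0, 72), (-30.0, 71), (-27.0, 73), (-24.0, 71), (-21.0, 64), (-18.0, 67), (-15.0, 65), (-12.0, 61), (-9.0, 57), (-6.0, 66), (-3.0, 49), (0.0, 67), (3.0, 68), (6.0, 65), (9.0, 66), (12.0, 63), (15.0, 66), (18.0, 64), (21.0, 65), (24.0, 62), (27.0, 61), (30.0, 43), (33.0, 63), (36.0, 62), (39.0, 61), (42.0, 68), (45.0, 69), (48.0, 68), (51.0, 69), (54.0, 62), (57.0, 62), (60.0, 68), (63.0, 69), (66.0, 62), (69.0, 60), (72.0, 64), (75.0, 56), (78.0, 52), (81.0, 71), (84.0, 73), (87.0, 67), (90.0, 69), (93.0, 71), (96.0, 70), (99.0, 68), (102.0, 69), (105.0, 69), (108.0, 6
[... 841 characters left out ...]
, (72.0, 61), (75.0, 68), (78.0, 78), (81.0, 82), (84.0, 88), (87.0, 76), (90.0, 90), (93.0, 85), (96.0, 80), (99.0, 85), (102.0, 87), (105.0, 81), (108.0, 84), (111.0, 129), (114.0, 179), (117.0, 201), (120.0, 199), (123.0, 198), (126.0, 197), (129.0, 198), (132.0, 191), (135.0, 198), (138.0, 200), (141.0, 196), (144.0, 186), (147.0, 130), (150.0, 82), (153.0, 92), (156.0, 140), (162.0, 89), (165.0, 82), (168.0, 92), (174.0, 90), (177.0, 87), (183.0, 138), (186.0, 136), (189.0, 88), (192.0, 107), (195.0, 97), (198.0, 120), (201.0, 91), (204.0, 69), (207.0, 55)]
side carrier 82 rect [array([ -2. , 174.6]), array([54.8, 42.2]), np.float64(79.4)] min [-22.8 145.6  80.5] max [ 20.8 201.   80.5]
```

View pics/c.png

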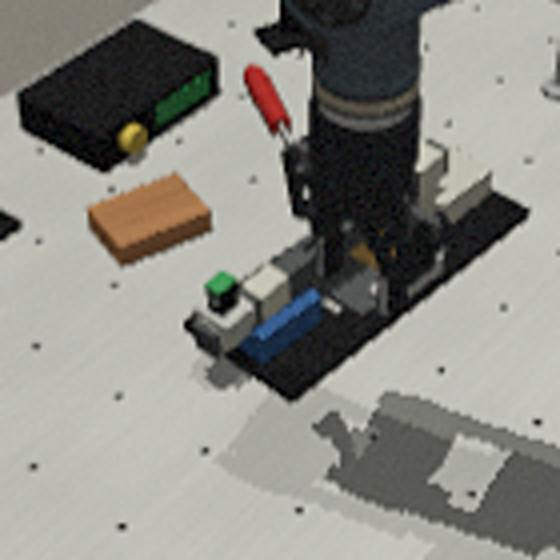

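View pics/ct.png

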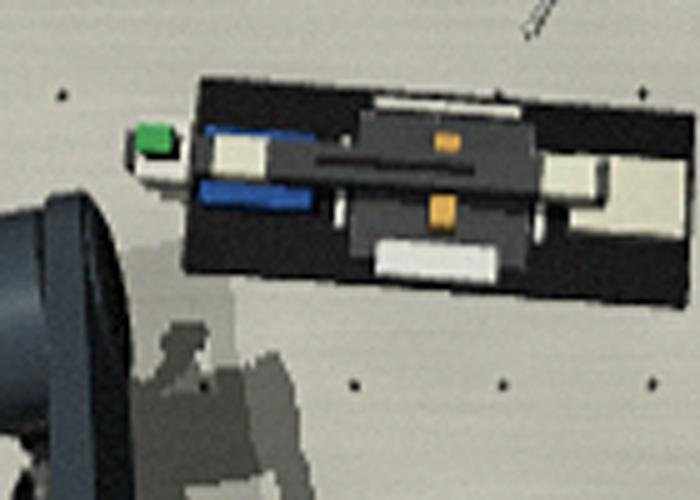

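>>> step_arm --steps '[{"ax":0,"ay":0,"az":-6.28,"tx":0,"ty":0,"tz":0,"fingers":-0.2},{"ax":0,"ay":0,"az":-6.28,"tx":0,"ty":0,"tz":0,"fingers":-0.2},{"ax":0,"ay":0,"az":-6.28,"tx":0,"ty":0,"tz":0,"fingers":-0.2},{"ax":0,"ay":0,"az":-6.28,"tx":0,"ty":0,"tz":0,"fingers":-0.2},{"ax":0,"ay":0,"az":0,"tx":-0.0125,"ty":0.033,"tz":0,"fingers":-0.2},{"ax":0,"ay":0,"az":0,"tx":-0.0125,"ty":0.033,"tz":0,"fingers":-0.2},{"ax":0,"ay":0,"az":0,"tx":-0.0125,"ty":0.033,"tz":0,"fingers":-0.2},{"ax":0,"ay":0,"az":0,"tx":-0.0125,"ty":0.033,"tz":0,"fingers":-0.2},{"ax":0,"ay":0,"az":0,"tx":-0.0125,"ty":0.033,"tz":0,"fingers":-0.2},{"ax":0,"ay":0,"az":0,"tx":-0.0125,"ty":0.033,"tz":0,"fingers":-0.2},{"ax":0,"ay":0,"az":0,"tx":-0.0125,"ty":0.033,"tz":0,"fingers":-0.2},{"ax":0,"ay":0,"az":0,"tx":-0.0125,"ty":0.033,"tz":0,"fingers":-0.2},{"ax":0,"ay":0,"az":0,"tx":-0.0125,"ty":0.033,"tz":0,"fingers":-0.2},{"ax":0,"ay":0,"az":0,"tx":-0.0125,"ty":0.033,"tz":0,"fingers":-0.2},{"ax":0,"ay":0,"az":0,"tx":-0.0125,"ty":0.033,"tz":0,"fingers":-0.2},{"ax":0,"ay":0,"az":0,"tx":0,"ty":0,"tz":0,"fingers":-0.2},{"ax":0,"ay":0,"az":0,"tx":0,"ty":0,"tz":0,"fingers":-0.2},{"ax":0,"ay":0,"az":0,"tx":0,"ty":0,"tz":0,"fingers":-0.2}]'

```text
t: 26.12
tcp_pos: [435.0, -195.4, 204.6]
orientation: [-0.0, 0.984, 0.177, -0.001]
ft_force: [-0.2, 0.7, 0.6]
grip_width: 0.598
```

Run:
```python
from m import *
go(428,-227,80)
```

```text
t 26.12 at [ 435.  -195.4  204.6] phi 20.34 tilt 0.11 toolshift mm [-17.4  27.3 124.6] F [-0.2  0.7  0.6] w 0.598
```

>>> step_arm --steps '[{"ax":0,"ay":0,"az":0,"tx":-0.0175,"ty":0.0275,"tz":0.02,"fingers":-0.2},{"ax":0,"ay":0,"az":0,"tx":0,"ty":0,"tz":0.04,"fingers":-0.2},{"ax":0,"ay":0,"az":0,"tx":0,"ty":0,"tz":0.04,"fingers":-0.2},{"ax":0,"ay":0,"az":0,"tx":0,"ty":0,"tz":0.02,"fingers":-0.2},{"ax":0,"ay":0,"az":0,"tx":0,"ty":0,"tz":0,"fingers":-0.2},{"ax":0,"ay":0,"az":0,"tx":0,"ty":0,"tz":0,"fingers":-0.2},{"ax":0,"ay":0,"az":0,"tx":0,"ty":0,"tz":0,"fingers":-0.2}]'

```text
t: 26.7
tcp_pos: [428.5, -226.3, 85.8]
orientation: [0.0, 0.984, 0.178, -0.0]
ft_force: [1.5, 0.4, -0.5]
grip_width: 0.598
```

Run:
```python
from m import *
go(428,-227,24)
```

```text
t 26.7 at [ 428.5 -226.3   85.8] phi 20.51 tilt 0.07 toolshift mm [-0.7  0.4 61.8] F [ 1.5  0.4 -0.5] w 0.598
```

>>> step_arm --steps '[{"ax":0,"ay":0,"az":0,"tx":-0.0005,"ty":0.0005,"tz":0.025,"fingers":-0.2},{"ax":0,"ay":0,"az":0,"tx":0,"ty":0,"tz":0.025,"fingers":-0.2},{"ax":0,"ay":0,"az":0,"tx":0,"ty":0,"tz":0.0115,"fingers":-0.2},{"ax":0,"ay":0,"az":0,"tx":0,"ty":0,"tz":0,"fingers":-0.2},{"ax":0,"ay":0,"az":0,"tx":0,"ty":0,"tz":0,"fingers":1},{"ax":0,"ay":0,"az":0,"tx":0,"ty":0,"tz":0,"fingers":1},{"ax":0,"ay":0,"az":0,"tx":0,"ty":0,"tz":0,"fingers":1},{"ax":0,"ay":0,"az":0,"tx":0,"ty":0,"tz":0,"fingers":1},{"ax":0,"ay":0,"az":0,"tx":0,"ty":0,"tz":0,"fingers":1},{"ax":0,"ay":0,"az":0,"tx":0,"ty":0,"tz":0,"fingers":1},{"ax":0,"ay":0,"az":0,"tx":0,"ty":0,"tz":0,"fingers":1},{"ax":0,"ay":0,"az":0,"tx":0,"ty":0,"tz":0,"fingers":1}]'

```text
t: 27.7
tcp_pos: [428.0, -227.8, 24.9]
orientation: [0.001, 0.984, 0.177, 0.0]
ft_force: [-0.2, 1.5, 7.4]
grip_width: 0.182
```

Run:
```python
from m import *
go(428,-227,24)
```

```text
t 27.7 at [ 428.  -227.8   24.9] phi 20.42 tilt 0.13 toolshift mm [ 0.2 -0.8  0.9] F [-0.2  1.5  7.4] w 0.182
```

>>> step_arm --steps '[{"ax":0,"ay":0,"az":0,"tx":0,"ty":0,"tz":-0.02,"fingers":1},{"ax":0,"ay":0,"az":0,"tx":0,"ty":0,"tz":-0.03,"fingers":1},{"ax":0,"ay":0,"az":0,"tx":0,"ty":0,"tz":-0.035,"fingers":1},{"ax":0,"ay":0,"az":0,"tx":0,"ty":0,"tz":-0.035,"fingers":1},{"ax":0,"ay":0,"az":0,"tx":0,"ty":0,"tz":-0.03,"fingers":1},{"ax":0,"ay":0,"az":6.3,"tx":0,"ty":0,"tz":0,"fingers":1},{"ax":0,"ay":0,"az":6.3,"tx":0,"ty":0,"tz":0,"fingers":1},{"ax":0,"ay":0,"az":6.3,"tx":0,"ty":0,"tz":0,"fingers":1},{"ax":0,"ay":0,"az":6.2,"tx":0,"ty":0,"tz":0,"fingers":1},{"ax":-4.4,"ay":0,"az":0,"tx":0,"ty":0,"tz":0,"fingers":1},{"ax":0,"ay":0,"az":0,"tx":0,"ty":0,"tz":0,"fingers":1},{"ax":0,"ay":0,"az":0,"tx":0,"ty":0,"tz":0,"fingers":1}]'

```text
t: 28.7
tcp_pos: [427.0, -226.0, 173.6]
orientation: [0.038, 0.999, -0.04, -0.003]
ft_force: [-0.1, 0.2, -0.6]
grip_width: 0.172
```

Run:
```python
from m import *
x,y=fromstand(0.2,-79.8);print(x,y);go(x,y,150)
```

```text
574.0 -87.6
t 28.7 at [ 427.  -226.   173.6] phi -4.55 tilt 4.32 toolshift mm [ 135.6 -151.    11.9] F [-0.1  0.2 -0.6] w 0.172
```

>>> step_arm --steps '[{"ax":0,"ay":0,"az":0,"tx":0.009,"ty":-0.01,"tz":0,"fingers":1},{"ax":0,"ay":0,"az":0,"tx":0.018,"ty":-0.02,"tz":0.001,"fingers":1},{"ax":0,"ay":0,"az":0,"tx":0.018,"ty":-0.02,"tz":0.002,"fingers":1},{"ax":0,"ay":0,"az":0,"tx":0.018,"ty":-0.02,"tz":0.002,"fingers":1},{"ax":0,"ay":0,"az":0,"tx":0.018,"ty":-0.02,"tz":0.002,"fingers":1},{"ax":0,"ay":0,"az":0,"tx":0.018,"ty":-0.02,"tz":0.002,"fingers":1},{"ax":0,"ay":0,"az":0,"tx":0.018,"ty":-0.02,"tz":0.002,"fingers":1},{"ax":0,"ay":0,"az":0,"tx":0.018,"ty":-0.02,"tz":0,"fingers":1},{"ax":0,"ay":0,"az":0,"tx":0,"ty":0,"tz":0,"fingers":1},{"ax":0,"ay":0,"az":0,"tx":0,"ty":0,"tz":0,"fingers":1},{"ax":0,"ay":0,"az":0,"tx":0,"ty":0,"tz":0,"fingers":1}]'

```text
t: 29.62
tcp_pos: [573.4, -90.2, 150.3]
orientation: [0.038, 0.998, -0.04, -0.003]
ft_force: [-0.5, 0.1, -1.1]
grip_width: 0.175
```

Run:
```python
from m import *
x,y=fromstand(0.2,-79.8);print(x,y);go(x,y,112)
im,d=snap('side','s12')
cv2.imwrite('pics/c.png',cv2.resize(im[100:240,210:350],None,fx=4,fy=4,interpolation=cv2.INTER_CUBIC))
S=tostand(pts('side',d));T=tostand(np.array(arm.state()['tcp_pos']));print(T)
r=(d>0)&(abs(S[...,0]-T[0])<35)&(abs(S[...,1]-T[1])<35)&(S[...,2]>T[2]-30)&(S[...,2]<T[2]-2)
P=S[r];hs=cv2.cvtColor(im,cv2.COLOR_BGR2HSV)[r];w=hs[:,2]>100
print(r.sum(),w.sum(),P[w].min(0),P[w].max(0));print(cv2.minAreaRect(P[w][:,:2].astype(np.float32)))
```

```text
574.0 -87.6
t 29.62 at [573.4 -90.2 150.3] phi -4.65 tilt 4.37 toolshift mm [ 0.5 -5.5 38. ] F [-0.5  0.1 -1.1] w 0.175
[ -0.41848054 -82.78493835 150.38484324]
78 19 [-22.96608821 -99.76184099 125.3767411 ] [ 20.41924974 -61.9409238  145.51621827]
((-7.215762138366699, -74.04633331298828), (48.39455795288086, 28.126041412353516), 39.26211166381836)
```

View pics/c.png

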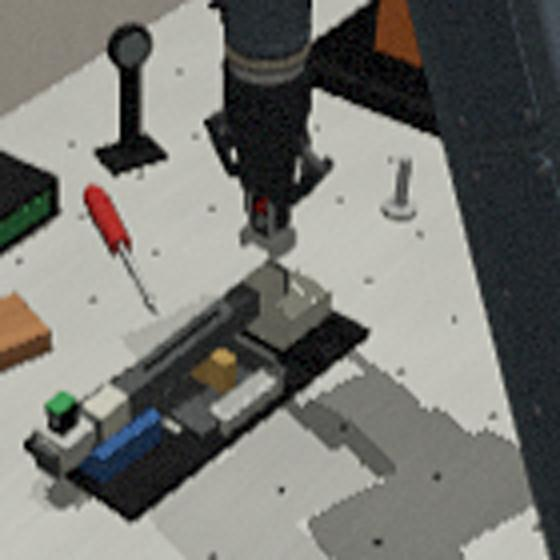

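>>> step_arm --steps '[{"ax":0,"ay":0,"az":0,"tx":0.0005,"ty":-0.002,"tz":0.013,"fingers":1},{"ax":0,"ay":0,"az":0,"tx":0,"ty":-0.002,"tz":0.013,"fingers":1},{"ax":0,"ay":0,"az":0,"tx":0,"ty":-0.0012,"tz":0.011,"fingers":1},{"ax":0,"ay":0,"az":0,"tx":0,"ty":0,"tz":0.003,"fingers":1},{"ax":0,"ay":0,"az":0,"tx":0,"ty":0,"tz":0,"fingers":1},{"ax":0,"ay":0,"az":0,"tx":0,"ty":0,"tz":0,"fingers":1},{"ax":0,"ay":0,"az":0,"tx":0,"ty":0,"tz":0,"fingers":1}]'

```text
t: 30.25
tcp_pos: [574.9, -88.3, 110.8]
orientation: [0.038, 0.998, -0.041, -0.002]
ft_force: [0.0, 0.2, -0.6]
grip_width: 0.178
```

Run:
```python
from m import *
x,y=fromstand(0.2,-80.2);print(x,y);go(x,y,105.7)
```

```text
574.0 -88.0
t 30.25 at [574.9 -88.3 110.8] phi -4.7 tilt 4.41 toolshift mm [-1.  -0.6  5.1] F [ 0.   0.2 -0.6] w 0.178
```

>>> step_arm --steps '[{"ax":0,"ay":0,"az":0,"tx":-0.0005,"ty":-0.0005,"tz":0.002,"fingers":1},{"ax":0,"ay":0,"az":0,"tx":0,"ty":0,"tz":0.0015,"fingers":1},{"ax":0,"ay":0,"az":0,"tx":0,"ty":0,"tz":0.001,"fingers":1},{"ax":0,"ay":0,"az":0,"tx":0,"ty":0,"tz":0,"fingers":1},{"ax":0,"ay":0,"az":0,"tx":0,"ty":0,"tz":0,"fingers":1},{"ax":0,"ay":0,"az":0,"tx":0,"ty":0,"tz":0,"fingers":1}]'

```text
t: 30.75
tcp_pos: [574.2, -87.6, 105.8]
orientation: [0.038, 0.998, -0.041, -0.002]
ft_force: [0.5, 0.3, -0.3]
grip_width: 0.174
```

Run:
```python
from m import *
x,y=fromstand(0.2,-80.2);print(x,y);go(x,y,105.7)
```

```text
574.0 -88.0
t 30.75 at [574.2 -87.6 105.8] phi -4.67 tilt 4.4 toolshift mm [-0.1  0.4  0.1] F [ 0.5  0.3 -0.3] w 0.174
```

>>> step_arm --steps '[{"ax":0,"ay":0,"az":0,"tx":0,"ty":0,"tz":0.0004,"fingers":1},{"ax":0,"ay":0,"az":0,"tx":0,"ty":0,"tz":0,"fingers":1},{"ax":0,"ay":0,"az":0,"tx":0,"ty":0,"tz":0,"fingers":1}]'

```text
t: 31.0
tcp_pos: [574.3, -87.7, 105.6]
orientation: [0.038, 0.998, -0.041, -0.002]
ft_force: [0.1, 0.8, 2.1]
grip_width: 0.176
```

>>> step_arm --steps '[{"ax":0,"ay":0,"az":0,"tx":0,"ty":0,"tz":0.0004,"fingers":1},{"ax":0,"ay":0,"az":0,"tx":0,"ty":0,"tz":0,"fingers":1},{"ax":0,"ay":0,"az":0,"tx":0,"ty":0,"tz":0,"fingers":1}]'

```text
t: 31.25
tcp_pos: [574.3, -87.8, 105.2]
orientation: [0.038, 0.998, -0.041, -0.002]
ft_force: [0.7, 0.3, 4.0]
grip_width: 0.174
```

>>> step_arm --steps '[{"ax":0,"ay":0,"az":0,"tx":0,"ty":0,"tz":-0.0006,"fingers":1},{"ax":0,"ay":0,"az":0,"tx":0,"ty":0,"tz":0,"fingers":1},{"ax":0,"ay":0,"az":0,"tx":0,"ty":0,"tz":0,"fingers":-0.2},{"ax":0,"ay":0,"az":0,"tx":0,"ty":0,"tz":0,"fingers":-0.2},{"ax":0,"ay":0,"az":0,"tx":0,"ty":0,"tz":0,"fingers":-0.2},{"ax":0,"ay":0,"az":0,"tx":0,"ty":0,"tz":0,"fingers":-0.2},{"ax":0,"ay":0,"az":0,"tx":0,"ty":0,"tz":-0.01,"fingers":-0.2},{"ax":0,"ay":0,"az":0,"tx":0,"ty":0,"tz":-0.03,"fingers":-0.2},{"ax":0,"ay":0,"az":0,"tx":0,"ty":0,"tz":-0.04,"fingers":-0.2},{"ax":0,"ay":0,"az":0,"tx":0,"ty":0,"tz":-0.03,"fingers":-0.2},{"ax":4.4,"ay":0,"az":0,"tx":0,"ty":0,"tz":0,"fingers":-0.2},{"ax":0,"ay":0,"az":0,"tx":-0.04,"ty":0,"tz":0,"fingers":-0.2},{"ax":0,"ay":0,"az":0,"tx":-0.04,"ty":0,"tz":0,"fingers":-0.2},{"ax":0,"ay":0,"az":0,"tx":-0.04,"ty":0,"tz":0,"fingers":-0.2},{"ax":0,"ay":0,"az":0,"tx":-0.04,"ty":0,"tz":0,"fingers":-0.2},{"ax":0,"ay":0,"az":0,"tx":0,"ty":0,"tz":0,"fingers":-0.2},{"ax":0,"ay":0,"az":0,"tx":0,"ty":0,"tz":0,"fingers":-0.2}]'

```text
t: 32.67
tcp_pos: [412.7, -65.2, 215.9]
orientation: [-0.0, 0.999, -0.041, -0.002]
ft_force: [1.4, -0.6, 0.1]
grip_width: 0.597
```

Run:
```python
from m import *
st()
for n in('top','side'):
    im,d=snap(n,n[0]+'13'); Q,g,k,ax=railfit(n,im,d,pr=False); print(np.degrees(np.arctan(k[0])),k[1],ax,Q[:,1].min(),Q[:,1].max())
im=cv2.imread('pics/s13.png')
cv2.imwrite('pics/c.png',cv2.resize(im[100:240,190:350],None,fx=4,fy=4,interpolation=cv2.INTER_CUBIC))
im=cv2.imread('pics/t13.png')
cv2.imwrite('pics/ct.png',cv2.resize(im[150:250,180:320],None,fx=5,fy=5,interpolation=cv2.INTER_CUBIC))
```

```text
t 32.67 tcp [412.7 -65.2 215.9] q [-4.000e-04  9.992e-01 -4.120e-02 -1.800e-03] F [ 1.4 -0.6  0.1] M [-0.03 -0.07  0.02] w 0.597
[-4.250e-01  2.760e-01  1.942e+00 -1.000e-03  9.270e-01 -3.420e-01]
[[ 0.997 -0.082 -0.004]
 [-0.082 -0.997  0.001]
 [-0.004 -0.001 -1.   ]]
-4.496761342090352 86.61956920508938 [0.00263444 0.16836688] -103.21400503397996 204.5635251021181
-4.100032493620829 86.59062365007298 [ 6.31740603e-04 -2.08244617e+00] -95.87253007586497 209.55573726844202
```

View pics/c.png

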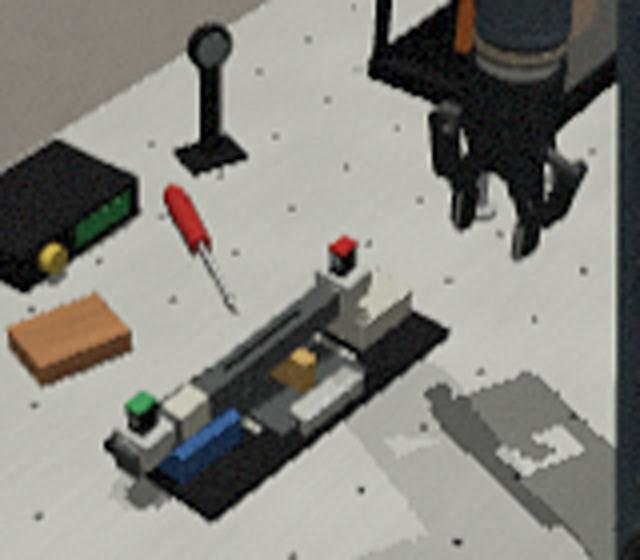

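View pics/ct.png

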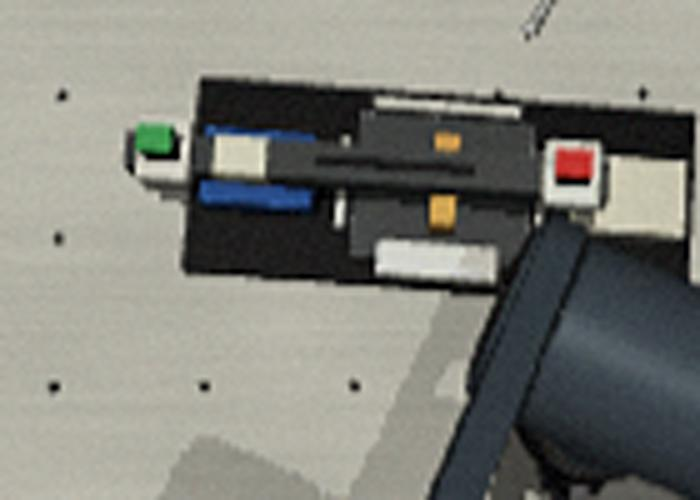

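Run:
```python
from m import *
for n in('top','side'):
    im=cv2.imread(f'pics/{n[0]}13.png'); d=np.load(f'pics/{n[0]}13.npy'); S=tostand(pts(n,d))
    for k,yc,z in(('green',182.5,110.4),('red',-77,130.8)):
        b=(mask(im,*COL[k])>0)&(d>0)&(abs(S[...,1]-yc)<30)&(abs(S[...,0])<40)&(abs(S[...,2]-z)<4)
        v,u=np.nonzero(b);P=tostand(onplane(n,np.c_[u,v].astype(float),z));print(n,k,len(u),P.mean(0).round(1),P.min(0).round(1),P.max(0).round(1),'z',np.median(S[b][:,2]).round(1),'exp',yc)
```

```text
top green 27 [ -1.5 181.9 110.4] [ -7.1 170.  110.4] [  3.8 191.9 110.4] z 111.5 exp 182.5
top red 30 [ -0.7 -76.5 130.8] [ -6.9 -86.  130.8] [  6.7 -67.5 130.8] z 131.0 exp -77
side green 24 [1.000e-01 1.828e+02 1.104e+02] [ -8.1 172.3 110.4] [  8.5 193.9 110.4] z 111.8 exp 182.5
side red 15 [  0.2 -77.9 130.8] [ -6.4 -88.7 130.8] [  8.2 -66.9 130.8] z 131.4 exp -77
```

Run:
```python
from m import *
x,y=fromstand(0.2,228);print(x,y);go(x,y,150)
```

```text
599.1 219.2
t 32.77 at [417.  -66.9 216.5] phi -4.69 tilt 0.1 toolshift mm [ 158.  -300.1   66.4] F [1.1 0.  0.4] w 0.6
```

>>> step_arm --steps '[{"ax":0,"ay":0,"az":0,"tx":0.0158,"ty":-0.03,"tz":0,"fingers":1},{"ax":0,"ay":0,"az":0,"tx":0.0158,"ty":-0.03,"tz":0,"fingers":1},{"ax":0,"ay":0,"az":0,"tx":0.0158,"ty":-0.03,"tz":0,"fingers":1},{"ax":0,"ay":0,"az":0,"tx":0.0158,"ty":-0.03,"tz":0,"fingers":1},{"ax":0,"ay":0,"az":0,"tx":0.0158,"ty":-0.03,"tz":0,"fingers":1},{"ax":0,"ay":0,"az":0,"tx":0.0158,"ty":-0.03,"tz":0,"fingers":1},{"ax":0,"ay":0,"az":0,"tx":0.0158,"ty":-0.03,"tz":0,"fingers":1},{"ax":0,"ay":0,"az":0,"tx":0.0158,"ty":-0.03,"tz":0,"fingers":1},{"ax":0,"ay":0,"az":0,"tx":0.0158,"ty":-0.03,"tz":0,"fingers":1},{"ax":0,"ay":0,"az":0,"tx":0.0158,"ty":-0.03,"tz":0,"fingers":1},{"ax":-4.4,"ay":0,"az":0,"tx":0,"ty":0,"tz":0,"fingers":1},{"ax":0,"ay":0,"az":0,"tx":0,"ty":0,"tz":0,"fingers":1},{"ax":0,"ay":0,"az":0,"tx":0,"ty":0,"tz":0,"fingers":1},{"ax":0,"ay":0,"az":0,"tx":0,"ty":0,"tz":0,"fingers":1}]'

```text
t: 33.93
tcp_pos: [597.5, 219.7, 214.8]
orientation: [0.038, 0.998, -0.041, -0.003]
ft_force: [-0.4, -0.7, -0.6]
grip_width: 0.002
```

Run:
```python
from m import *
x,y=fromstand(0.2,228);print(x,y);go(x,y,150);go(x,y,58);st()
```

```text
599.1 219.2
t 33.93 at [597.5 219.7 214.8] phi -4.66 tilt 4.36 toolshift mm [ 1.9 -4.6 64.6] F [-0.4 -0.7 -0.6] w 0.002
t 33.93 at [597.5 219.7 214.8] phi -4.66 tilt 4.36 toolshift mm [  2.1 -11.6 156.3] F [-0.4 -0.7 -0.6] w 0.002
t 33.93 tcp [597.5 219.7 214.8] q [ 0.038   0.9985 -0.0406 -0.0029] F [-0.4 -0.7 -0.6] M [0.06 0.03 0.01] w 0.002
[ 0.211  0.576  1.391 -0.077  1.2    0.321]
[[ 0.997 -0.081 -0.009]
 [-0.081 -0.994 -0.076]
 [-0.003  0.076 -0.997]]
```

>>> step_arm --steps '[{"ax":0,"ay":0,"az":0,"tx":0.001,"ty":-0.006,"tz":0.035,"fingers":1},{"ax":0,"ay":0,"az":0,"tx":0,"ty":-0.006,"tz":0.035,"fingers":1},{"ax":0,"ay":0,"az":0,"tx":0,"ty":0,"tz":0.035,"fingers":1},{"ax":0,"ay":0,"az":0,"tx":0,"ty":0,"tz":0.03,"fingers":1},{"ax":0,"ay":0,"az":0,"tx":0,"ty":0,"tz":0.02,"fingers":1},{"ax":0,"ay":0,"az":0,"tx":0,"ty":0,"tz":0,"fingers":1},{"ax":0,"ay":0,"az":0,"tx":0,"ty":0,"tz":0,"fingers":1},{"ax":0,"ay":0,"az":0,"tx":0,"ty":0,"tz":0,"fingers":1}]'

```text
t: 34.6
tcp_pos: [599.4, 219.3, 61.3]
orientation: [0.038, 0.998, -0.041, -0.001]
ft_force: [0.4, 0.5, -0.0]
grip_width: 0.006
```

Run:
```python
from m import *
x,y=fromstand(0.2,216);print(x,y);go(x,y,59);print(tostand(np.array(arm.state()['tcp_pos'])))
snap('side','s14');im=cv2.imread('pics/s14.png')
cv2.imwrite('pics/c.png',cv2.resize(im[130:270,170:330],None,fx=4,fy=4,interpolation=cv2.INTER_CUBIC))
```

```text
598.1 207.3
t 34.6 at [599.4 219.3  61.3] phi -4.75 tilt 4.34 toolshift mm [-0.3 11.9  3.2] F [ 0.4  0.5 -0. ] w 0.006
[  0.56517112 228.1099146   61.27364067]
```

View pics/c.png

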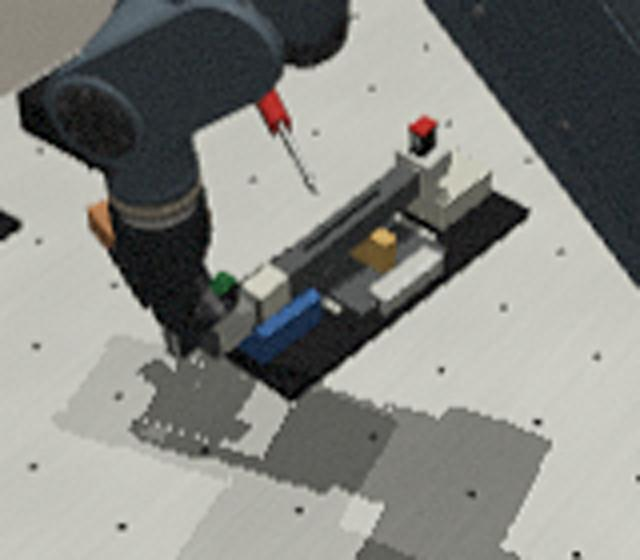

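>>> step_arm --steps '[{"ax":0,"ay":0,"az":0,"tx":-0.0003,"ty":0.002,"tz":0.002,"fingers":1},{"ax":0,"ay":0,"az":0,"tx":0,"ty":0.003,"tz":0,"fingers":1},{"ax":0,"ay":0,"az":0,"tx":0,"ty":0.003,"tz":0,"fingers":1},{"ax":0,"ay":0,"az":0,"tx":0,"ty":0.002,"tz":0,"fingers":1},{"ax":0,"ay":0,"az":0,"tx":0,"ty":0.002,"tz":0,"fingers":1},{"ax":0,"ay":0,"az":0,"tx":0,"ty":0.002,"tz":0,"fingers":1},{"ax":0,"ay":0,"az":0,"tx":0,"ty":0.002,"tz":0,"fingers":1},{"ax":0,"ay":0,"az":0,"tx":0,"ty":0.002,"tz":0,"fingers":1},{"ax":0,"ay":0,"az":0,"tx":0,"ty":0.002,"tz":0,"fingers":1},{"ax":0,"ay":0,"az":0,"tx":0,"ty":0.002,"tz":0,"fingers":1},{"ax":0,"ay":0,"az":0,"tx":0,"ty":0.002,"tz":0,"fingers":1},{"ax":0,"ay":0,"az":0,"tx":0,"ty":0.002,"tz":0,"fingers":1},{"ax":0,"ay":0,"az":0,"tx":0,"ty":0,"tz":0,"fingers":1}]'

```text
t: 35.73
tcp_pos: [596.0, 194.3, 59.9]
orientation: [0.038, 0.998, -0.041, -0.002]
ft_force: [-0.1, 3.6, 0.7]
grip_width: -0.002
```

```bash
cat > look.py <<'E'
from m import *
import sys
tag=sys.argv[1]; go(580,-8,60); T=tostand(np.array(arm.state()['tcp_pos'])); print('T',T.round(1))
for n in('top','side'):
    im,d=snap(n,n[0]+tag); S=tostand(pts(n,d)); 
    for k in('green','red'):
        b=(mask(im,*COL[k])>0)&(d>0)&(abs(S[...,1])<230)&(abs(S[...,0])<40)&(S[...,2]>100)&(S[...,2]<140)
        if b.sum()<5: print(n,k,'none'); continue
        z=np.median(S[b][:,2]); v,u=np.nonzero(b);P=tostand(onplane(n,np.c_[u,v].astype(float),z));print(n,k,len(u),P.mean(0).round(1))
    try:
        Q,g,kk,ax=railfit(n,im,d,pr=False)
        lo=np.arange(-200,240,2.0); h=[(l,np.median(g[(Q[:,1]>=l)&(Q[:,1]<l+2)])) for l in lo if ((Q[:,1]>=l)&(Q[:,1]<l+2)).any()]
        print(n,'slope',np.degrees(np.arctan(kk[0])).round(2),'z0',kk[1].round(1),'x',ax[1].round(1),'yaw deg',np.degrees(ax[0]).round(2),'yrange',Q[:,1].min().round(1),Q[:,1].max().round(1),'bright',[float(a) for a,b in h if b>150])
    except Exception as e: print(n,e)
a=cv2.imread(f'pics/s{tag}.png');cv2.imwrite('pics/c.png',cv2.resize(a[120:270,170:350],None,fx=3.6,fy=3.6,interpolation=cv2.INTER_CUBIC))
a=cv2.imread(f'pics/t{tag}.png');cv2.imwrite('pics/ct.png',cv2.resize(a[150:250,180:320],None,fx=5,fy=5,interpolation=cv2.INTER_CUBIC))
E
python3 look.py 15
```

```text
t 35.73 at [596.  194.3  59.9] phi -4.69 tilt 4.34 toolshift mm [  0.6 202.4  15.2] F [-0.1  3.6  0.7] w -0.002
T [ -0.8 203.   59.9]
top green 5 [ -3.4 169.3 113. ]
top red 36 [ -2.1 -88.6 131.5]
top slope -4.57 z0 87.1 x 0.2 yaw deg 0.13 yrange -115.2 194.1 bright [-108.0, -104.0, -84.0, -76.0, 102.0, 104.0, 106.0, 108.0, 110.0, 112.0, 114.0, 116.0, 118.0, 120.0, 122.0, 124.0, 126.0, 128.0, 130.0, 132.0, 134.0]
side green none
side red 18 [ -1.9 -86.7 133.1]
side slope -3.47 z0 86.1 x -1.8 yaw deg -0.65 yrange -104.2 218.0 bright [104.0, 106.0, 108.0, 112.0, 114.0, 116.0, 118.0, 120.0, 122.0, 124.0, 126.0, 128.0, 130.0, 132.0, 134.0]
```

View pics/c.png

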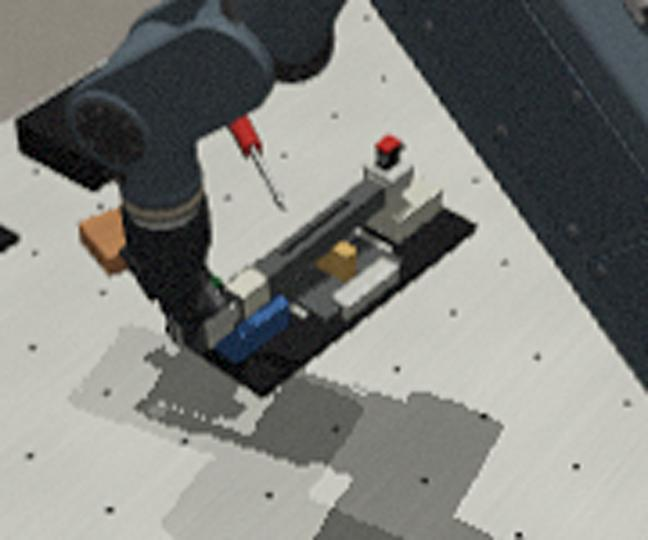

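>>> step_arm --steps '[{"ax":0,"ay":0,"az":0,"tx":0.0006,"ty":0.002,"tz":0,"fingers":1},{"ax":0,"ay":0,"az":0,"tx":0,"ty":0.002,"tz":0,"fingers":1},{"ax":0,"ay":0,"az":0,"tx":0,"ty":0.002,"tz":0,"fingers":1},{"ax":0,"ay":0,"az":0,"tx":0,"ty":0.002,"tz":0,"fingers":1},{"ax":0,"ay":0,"az":0,"tx":0,"ty":0.002,"tz":0,"fingers":1},{"ax":0,"ay":0,"az":0,"tx":0,"ty":0.002,"tz":0,"fingers":1},{"ax":0,"ay":0,"az":0,"tx":0,"ty":0.002,"tz":0,"fingers":1},{"ax":0,"ay":0,"az":0,"tx":0,"ty":0.002,"tz":0,"fingers":1},{"ax":0,"ay":0,"az":0,"tx":0,"ty":0.002,"tz":0,"fingers":1},{"ax":0,"ay":0,"az":0,"tx":0,"ty":0.002,"tz":0,"fingers":1},{"ax":0,"ay":0,"az":0,"tx":0,"ty":0.002,"tz":0,"fingers":1},{"ax":0,"ay":0,"az":0,"tx":0,"ty":0,"tz":0,"fingers":1}]'

```text
t: 36.83
tcp_pos: [594.7, 172.3, 61.6]
orientation: [0.038, 0.998, -0.041, -0.002]
ft_force: [0.9, 4.3, 2.4]
grip_width: -0.002
```

```bash
python3 look.py 16
```

```text
t 36.83 at [594.7 172.3  61.6] phi -4.69 tilt 4.36 toolshift mm [  0.  180.3  15.4] F [0.9 4.3 2.4] w -0.002
T [ -0.3 180.9  61.6]
top green 12 [ -0.5 145.6 114.4]
top red 39 [  -1.5 -112.   133.9]
top slope -4.38 z0 86.8 x 0.5 yaw deg 0.04 yrange -137.2 168.9 bright [-120.0, -118.0, -114.0, -110.0, -108.0, -98.0, 80.0, 82.0, 84.0, 86.0, 88.0, 90.0, 92.0, 94.0, 96.0, 98.0, 100.0, 102.0, 104.0, 106.0, 108.0, 110.0, 112.0]
side green none
side red 18 [  -0.7 -108.7  134.5]
side slope -3.71 z0 86.4 x -1.6 yaw deg -0.74 yrange -126.4 196.2 bright [80.0, 82.0, 84.0, 86.0, 88.0, 90.0, 92.0, 94.0, 96.0, 98.0, 100.0, 102.0, 104.0, 106.0, 108.0, 110.0, 112.0]
```

View pics/ct.png

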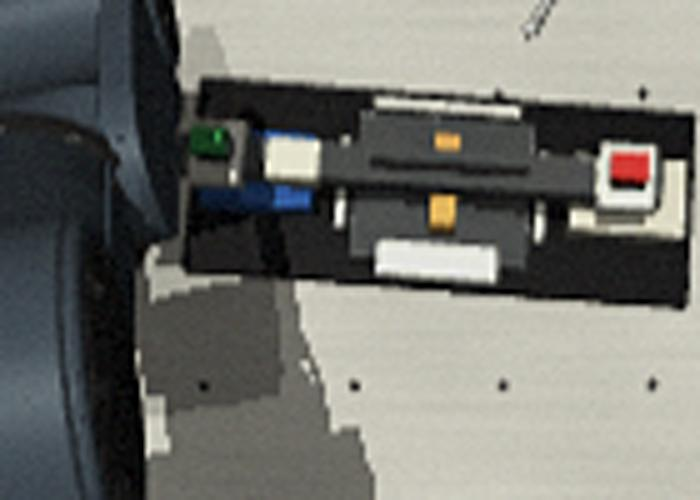

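>>> step_arm --steps '[{"ax":0,"ay":0,"az":0,"tx":0,"ty":0.002,"tz":0,"fingers":1},{"ax":0,"ay":0,"az":0,"tx":0,"ty":0.002,"tz":0,"fingers":1},{"ax":0,"ay":0,"az":0,"tx":0,"ty":0.002,"tz":0,"fingers":1},{"ax":0,"ay":0,"az":0,"tx":0,"ty":0.002,"tz":0,"fingers":1},{"ax":0,"ay":0,"az":0,"tx":0,"ty":0,"tz":0,"fingers":1},{"ax":0,"ay":0,"az":0,"tx":0,"ty":-0.003,"tz":0,"fingers":1},{"ax":0,"ay":0,"az":0,"tx":0,"ty":0,"tz":0,"fingers":1}]'

```text
t: 37.52
tcp_pos: [593.5, 166.4, 61.4]
orientation: [0.039, 0.998, -0.04, -0.003]
ft_force: [0.3, 0.1, 0.0]
grip_width: -0.002
```

```bash
python3 look.py 17
```

```text
t 37.52 at [593.5 166.4  61.4] phi -4.63 tilt 4.52 toolshift mm [  0.7 174.3  15.1] F [0.3 0.1 0. ] w -0.002
T [ -1.1 174.9  61.4]
top green 17 [  1.4 134.8 114.6]
top red 36 [  -1.  -118.8  135.2]
top slope -4.61 z0 86.9 x 0.7 yaw deg 0.28 yrange -143.5 162.5 bright [-140.0, -138.0, -126.0, -120.0, -114.0, -106.0, 72.0, 74.0, 76.0, 78.0, 80.0, 82.0, 84.0, 86.0, 88.0, 90.0, 92.0, 94.0, 96.0, 98.0, 100.0, 102.0]
side green none
side red 16 [   0.4 -118.   134.1]
side slope -3.62 z0 86.5 x -2.0 yaw deg -0.7 yrange -135.7 189.9 bright [72.0, 74.0, 76.0, 78.0, 80.0, 82.0, 84.0, 86.0, 88.0, 90.0, 92.0, 94.0, 96.0, 98.0, 100.0, 102.0, 104.0]
```

>>> step_arm --steps '[{"ax":0,"ay":0,"az":0,"tx":0.0008,"ty":0.002,"tz":0,"fingers":1},{"ax":0,"ay":0,"az":0,"tx":0,"ty":0.0015,"tz":0,"fingers":1},{"ax":0,"ay":0,"az":0,"tx":0,"ty":0.0015,"tz":0,"fingers":1},{"ax":0,"ay":0,"az":0,"tx":0,"ty":0.0015,"tz":0,"fingers":1},{"ax":0,"ay":0,"az":0,"tx":0,"ty":0,"tz":0,"fingers":1},{"ax":0,"ay":0,"az":0,"tx":0,"ty":-0.003,"tz":0,"fingers":1},{"ax":0,"ay":0,"az":0,"tx":0,"ty":0,"tz":0,"fingers":1}]'

```text
t: 38.2
tcp_pos: [594.3, 163.0, 61.9]
orientation: [0.039, 0.998, -0.04, -0.003]
ft_force: [0.2, -0.2, 0.3]
grip_width: 0.001
```

```bash
python3 look.py 18
```

```text
t 38.2 at [594.3 163.   61.9] phi -4.63 tilt 4.49 toolshift mm [ -0.5 170.9  15.4] F [ 0.2 -0.2  0.3] w 0.001
T [  0.  171.6  61.9]
top green 18 [  0.  133.1 115.4]
top red 42 [  -1.7 -122.2  135. ]
top slope -4.35 z0 86.8 x 0.8 yaw deg 0.11 yrange -148.7 159.2 bright [-150.0, -144.0, 70.0, 72.0, 74.0, 76.0, 78.0, 80.0, 82.0, 84.0, 86.0, 88.0, 90.0, 92.0, 94.0, 96.0, 98.0, 100.0]
side green none
side red 20 [  -1.3 -120.   135.4]
side slope -3.56 z0 86.3 x -1.9 yaw deg -0.39 yrange -143.1 186.6 bright [-144.0, -140.0, 68.0, 70.0, 72.0, 74.0, 76.0, 78.0, 80.0, 82.0, 84.0, 86.0, 88.0, 90.0, 92.0, 94.0, 96.0, 98.0, 100.0]
```

>>> step_arm --steps '[{"ax":0,"ay":0,"az":0,"tx":0,"ty":0.002,"tz":0,"fingers":1},{"ax":0,"ay":0,"az":0,"tx":0,"ty":0.0015,"tz":0,"fingers":1},{"ax":0,"ay":0,"az":0,"tx":0,"ty":0.0015,"tz":0,"fingers":1},{"ax":0,"ay":0,"az":0,"tx":0,"ty":0.001,"tz":0,"fingers":1},{"ax":0,"ay":0,"az":0,"tx":0,"ty":0,"tz":0,"fingers":1},{"ax":0,"ay":0,"az":0,"tx":0,"ty":-0.003,"tz":0,"fingers":1},{"ax":0,"ay":0,"az":0,"tx":0,"ty":0,"tz":0,"fingers":1},{"ax":0,"ay":0,"az":0,"tx":0,"ty":0,"tz":0,"fingers":1}]'

```text
t: 38.97
tcp_pos: [594.1, 159.9, 62.1]
orientation: [0.039, 0.998, -0.04, -0.003]
ft_force: [-0.2, -1.5, -0.0]
grip_width: -0.002
```

```bash
python3 look.py 19
```

```text
t 38.97 at [594.1 159.9  62.1] phi -4.64 tilt 4.48 toolshift mm [ -0.4 167.8  15.2] F [-0.2 -1.5 -0. ] w -0.002
T [  0.  168.5  62.1]
top green 14 [ -0.4 129.4 114.2]
top red 41 [  -2. -125.  135.]
top slope -4.42 z0 87.2 x 1.0 yaw deg 0.56 yrange -149.7 155.9 bright [-148.0, -112.0, 66.0, 68.0, 70.0, 72.0, 74.0, 76.0, 78.0, 80.0, 82.0, 84.0, 86.0, 88.0, 90.0, 92.0, 94.0, 96.0]
side green none
side red 17 [  -1.3 -123.1  135.8]
side slope -2.93 z0 85.0 x -2.0 yaw deg -0.36 yrange -141.3 182.8 bright [64.0, 68.0, 70.0, 72.0, 74.0, 76.0, 78.0, 80.0, 82.0, 84.0, 86.0, 88.0, 90.0, 92.0, 94.0, 96.0, 98.0]
```

>>> step_arm --steps '[{"ax":0,"ay":0,"az":0,"tx":0,"ty":0.002,"tz":0,"fingers":1},{"ax":0,"ay":0,"az":0,"tx":0,"ty":0.0015,"tz":0,"fingers":1},{"ax":0,"ay":0,"az":0,"tx":0,"ty":0.0015,"tz":0,"fingers":1},{"ax":0,"ay":0,"az":0,"tx":0,"ty":0.001,"tz":0,"fingers":1},{"ax":0,"ay":0,"az":0,"tx":0,"ty":0,"tz":0,"fingers":1},{"ax":0,"ay":0,"az":0,"tx":0,"ty":-0.003,"tz":0,"fingers":1},{"ax":0,"ay":0,"az":0,"tx":0,"ty":0,"tz":0,"fingers":1},{"ax":0,"ay":0,"az":0,"tx":0,"ty":0,"tz":0,"fingers":1}]'

```text
t: 39.73
tcp_pos: [593.8, 157.0, 62.3]
orientation: [0.039, 0.998, -0.04, -0.003]
ft_force: [0.6, 0.3, -0.6]
grip_width: 0.0
```

```bash
python3 look.py 20
```

```text
t 39.73 at [593.8 157.   62.3] phi -4.64 tilt 4.48 toolshift mm [ -0.4 164.9  15.2] F [ 0.6  0.3 -0.6] w 0.0
T [  0.  165.5  62.3]
top green 19 [  2.1 127.8 119.6]
top red 35 [  -2.1 -131.5  131.2]
top slope -2.6 z0 87.0 x 0.9 yaw deg 0.94 yrange -155.8 152.2 bright [-152.0, -148.0, -146.0, -142.0, -140.0, -136.0, -134.0, -116.0, 62.0, 64.0, 66.0, 68.0, 70.0, 72.0, 74.0, 76.0, 78.0, 80.0, 82.0, 84.0, 86.0, 88.0, 90.0, 92.0, 94.0]
side green 6 [ -1.6 124.1 122.6]
side red 16 [  -0.8 -130.   127.7]
side slope -1.33 z0 86.3 x -1.9 yaw deg -0.65 yrange -146.7 179.4 bright [60.0, 62.0, 68.0, 70.0, 72.0, 74.0, 76.0, 78.0, 80.0, 82.0, 84.0, 86.0, 88.0, 90.0, 92.0]
```

View pics/c.png

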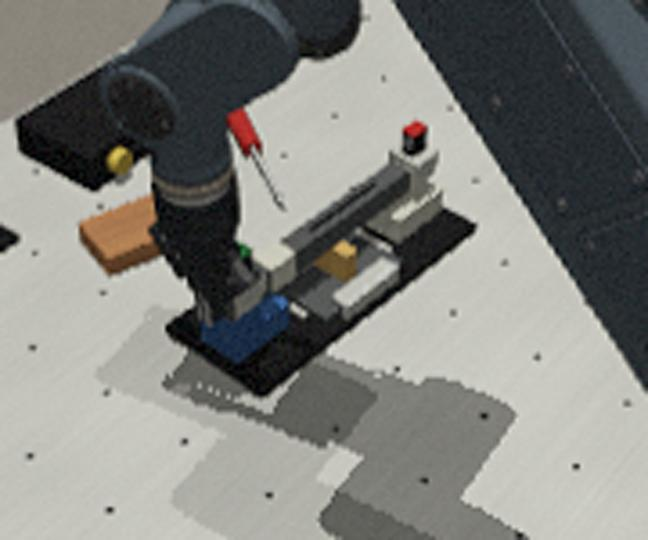

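>>> step_arm --steps '[{"ax":0,"ay":0,"az":0,"tx":0,"ty":-0.005,"tz":0,"fingers":1},{"ax":0,"ay":0,"az":0,"tx":0,"ty":-0.015,"tz":0,"fingers":1},{"ax":0,"ay":0,"az":0,"tx":0,"ty":0,"tz":0,"fingers":1},{"ax":0,"ay":0,"az":0,"tx":0,"ty":0,"tz":0,"fingers":1},{"ax":0,"ay":0,"az":0,"tx":0,"ty":0,"tz":0,"fingers":1},{"ax":0,"ay":0,"az":0,"tx":0,"ty":0,"tz":0,"fingers":1}]'

```text
t: 40.33
tcp_pos: [595.6, 177.5, 60.9]
orientation: [0.038, 0.998, -0.04, -0.003]
ft_force: [-0.3, 0.1, 0.2]
grip_width: 0.001
```

```bash
python3 look.py 21
```

```text
t 40.33 at [595.6 177.5  60.9] phi -4.65 tilt 4.42 toolshift mm [ -0.5 185.5  15.2] F [-0.3  0.1  0.2] w 0.001
T [1.000e-01 1.861e+02 6.090e+01]
top green 33 [  1.2 128.9 117.4]
top red 37 [  -2.5 -130.1  132.4]
top slope -3.24 z0 86.9 x 1.1 yaw deg 0.67 yrange -153.2 153.7 bright [-152.0, -148.0, -146.0, -142.0, -136.0, -116.0, 62.0, 64.0, 66.0, 68.0, 70.0, 72.0, 74.0, 76.0, 78.0, 80.0, 82.0, 84.0, 86.0, 88.0, 90.0, 92.0, 94.0, 114.0, 116.0]
side green 23 [  1.3 130.9 119.5]
side red 17 [  -2.  -128.5  131.4]
side slope -2.32 z0 86.0 x -2.1 yaw deg -0.31 yrange -149.2 201.3 bright [60.0, 62.0, 64.0, 66.0, 68.0, 70.0, 72.0, 74.0, 76.0, 78.0, 80.0, 84.0, 86.0, 88.0, 90.0, 92.0, 94.0]
```

View pics/ct.png

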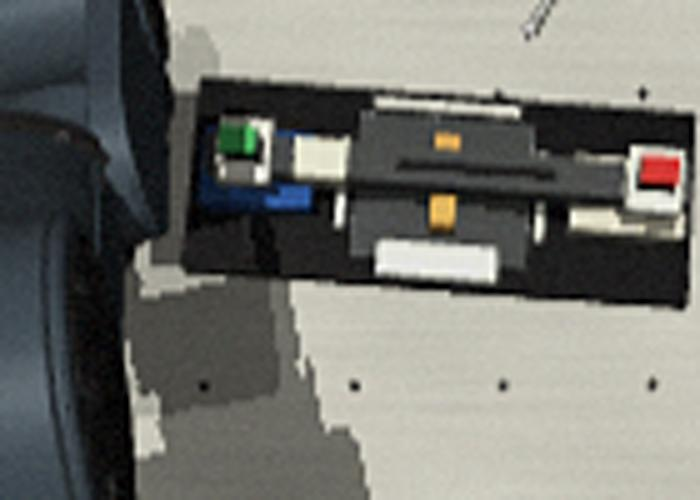

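>>> step_arm --steps '[{"ax":0,"ay":0,"az":0,"tx":0,"ty":0,"tz":0,"fingers":1},{"ax":0,"ay":0,"az":0,"tx":0,"ty":0,"tz":0,"fingers":1},{"ax":0,"ay":0,"az":0,"tx":0,"ty":0,"tz":0,"fingers":1},{"ax":0,"ay":0,"az":0,"tx":0,"ty":0,"tz":0,"fingers":1},{"ax":0,"ay":0,"az":0,"tx":0,"ty":0,"tz":0,"fingers":1},{"ax":0,"ay":0,"az":0,"tx":0,"ty":0,"tz":0,"fingers":1},{"ax":0,"ay":0,"az":0,"tx":0,"ty":0,"tz":0,"fingers":1},{"ax":0,"ay":0,"az":0,"tx":0,"ty":0,"tz":0,"fingers":1}]'

```text
t: 41.1
tcp_pos: [595.7, 177.4, 60.9]
orientation: [0.038, 0.998, -0.041, -0.003]
ft_force: [0.3, 0.0, -0.9]
grip_width: -0.004
```

```bash
python3 look.py 22
```

```text
t 41.1 at [595.7 177.4  60.9] phi -4.68 tilt 4.4 toolshift mm [ -0.5 185.4  15.2] F [ 0.3  0.  -0.9] w -0.004
T [  0.3 186.   60.9]
top green 35 [  0.3 125.1 124.4]
top red 43 [  -2.4 -133.8  125.4]
top slope -0.26 z0 86.3 x 0.8 yaw deg 0.42 yrange -157.2 151.8 bright [-132.0, -116.0, 60.0, 62.0, 64.0, 66.0, 68.0, 70.0, 72.0, 74.0, 76.0, 78.0, 80.0, 82.0, 84.0, 86.0, 88.0, 90.0, 92.0]
side green 21 [  0.4 127.5 127.1]
side red 17 [  -1.9 -131.6  123.7]
side slope -0.47 z0 85.6 x -1.6 yaw deg -0.61 yrange -149.9 203.3 bright [-132.0, 58.0, 62.0, 64.0, 66.0, 70.0, 72.0, 76.0, 78.0, 80.0, 82.0, 84.0, 88.0]
```

>>> step_arm --steps '[{"ax":0,"ay":0,"az":0,"tx":-0.0003,"ty":0.007,"tz":0.0005,"fingers":1},{"ax":0,"ay":0,"az":0,"tx":0,"ty":0.006,"tz":0.0005,"fingers":1},{"ax":0,"ay":0,"az":0,"tx":0,"ty":0.004,"tz":0.0005,"fingers":1},{"ax":0,"ay":0,"az":0,"tx":0,"ty":0.002,"tz":0.0002,"fingers":1},{"ax":0,"ay":0,"az":0,"tx":0,"ty":0.001,"tz":0,"fingers":1},{"ax":0,"ay":0,"az":0,"tx":0,"ty":0.001,"tz":0,"fingers":1},{"ax":0,"ay":0,"az":0,"tx":0,"ty":0.001,"tz":0,"fingers":1},{"ax":0,"ay":0,"az":0,"tx":0,"ty":0.001,"tz":0,"fingers":1},{"ax":0,"ay":0,"az":0,"tx":0,"ty":0.001,"tz":0,"fingers":1},{"ax":0,"ay":0,"az":0,"tx":0,"ty":0.001,"tz":0,"fingers":1},{"ax":0,"ay":0,"az":0,"tx":0,"ty":0.0005,"tz":0,"fingers":1},{"ax":0,"ay":0,"az":0,"tx":0,"ty":0,"tz":0,"fingers":1}]'

```text
t: 42.2
tcp_pos: [593.6, 152.7, 61.4]
orientation: [0.038, 0.998, -0.041, -0.002]
ft_force: [-0.1, 4.1, 0.8]
grip_width: -0.001
```

```bash
python3 look.py 23
```

```text
t 42.2 at [593.6 152.7  61.4] phi -4.68 tilt 4.34 toolshift mm [ -0.5 160.7  13.6] F [-0.1  4.1  0.8] w -0.001
T [  0.2 161.3  61.4]
top green 13 [  1.6 121.  121. ]
top red 42 [  -2.3 -133.7  129.6]
top slope -1.79 z0 86.6 x 0.8 yaw deg 0.82 yrange -157.1 145.3 bright [-142.0, -136.0, -134.0, -130.0, -118.0, 60.0, 62.0, 64.0, 66.0, 68.0, 70.0, 72.0, 74.0, 76.0, 78.0, 80.0, 82.0, 84.0, 86.0, 88.0, 90.0, 92.0]
side green none
side red 15 [  -1.6 -130.2  129.6]
side slope -1.98 z0 86.4 x -1.8 yaw deg -0.48 yrange -149.7 176.9 bright [58.0, 60.0, 62.0, 64.0, 66.0, 68.0, 70.0, 72.0, 74.0, 76.0, 78.0, 80.0, 82.0, 84.0, 86.0, 88.0, 90.0, 92.0]
```

>>> step_arm --steps '[{"ax":0,"ay":0,"az":0,"tx":0,"ty":0.001,"tz":0,"fingers":1},{"ax":0,"ay":0,"az":0,"tx":0,"ty":0.001,"tz":0,"fingers":1},{"ax":0,"ay":0,"az":0,"tx":0,"ty":0.001,"tz":0,"fingers":1},{"ax":0,"ay":0,"az":0,"tx":0,"ty":0.001,"tz":0,"fingers":1},{"ax":0,"ay":0,"az":0,"tx":0,"ty":0,"tz":0,"fingers":1}]'

```text
t: 42.72
tcp_pos: [593.0, 147.7, 61.5]
orientation: [0.038, 0.998, -0.041, -0.003]
ft_force: [0.1, 3.9, 1.2]
grip_width: 0.002
```

```bash
python3 look.py 24
```

```text
t 42.72 at [593.  147.7  61.5] phi -4.69 tilt 4.41 toolshift mm [ -0.2 155.7  13.5] F [0.1 3.9 1.2] w 0.002
T [ -0.  156.2  61.5]
top green 25 [  1.  119.3 120.8]
top red 36 [  -1.4 -138.   129.4]
top slope -1.8 z0 86.5 x 1.2 yaw deg 0.41 yrange -162.8 139.3 bright [-142.0, -140.0, -136.0, -134.0, -124.0, 54.0, 56.0, 58.0, 60.0, 62.0, 64.0, 66.0, 68.0, 70.0, 72.0, 74.0, 76.0, 78.0, 80.0, 82.0, 84.0, 86.0, 110.0]
side green none
side red 17 [  -1.2 -134.8  130.4]
side slope -1.87 z0 85.6 x -1.8 yaw deg -0.62 yrange -153.2 168.7 bright [-150.0, 52.0, 56.0, 58.0, 60.0, 62.0, 64.0, 66.0, 70.0, 72.0, 74.0, 76.0, 78.0, 80.0, 82.0, 84.0]
```

>>> step_arm --steps '[{"ax":0,"ay":0,"az":0,"tx":0,"ty":-0.003,"tz":0,"fingers":1},{"ax":0,"ay":0,"az":0,"tx":0,"ty":-0.01,"tz":0,"fingers":1},{"ax":0,"ay":0,"az":0,"tx":0,"ty":-0.02,"tz":0,"fingers":1},{"ax":0,"ay":0,"az":0,"tx":0,"ty":0,"tz":0,"fingers":1},{"ax":0,"ay":0,"az":0,"tx":0,"ty":0,"tz":0,"fingers":1},{"ax":0,"ay":0,"az":0,"tx":0,"ty":0,"tz":0,"fingers":1},{"ax":0,"ay":0,"az":0,"tx":0,"ty":0,"tz":0,"fingers":1},{"ax":0,"ay":0,"az":0,"tx":0,"ty":0,"tz":0,"fingers":1},{"ax":0,"ay":0,"az":0,"tx":0,"ty":0,"tz":0,"fingers":1},{"ax":0,"ay":0,"az":0,"tx":0,"ty":0,"tz":0,"fingers":1}]'

```text
t: 43.65
tcp_pos: [595.7, 180.3, 59.0]
orientation: [0.038, 0.998, -0.041, -0.003]
ft_force: [-0.1, -0.5, -0.1]
grip_width: 0.0
```

```bash
python3 look.py 25; python3 look.py 26
```

```text
t 43.65 at [595.7 180.3  59. ] phi -4.71 tilt 4.41 toolshift mm [ -0.2 188.5  13.5] F [-0.1 -0.5 -0.1] w 0.0
T [1.00e-01 1.89e+02 5.90e+01]
top green 37 [ -0.3 115.6 129.5]
top red 35 [  -1.9 -142.6  119.4]
top slope 2.15 z0 86.8 x 1.6 yaw deg 0.68 yrange -164.6 144.8 bright [-166.0, -160.0, -8.0, 54.0, 56.0, 58.0, 60.0, 62.0, 64.0, 66.0, 68.0, 70.0, 72.0, 74.0, 76.0, 78.0, 80.0, 82.0, 84.0, 86.0]
side green 20 [  0.9 118.4 132.3]
side red 16 [ 1.000e-01 -1.425e+02  1.171e+02]
side slope 1.29 z0 85.4 x -2.5 yaw deg -0.87 yrange -162.5 204.2 bright [-164.0, -162.0, -142.0, -138.0, -136.0, 50.0, 52.0, 56.0, 58.0, 60.0, 68.0, 80.0]
t 43.75 at [595.8 180.5  59. ] phi -4.7 tilt 4.4 toolshift mm [ -0.3 188.7  13.5] F [-0.2  0.1 -0.3] w 0.002
T [1.000e-01 1.891e+02 5.900e+01]
top green 34 [ -0.2 114.8 131.9]
top red 39 [  -1.3 -144.4  116.4]
top slope 3.7 z0 87.3 x 1.3 yaw deg 0.52 yrange -163.1 143.7 bright [-132.0, -104.0, -88.0, 52.0, 54.0, 56.0, 58.0, 60.0, 62.0, 64.0, 66.0, 68.0, 70.0, 72.0, 74.0, 76.0, 78.0, 80.0, 82.0, 84.0, 100.0, 116.0, 118.0, 122.0]
side green 21 [  0.6 117.5 134.1]
side red 14 [  -0.4 -143.7  115.4]
side slope 1.83 z0 85.1 x -2.8 yaw deg -0.79 yrange -154.3 205.3 bright [-156.0, -140.0, -138.0, 50.0, 52.0, 60.0, 78.0]
```

View pics/ct.png

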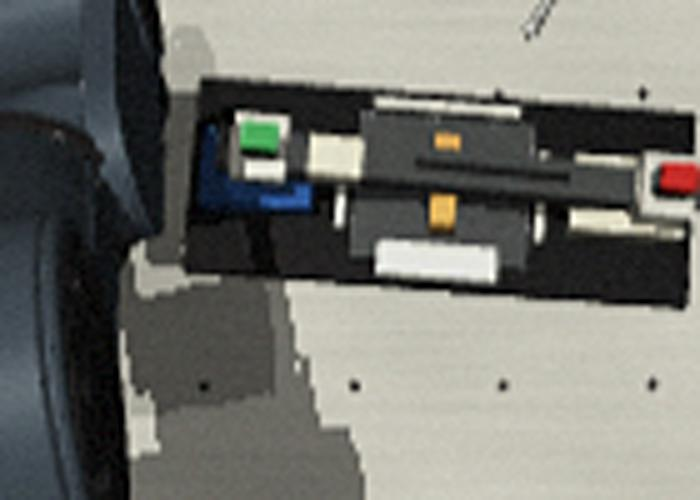

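View pics/c.png

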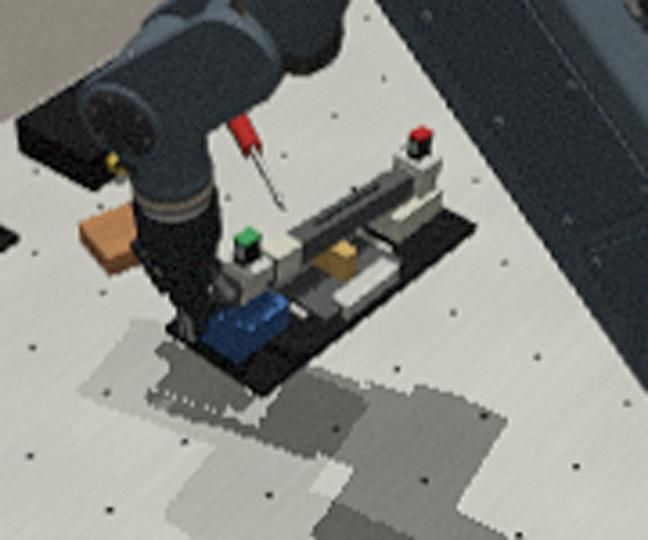

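>>> step_arm --steps '[{"ax":0,"ay":0,"az":0,"tx":0,"ty":0,"tz":0,"fingers":1},{"ax":0,"ay":0,"az":0,"tx":0,"ty":0,"tz":0,"fingers":1},{"ax":0,"ay":0,"az":0,"tx":0,"ty":0,"tz":0,"fingers":1},{"ax":0,"ay":0,"az":0,"tx":0,"ty":0,"tz":0,"fingers":1},{"ax":0,"ay":0,"az":0,"tx":0,"ty":0,"tz":0,"fingers":1},{"ax":0,"ay":0,"az":0,"tx":0,"ty":0,"tz":0,"fingers":1},{"ax":0,"ay":0,"az":0,"tx":0,"ty":0,"tz":0,"fingers":1},{"ax":0,"ay":0,"az":0,"tx":0,"ty":0,"tz":0,"fingers":1},{"ax":0,"ay":0,"az":0,"tx":0,"ty":0,"tz":0,"fingers":1},{"ax":0,"ay":0,"az":0,"tx":0,"ty":0,"tz":0,"fingers":1}]'

```text
t: 44.68
tcp_pos: [595.7, 180.8, 59.0]
orientation: [0.038, 0.998, -0.041, -0.003]
ft_force: [0.7, -0.0, 0.5]
grip_width: 0.002
```

```bash
python3 look.py 27
```

```text
t 44.68 at [595.7 180.8  59. ] phi -4.68 tilt 4.4 toolshift mm [ -0.2 189.   13.5] F [ 0.7 -0.   0.5] w 0.002
T [ -0.  189.4  59. ]
top green 35 [-1.000e-01  1.194e+02  1.204e+02]
top red 38 [  -1.6 -138.6  128. ]
top slope -1.58 z0 86.6 x 1.1 yaw deg 0.58 yrange -162.9 144.6 bright [-140.0, -136.0, -128.0, -106.0, -8.0, 54.0, 56.0, 58.0, 60.0, 62.0, 64.0, 66.0, 68.0, 70.0, 72.0, 74.0, 76.0, 80.0, 82.0, 84.0, 86.0]
side green 22 [  0.8 122.7 123.3]
side red 17 [ 1.000e-01 -1.382e+02  1.263e+02]
side slope -0.65 z0 86.3 x -1.6 yaw deg 0.07 yrange -156.0 206.7 bright [54.0, 56.0, 58.0, 60.0, 62.0, 66.0, 68.0, 70.0, 72.0, 74.0, 76.0, 78.0, 80.0, 82.0, 84.0, 86.0]
```

View pics/c.png

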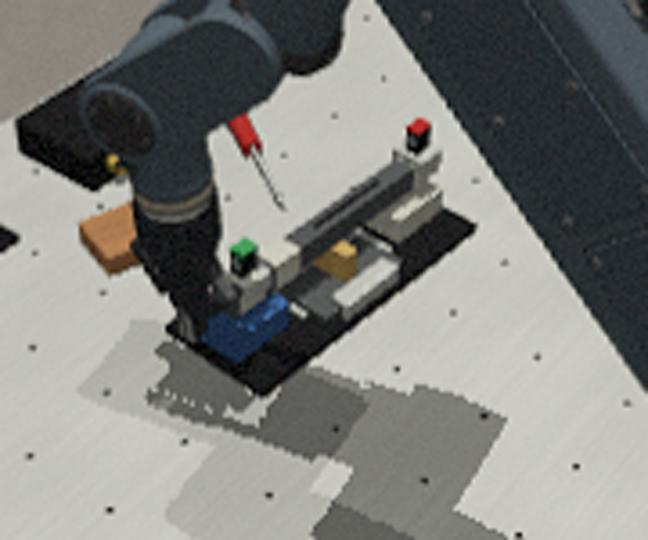

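>>> step_arm --steps '[{"ax":0,"ay":0,"az":0,"tx":0,"ty":-0.02,"tz":0,"fingers":1},{"ax":0,"ay":0,"az":0,"tx":0,"ty":-0.02,"tz":-0.02,"fingers":1},{"ax":0,"ay":0,"az":0,"tx":0,"ty":-0.01,"tz":-0.03,"fingers":1},{"ax":0,"ay":0,"az":0,"tx":0,"ty":0,"tz":-0.03,"fingers":0},{"ax":0,"ay":0,"az":0,"tx":0,"ty":0,"tz":-0.03,"fingers":-0.2},{"ax":4.4,"ay":0,"az":0,"tx":0,"ty":0,"tz":-0.03,"fingers":-0.2},{"ax":0,"ay":0,"az":0,"tx":0,"ty":0,"tz":0,"fingers":-0.2},{"ax":0,"ay":0,"az":0,"tx":0,"ty":0,"tz":0,"fingers":-0.2},{"ax":0,"ay":0,"az":0,"tx":0,"ty":0,"tz":0,"fingers":-0.2},{"ax":0,"ay":0,"az":0,"tx":0,"ty":0,"tz":0,"fingers":-0.2},{"ax":0,"ay":0,"az":0,"tx":0,"ty":0,"tz":0,"fingers":-0.2},{"ax":0,"ay":0,"az":0,"tx":0,"ty":0,"tz":0,"fingers":-0.2},{"ax":0,"ay":0,"az":0,"tx":0,"ty":0,"tz":0,"fingers":-0.2},{"ax":0,"ay":0,"az":0,"tx":0,"ty":0,"tz":0,"fingers":-0.2},{"ax":0,"ay":0,"az":0,"tx":0,"ty":0,"tz":0,"fingers":-0.2},{"ax":0,"ay":0,"az":0,"tx":0,"ty":0,"tz":0,"fingers":-0.2},{"ax":0,"ay":0,"az":0,"tx":0,"ty":0,"tz":0,"fingers":-0.2},{"ax":0,"ay":0,"az":0,"tx":0,"ty":0,"tz":0,"fingers":-0.2}]'

```text
t: 46.28
tcp_pos: [601.0, 241.2, 194.8]
orientation: [-0.0, 0.999, -0.041, -0.001]
ft_force: [-0.0, -0.5, 0.1]
grip_width: 0.601
```

```bash
python3 look.py 28
```

```text
t 46.28 at [601.  241.2 194.8] phi -4.68 tilt 0.11 toolshift mm [ -0.3 250.1 134.8] F [-0.  -0.5  0.1] w 0.601
T [  0.3 250.  194.8]
top green 38 [ -0.4 118.2 124.8]
top red 40 [  -1.7 -140.7  122.8]
top slope 0.74 z0 86.5 x 1.2 yaw deg 0.16 yrange -164.1 145.2 bright [-132.0, 54.0, 56.0, 58.0, 60.0, 62.0, 64.0, 66.0, 68.0, 70.0, 72.0, 74.0, 76.0, 78.0, 80.0, 82.0, 84.0, 86.0, 126.0, 128.0, 132.0, 136.0]
side green 20 [  0.6 120.3 128.7]
side red 15 [  -0.2 -139.1  121.1]
side slope 1.16 z0 86.0 x -1.3 yaw deg 0.08 yrange -156.7 147.3 bright [52.0, 56.0, 58.0, 60.0, 62.0, 64.0, 66.0, 68.0, 70.0, 72.0, 74.0, 76.0, 78.0, 80.0, 84.0]
```

View pics/c.png

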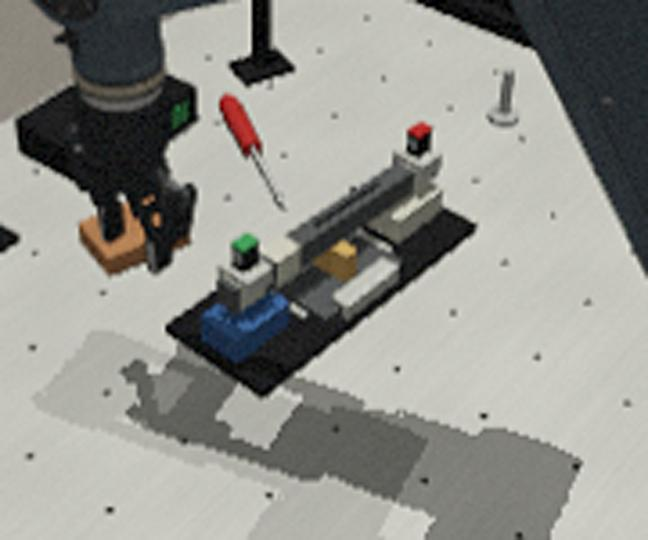

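View pics/ct.png

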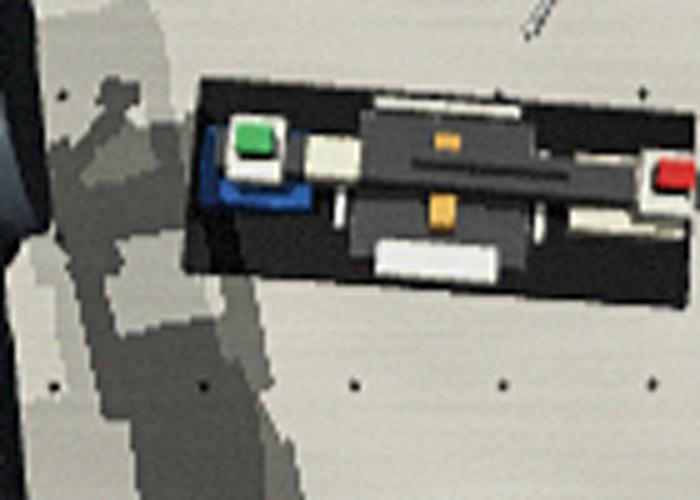

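Run:
```python
from m import *
for n in('top','side'):
    im=cv2.imread(f'pics/{n[0]}28.png'); d=np.load(f'pics/{n[0]}28.npy'); X=pts(n,d)
    b=(mask(im,(6,150,60),(17,255,255))>0)&(d>0)&(X[...,0]<540)&(X[...,1]>250)
    if b.sum()<10: print(n,'hidden'); continue
    for nm,z0,z1,z in(('top',37,50,44),('U',10,22,16)):
        m=b&(X[...,2]>z0)&(X[...,2]<z1); v,u=np.nonzero(m)
        if len(u)<4: continue
        P=onplane(n,np.c_[u,v].astype(float),z); print(n,nm,len(u),P.mean(0).round(1),[np.round(a,1) for a in cv2.minAreaRect(P[:,:2].astype(np.float32))])
a=cv2.imread('pics/s28.png');cv2.imwrite('pics/c.png',cv2.resize(a[220:340,140:300],None,fx=4,fy=4,interpolation=cv2.INTER_CUBIC))
```

```text
top hidden
side top 26 [432.4 412.6  44. ] [array([432.4, 412.6]), array([11.5, 17.5]), np.float64(41.9)]
side U 80 [431.3 412.9  16. ] [array([433. , 411.6]), array([41.1, 25.5]), np.float64(20.8)]
```

View pics/c.png

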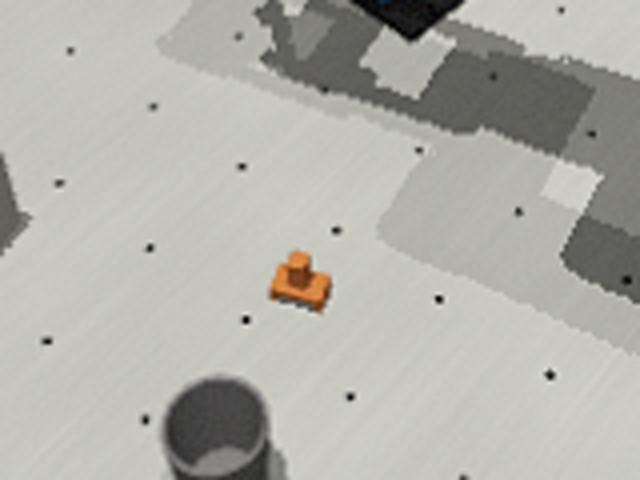

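>>> step_arm --steps '[{"ax":0,"ay":0,"az":0,"tx":-0.03,"ty":0.02,"tz":-0.01,"fingers":-0.2},{"ax":0,"ay":0,"az":0,"tx":-0.03,"ty":0.025,"tz":-0.01,"fingers":-0.2},{"ax":0,"ay":0,"az":0,"tx":-0.03,"ty":0.025,"tz":-0.01,"fingers":-0.2},{"ax":0,"ay":0,"az":0,"tx":-0.03,"ty":0.025,"tz":0,"fingers":-0.2},{"ax":0,"ay":0,"az":0,"tx":-0.03,"ty":0.025,"tz":0,"fingers":-0.2},{"ax":0,"ay":0,"az":0,"tx":0,"ty":0.03,"tz":0,"fingers":-0.2},{"ax":0,"ay":0,"az":0,"tx":0,"ty":0.03,"tz":0,"fingers":-0.2},{"ax":0,"ay":0,"az":0,"tx":0,"ty":0,"tz":0,"fingers":-0.2},{"ax":0,"ay":0,"az":0,"tx":0,"ty":0,"tz":0,"fingers":-0.2},{"ax":0,"ay":0,"az":0,"tx":0,"ty":0,"tz":0,"fingers":-0.2},{"ax":0,"ay":0,"az":0,"tx":0,"ty":0,"tz":0,"fingers":-0.2}]'

```text
t: 47.3
tcp_pos: [437.1, 74.7, 225.1]
orientation: [-0.0, 0.999, -0.04, -0.001]
ft_force: [-0.7, 0.0, 0.0]
grip_width: 0.602
```

```bash
python3 look.py 29
python3 - <<'E'
from m import *
for n in('top','side'):
    im=cv2.imread(f'pics/{n[0]}29.png'); d=np.load(f'pics/{n[0]}29.npy'); X=pts(n,d)
    b=(mask(im,(6,150,60),(17,255,255))>0)&(d>0)&(X[...,0]<540)&(X[...,1]>250)
    if b.sum()<10: print(n,'hidden'); continue
    for nm,z0,z1,z in(('top',37,50,44),('U',10,22,16)):
        m=b&(X[...,2]>z0)&(X[...,2]<z1); v,u=np.nonzero(m)
        if len(u)<4: continue
        P=onplane(n,np.c_[u,v].astype(float),z); print(n,nm,len(u),P.mean(0).round(1),[np.round(a,1) for a in cv2.minAreaRect(P[:,:2].astype(np.float32))])
E
```

```text
t 47.3 at [437.1  74.7 225.1] phi -4.63 tilt 0.1 toolshift mm [149.4  71.  164.8] F [-0.7  0.   0. ] w 0.602
T [-149.4   70.8  225.1]
top green 36 [ -0.3 116.2 128.1]
top red 36 [  -1.7 -141.7  120.6]
top slope 1.26 z0 86.5 x 1.2 yaw deg 0.35 yrange -164.4 145.1 bright [54.0, 56.0, 58.0, 60.0, 62.0, 64.0, 66.0, 68.0, 70.0, 72.0, 74.0, 76.0, 78.0, 80.0, 82.0, 84.0]
side green 21 [  1.  121.1 126.7]
side red none
side slope 0.85 z0 85.9 x -0.9 yaw deg 0.31 yrange -127.8 150.2 bright [52.0, 56.0, 58.0, 60.0, 62.0, 64.0, 66.0, 68.0, 70.0, 72.0, 74.0, 76.0, 78.0, 80.0, 84.0]
top top 20 [434.5 408.6  44. ] [array([434.2, 408.4]), array([12.9, 12.7]), np.float64(89.6)]
top U 62 [431.9 405.3  16. ] [array([432.9, 407.6]), array([38.2, 24.2]), np.float64(21.0)]
side top 27 [432.  412.7  44. ] [array([432.3, 412.7]), array([11.5, 17.7]), np.float64(41.9)]
side U 79 [431.6 413.   16. ] [array([433. , 411.4]), array([40.9, 25.1]), np.float64(22.1)]
```

>>> step_arm --steps '[{"ax":0,"ay":0,"az":-6.4,"tx":0,"ty":0,"tz":0,"fingers":-0.2},{"ax":0,"ay":0,"az":-6.4,"tx":0,"ty":0,"tz":0,"fingers":-0.2},{"ax":0,"ay":0,"az":-6.4,"tx":0,"ty":0,"tz":0,"fingers":-0.2},{"ax":0,"ay":0,"az":-6.4,"tx":0,"ty":0,"tz":0,"fingers":-0.2},{"ax":0,"ay":0,"az":0,"tx":0,"ty":0,"tz":0,"fingers":-0.2},{"ax":0,"ay":0,"az":0,"tx":0,"ty":0,"tz":0,"fingers":-0.2}]'

```text
t: 47.9
tcp_pos: [436.8, 74.7, 224.9]
orientation: [-0.0, 0.984, 0.181, -0.001]
ft_force: [-0.1, -0.5, 0.0]
grip_width: 0.602
```

```bash
python3 -c "
from h import *
go(433.3,409.3,80)"
```

```text
t 47.9 at [436.8  74.7 224.9] phi 20.84 tilt 0.13 toolshift mm [ 116.  -313.9  145. ] F [-0.1 -0.5  0. ] w 0.602
```

>>> step_arm --steps '[{"ax":0,"ay":0,"az":0,"tx":0.0129,"ty":-0.0349,"tz":0,"fingers":-0.2},{"ax":0,"ay":0,"az":0,"tx":0.0129,"ty":-0.0349,"tz":0,"fingers":-0.2},{"ax":0,"ay":0,"az":0,"tx":0.0129,"ty":-0.0349,"tz":0,"fingers":-0.2},{"ax":0,"ay":0,"az":0,"tx":0.0129,"ty":-0.0349,"tz":0,"fingers":-0.2},{"ax":0,"ay":0,"az":0,"tx":0.0129,"ty":-0.0349,"tz":0,"fingers":-0.2},{"ax":0,"ay":0,"az":0,"tx":0.0129,"ty":-0.0349,"tz":0,"fingers":-0.2},{"ax":0,"ay":0,"az":0,"tx":0.0129,"ty":-0.0349,"tz":0,"fingers":-0.2},{"ax":0,"ay":0,"az":0,"tx":0.0129,"ty":-0.0349,"tz":0,"fingers":-0.2},{"ax":0,"ay":0,"az":0,"tx":0.0129,"ty":-0.0349,"tz":0,"fingers":-0.2},{"ax":0,"ay":0,"az":0,"tx":0,"ty":0,"tz":0.04,"fingers":-0.2},{"ax":0,"ay":0,"az":0,"tx":0,"ty":0,"tz":0.04,"fingers":-0.2},{"ax":0,"ay":0,"az":0,"tx":0,"ty":0,"tz":0.04,"fingers":-0.2},{"ax":0,"ay":0,"az":0,"tx":0,"ty":0,"tz":0.025,"fingers":-0.2},{"ax":0,"ay":0,"az":0,"tx":0,"ty":0,"tz":0,"fingers":-0.2},{"ax":0,"ay":0,"az":0,"tx":0,"ty":0,"tz":0,"fingers":-0.2},{"ax":0,"ay":0,"az":0,"tx":0,"ty":0,"tz":0,"fingers":-0.2}]'

```text
t: 49.23
tcp_pos: [433.8, 409.8, 81.4]
orientation: [-0.001, 0.983, 0.181, 0.0]
ft_force: [1.2, 0.2, 0.5]
grip_width: 0.602
```

```bash
python3 look.py 30;python3 -c "
from h import *
go(433.3,409.3,20)"
```

```text
t 49.23 at [433.8 409.8  81.4] phi 20.88 tilt 0.09 toolshift mm [-12.4 442.5  20.7] F [1.2 0.2 0.5] w 0.602
T [-180.   404.5   81.4]
top green 36 [-1.000e-01  1.177e+02  1.258e+02]
top red 37 [  -1.7 -141.2  122.7]
top slope 0.91 z0 86.6 x 1.3 yaw deg 0.38 yrange -164.2 145.2 bright [54.0, 56.0, 58.0, 60.0, 62.0, 64.0, 66.0, 68.0, 70.0, 72.0, 74.0, 76.0, 78.0, 80.0, 82.0, 84.0, 86.0, 110.0, 114.0, 122.0, 128.0, 136.0]
side green none
side red 14 [  -1.9 -140.6  123.8]
side slope -5.68 z0 74.4 x 5.2 yaw deg 5.49 yrange -154.2 -56.9 bright []
t 49.33 at [434.4 410.   82.5] phi 20.89 tilt 0.2 toolshift mm [-1.5  0.3 62.5] F [ 0.5 -0.3 -0.1] w 0.595
```

>>> step_arm --steps '[{"ax":0,"ay":0,"az":0,"tx":-0.001,"ty":0,"tz":0.025,"fingers":-0.2},{"ax":0,"ay":0,"az":0,"tx":0,"ty":0,"tz":0.025,"fingers":-0.2},{"ax":0,"ay":0,"az":0,"tx":0,"ty":0,"tz":0.012,"fingers":-0.2},{"ax":0,"ay":0,"az":0,"tx":0,"ty":0,"tz":0,"fingers":-0.2},{"ax":0,"ay":0,"az":0,"tx":0,"ty":0,"tz":0,"fingers":1},{"ax":0,"ay":0,"az":0,"tx":0,"ty":0,"tz":0,"fingers":1},{"ax":0,"ay":0,"az":0,"tx":0,"ty":0,"tz":0,"fingers":1},{"ax":0,"ay":0,"az":0,"tx":0,"ty":0,"tz":0,"fingers":1},{"ax":0,"ay":0,"az":0,"tx":0,"ty":0,"tz":0,"fingers":1},{"ax":0,"ay":0,"az":0,"tx":0,"ty":0,"tz":0,"fingers":1},{"ax":0,"ay":0,"az":0,"tx":0,"ty":0,"tz":0,"fingers":1},{"ax":0,"ay":0,"az":0,"tx":0,"ty":0,"tz":0,"fingers":1}]'

```text
t: 50.33
tcp_pos: [432.9, 409.2, 19.8]
orientation: [-0.001, 0.983, 0.182, 0.001]
ft_force: [-0.1, -0.4, 6.8]
grip_width: 0.148
```

```bash
python3 -c "
from h import *
go(433.3,409.3,20)"
```

```text
t 50.33 at [432.9 409.2  19.8] phi 20.93 tilt 0.12 toolshift mm [ 0.4  0.1 -0.2] F [-0.1 -0.4  6.8] w 0.148
```

>>> step_arm --steps '[{"ax":0,"ay":0,"az":0,"tx":0,"ty":0,"tz":-0.02,"fingers":1},{"ax":0,"ay":0,"az":0,"tx":0,"ty":0,"tz":-0.035,"fingers":1},{"ax":0,"ay":0,"az":0,"tx":0,"ty":0,"tz":-0.04,"fingers":1},{"ax":0,"ay":0,"az":0,"tx":0,"ty":0,"tz":-0.04,"fingers":1},{"ax":0,"ay":0,"az":0,"tx":0,"ty":0,"tz":-0.04,"fingers":1},{"ax":0,"ay":0,"az":6.4,"tx":0,"ty":0,"tz":-0.01,"fingers":1},{"ax":0,"ay":0,"az":6.4,"tx":0,"ty":0,"tz":0,"fingers":1},{"ax":0,"ay":0,"az":6.4,"tx":0,"ty":0,"tz":0,"fingers":1},{"ax":0,"ay":0,"az":6.2,"tx":0,"ty":0,"tz":0,"fingers":1},{"ax":0,"ay":0,"az":0,"tx":0,"ty":0,"tz":0,"fingers":1},{"ax":0,"ay":0,"az":0,"tx":0,"ty":0,"tz":0,"fingers":1}]'

```text
t: 51.25
tcp_pos: [431.9, 408.4, 203.2]
orientation: [-0.0, 0.999, -0.038, -0.001]
ft_force: [-0.1, 0.0, 0.2]
grip_width: 0.153
```

```bash
python3 look.py 31; python3 -c "
from h import *
x,y=fromstand(0.7,-2);print(x,y);go(x,y,200)"
```

```text
t 51.25 at [431.9 408.4 203.2] phi -4.32 tilt 0.12 toolshift mm [179.4 404.  142.8] F [-0.1  0.   0.2] w 0.153
T [-181.8  402.9  203.2]
top green 35 [ -0.4 119.1 123.8]
top red 39 [  -1.3 -140.3  124.2]
top slope 0.08 z0 86.4 x 1.2 yaw deg 0.52 yrange -163.8 145.1 bright [54.0, 58.0, 60.0, 62.0, 64.0, 66.0, 68.0, 70.0, 72.0, 74.0, 76.0, 78.0, 80.0, 82.0, 84.0, 86.0]
side green 21 [  0.8 121.9 125.4]
side red 16 [  -0.3 -139.1  124. ]
side slope 0.15 z0 86.2 x -1.0 yaw deg -0.05 yrange -153.5 150.1 bright [54.0, 56.0, 58.0, 60.0, 62.0, 64.0, 66.0, 68.0, 70.0, 72.0, 74.0, 76.0, 78.0, 80.0, 82.0, 84.0, 86.0, 96.0]
580.8 -10.1
t 51.35 at [431.9 408.4 203. ] phi -4.35 tilt 0.14 toolshift mm [180.2 406.    2.7] F [ 0.4  0.6 -0.1] w 0.146
```

View pics/ct.png

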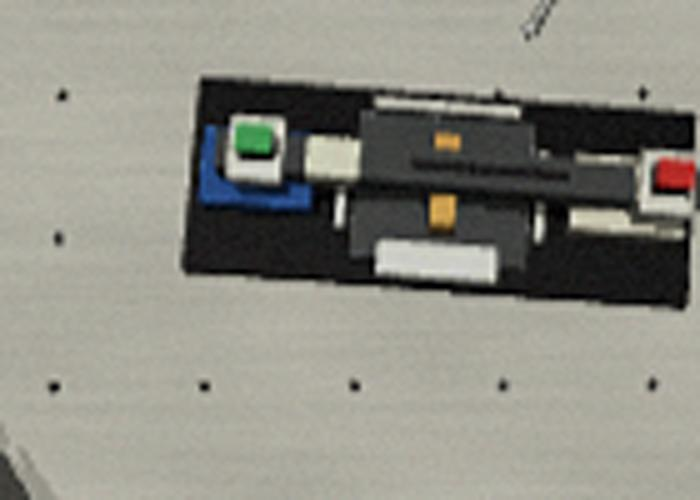

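>>> step_arm --steps '[{"ax":0,"ay":0,"az":0,"tx":0.008,"ty":0.017,"tz":0,"fingers":1},{"ax":0,"ay":0,"az":0,"tx":0.015,"ty":0.034,"tz":0,"fingers":1},{"ax":0,"ay":0,"az":0,"tx":0.015,"ty":0.034,"tz":0,"fingers":1},{"ax":0,"ay":0,"az":0,"tx":0.015,"ty":0.034,"tz":0,"fingers":1},{"ax":0,"ay":0,"az":0,"tx":0.015,"ty":0.034,"tz":0,"fingers":1},{"ax":0,"ay":0,"az":0,"tx":0.015,"ty":0.034,"tz":0,"fingers":1},{"ax":0,"ay":0,"az":0,"tx":0.015,"ty":0.034,"tz":0,"fingers":1},{"ax":0,"ay":0,"az":0,"tx":0.015,"ty":0.034,"tz":0,"fingers":1},{"ax":0,"ay":0,"az":0,"tx":0.015,"ty":0.034,"tz":0,"fingers":1},{"ax":0,"ay":0,"az":0,"tx":0.015,"ty":0.034,"tz":0,"fingers":1},{"ax":0,"ay":0,"az":0,"tx":0.015,"ty":0.034,"tz":0,"fingers":1},{"ax":0,"ay":0,"az":0,"tx":0.015,"ty":0.034,"tz":0,"fingers":1},{"ax":0,"ay":0,"az":0,"tx":0.007,"ty":0.015,"tz":0,"fingers":1},{"ax":0,"ay":0,"az":0,"tx":0,"ty":0,"tz":0.03,"fingers":1},{"ax":0,"ay":0,"az":0,"tx":0,"ty":0,"tz":0.03,"fingers":1},{"ax":0,"ay":0,"az":0,"tx":0,"ty":0,"tz":0,"fingers":1},{"ax":0,"ay":0,"az":0,"tx":0,"ty":0,"tz":0,"fingers":1},{"ax":0,"ay":0,"az":0,"tx":0,"ty":0,"tz":0,"fingers":1}]'

```text
t: 52.85
tcp_pos: [580.3, -9.9, 143.6]
orientation: [-0.0, 0.999, -0.038, -0.001]
ft_force: [0.1, -0.4, -0.4]
grip_width: 0.149
```

```bash
python3 look.py 32
python3 - <<'E'
from m import *
x,y=fromstand(0.7,-2);print(x,y);go(x,y,110)
im=cv2.imread('pics/s32.png');d=np.load('pics/s32.npy');S=tostand(pts('side',d));T=tostand(np.array(arm.state()['tcp_pos']))
b=(mask(im,(6,150,50),(17,255,255))>0)&(d>0)&(abs(S[...,0])<50)&(abs(S[...,1])<50)&(S[...,2]>100)
P=S[b];print(T,len(P),P.min(0),P.max(0),P.mean(0))
E
```

```text
t 52.85 at [580.3  -9.9 143.6] phi -4.41 tilt 0.06 toolshift mm [-0.4 -1.9 83.6] F [ 0.1 -0.4 -0.4] w 0.149
T [  0.2  -1.9 143.6]
top green 37 [ -0.4 119.4 124. ]
top red 41 [  -1.8 -140.   124.6]
top slope 1.68 z0 90.7 x -1.1 yaw deg 0.02 yrange -163.8 136.2 bright [-138.0, -134.0, -132.0, -128.0, 102.0, 104.0, 106.0, 108.0, 110.0, 112.0, 114.0, 116.0, 118.0, 120.0, 122.0, 126.0, 128.0, 130.0, 132.0, 134.0, 136.0]
side green 22 [  1.  121.7 125.6]
side red 17 [  -1.5 -138.5  125. ]
side slope 0.27 z0 86.3 x -1.3 yaw deg 0.4 yrange -153.8 148.1 bright [54.0, 56.0, 58.0, 60.0, 62.0, 66.0, 68.0, 70.0, 72.0, 74.0, 76.0, 78.0, 80.0, 82.0, 84.0, 86.0, 96.0, 98.0]
580.8 -10.1
t 52.95 at [581.  -10.  144.5] phi -4.41 tilt 0.08 toolshift mm [-0.3  0.1 34.5] F [-0.7 -0.3  0.3] w 0.147
[  0.88528834  -1.93931578 144.54409762] 59 [-22.68768437 -10.82096687 127.0645128 ] [ 17.59764421  13.55439212 171.20104438] [ -5.74986799   5.45651888 144.11589669]
```

View pics/c.png

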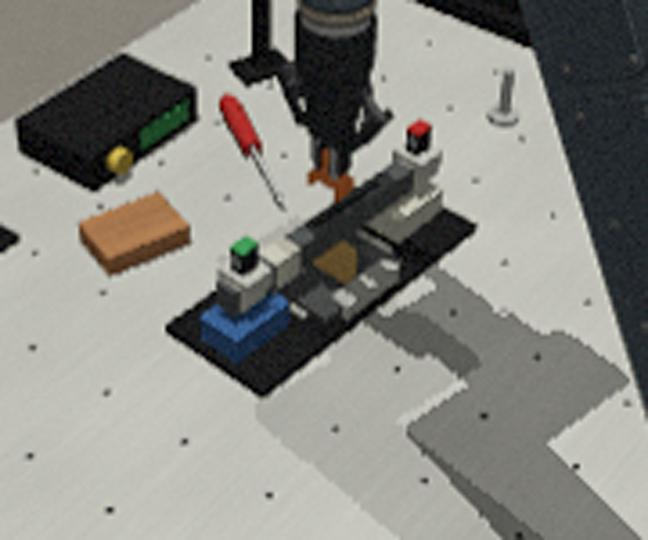

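>>> step_arm --steps '[{"ax":0,"ay":0,"az":0,"tx":0.001,"ty":0,"tz":0.015,"fingers":1},{"ax":0,"ay":0,"az":0,"tx":0,"ty":0,"tz":0.014,"fingers":1},{"ax":0,"ay":0,"az":0,"tx":0,"ty":0,"tz":0.008,"fingers":1},{"ax":0,"ay":0,"az":0,"tx":0,"ty":0,"tz":0.004,"fingers":1},{"ax":0,"ay":0,"az":0,"tx":0,"ty":0,"tz":0.002,"fingers":1},{"ax":0,"ay":0,"az":0,"tx":0,"ty":0,"tz":0,"fingers":1},{"ax":0,"ay":0,"az":0,"tx":0,"ty":0,"tz":0,"fingers":1},{"ax":0,"ay":0,"az":0,"tx":0,"ty":0,"tz":0,"fingers":1}]'

```text
t: 53.62
tcp_pos: [581.2, -10.5, 100.4]
orientation: [0.0, 0.999, -0.039, -0.0]
ft_force: [-0.3, 0.4, -0.5]
grip_width: 0.151
```

Run:
```python
from m import *
x,y=fromstand(1.2,-2);print(x,y);go(x,y,95.8)
im,d=snap('side','s33')
cv2.imwrite('pics/c.png',cv2.resize(im[130:220,220:320],None,fx=6,fy=6,interpolation=cv2.INTER_CUBIC))
```

```text
581.3 -10.1
t 53.62 at [581.2 -10.5 100.4] phi -4.47 tilt 0.04 toolshift mm [ 0.1 -0.4  4.6] F [-0.3  0.4 -0.5] w 0.151
```

View pics/c.png

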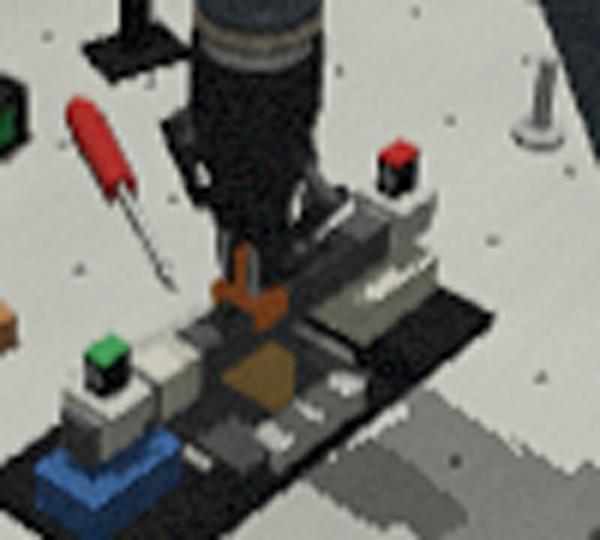

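Astride, above the ridge. Lower the last 4 mm, then creep.

>>> step_arm --steps '[{"ax":0,"ay":0,"az":0,"tx":0,"ty":0,"tz":0.0015,"fingers":1},{"ax":0,"ay":0,"az":0,"tx":0,"ty":0,"tz":0.0015,"fingers":1},{"ax":0,"ay":0,"az":0,"tx":0,"ty":0,"tz":0.001,"fingers":1},{"ax":0,"ay":0,"az":0,"tx":0,"ty":0,"tz":0,"fingers":1},{"ax":0,"ay":0,"az":0,"tx":0,"ty":0,"tz":0,"fingers":1},{"ax":0,"ay":0,"az":0,"tx":0,"ty":0,"tz":0,"fingers":1}]'

```text
t: 54.17
tcp_pos: [580.7, -10.4, 95.8]
orientation: [-0.0, 0.999, -0.039, -0.001]
ft_force: [-0.4, 0.2, 0.7]
grip_width: 0.147
```

>>> step_arm --steps '[{"ax":0,"ay":0,"az":0,"tx":0,"ty":0,"tz":0.0003,"fingers":1},{"ax":0,"ay":0,"az":0,"tx":0,"ty":0,"tz":0,"fingers":1},{"ax":0,"ay":0,"az":0,"tx":0,"ty":0,"tz":0,"fingers":1}]'

```text
t: 54.42
tcp_pos: [580.7, -10.4, 95.8]
orientation: [-0.0, 0.999, -0.039, -0.001]
ft_force: [-0.7, -0.6, 5.3]
grip_width: 0.147
```

>>> step_arm --steps '[{"ax":0,"ay":0,"az":0,"tx":0,"ty":0,"tz":0,"fingers":-0.1},{"ax":0,"ay":0,"az":0,"tx":0,"ty":0,"tz":0,"fingers":-0.1},{"ax":0,"ay":0,"az":0,"tx":0,"ty":0,"tz":0,"fingers":-0.1},{"ax":0,"ay":0,"az":0,"tx":0,"ty":0,"tz":0,"fingers":-0.1},{"ax":0,"ay":0,"az":0,"tx":0,"ty":0,"tz":-0.01,"fingers":-0.1},{"ax":0,"ay":0,"az":0,"tx":0,"ty":0,"tz":-0.03,"fingers":-0.1},{"ax":0,"ay":0,"az":0,"tx":0,"ty":0,"tz":-0.04,"fingers":-0.1},{"ax":0,"ay":0,"az":0,"tx":0,"ty":0,"tz":-0.04,"fingers":-0.1},{"ax":0,"ay":0,"az":0,"tx":-0.04,"ty":0,"tz":-0.01,"fingers":-0.1},{"ax":0,"ay":0,"az":0,"tx":-0.04,"ty":0,"tz":0,"fingers":-0.1},{"ax":0,"ay":0,"az":0,"tx":-0.04,"ty":0.03,"tz":0,"fingers":-0.1},{"ax":0,"ay":0,"az":0,"tx":0,"ty":0.04,"tz":0,"fingers":-0.1},{"ax":0,"ay":0,"az":0,"tx":0,"ty":0.04,"tz":0,"fingers":-0.1},{"ax":0,"ay":0,"az":0,"tx":0,"ty":0.04,"tz":0,"fingers":-0.1},{"ax":0,"ay":0,"az":0,"tx":0,"ty":0.04,"tz":0,"fingers":-0.1},{"ax":0,"ay":0,"az":0,"tx":0,"ty":0.04,"tz":0,"fingers":-0.1},{"ax":0,"ay":0,"az":0,"tx":0,"ty":0.04,"tz":0,"fingers":-0.1},{"ax":0,"ay":0,"az":0,"tx":0,"ty":0,"tz":0,"fingers":-0.1},{"ax":0,"ay":0,"az":0,"tx":0,"ty":0,"tz":0,"fingers":-0.1}]'

```text
t: 56.0
tcp_pos: [447.1, -268.2, 226.1]
orientation: [0.0, 0.999, -0.041, -0.001]
ft_force: [-0.1, 0.3, 0.0]
grip_width: 0.55
```

```bash
python3 look.py 34
python3 - <<'E'
from m import *
for n in('top','side'):
    im=cv2.imread(f'pics/{n[0]}34.png');d=np.load(f'pics/{n[0]}34.npy');S=tostand(pts(n,d))
    o=(mask(im,(6,170,60),(14,255,255))>0)&(d>0)&(abs(S[...,0])<40)&(abs(S[...,1])<40)
    for nm,z in(('knob',120),('U',92)):
        b=o&(abs(S[...,2]-z)<4)
        if b.sum()>3:
            v,u=np.nonzero(b);P=tostand(onplane(n,np.c_[u,v].astype(float),z));print(n,nm,len(u),P.mean(0).round(1),P.min(0).round(1),P.max(0).round(1))
    b=(mask(im,(15,90,60),(40,255,255))>0)&(d>0)&(abs(S[...,2]-56)<4)&(abs(S[...,0])<45)&(abs(S[...,1])<30)
    v,u=np.nonzero(b);P=tostand(onplane(n,np.c_[u,v].astype(float),56));print(n,'ridge',len(u),P.mean(0).round(1),P.min(0).round(1),P.max(0).round(1))
E
```

```text
t 56.0 at [ 447.1 -268.2  226.1] phi -4.72 tilt 0.07 toolshift mm [ 111.3 -270.4  165.8] F [-0.1  0.3  0. ] w 0.55
T [-111.6 -270.2  226.1]
top green 37 [ -0.5 119.4 124.3]
top red 41 [  -2.  -140.2  124.1]
top slope -0.19 z0 86.6 x 1.1 yaw deg 0.6 yrange -163.6 145.5 bright [-160.0, -138.0, -134.0, -132.0, -128.0, -100.0, -14.0, -10.0, -8.0, -4.0, -2.0, 2.0, 8.0, 54.0, 56.0, 58.0, 60.0, 62.0, 64.0, 66.0, 68.0, 70.0, 72.0, 74.0, 76.0, 78.0, 80.0, 82.0, 84.0, 86.0, 128.0, 132.0, 136.0]
side green 21 [  0.6 122.1 125.7]
side red 15 [  -0.2 -139.6  124.2]
side slope -0.03 z0 86.3 x -2.0 yaw deg 0.66 yrange -157.8 151.0 bright [-20.0, 4.0, 54.0, 56.0, 58.0, 60.0, 62.0, 64.0, 66.0, 68.0, 70.0, 72.0, 74.0, 76.0, 78.0, 80.0, 82.0, 84.0, 96.0]
top knob 12 [  0.8  -1.  120. ] [ -6.3  -7.4 120. ] [  6.    5.1 120. ]
top U 54 [-2.  -1.5 92. ] [-19.8 -13.5  92. ] [19.  10.1 92. ]
top ridge 23 [-23.4  -1.3  56. ] [-30.3  -8.8  56. ] [-16.3   5.1  56. ]
side knob 9 [ -2.3   1.5 120. ] [ -8.8  -4.4 120. ] [  5.    7.1 120. ]
side U 38 [-5.7  2.5 92. ] [-22.7 -14.3  92. ] [19.1 15.8 92. ]
side ridge 27 [-20.1   2.5  56. ] [-35.6  -8.9  56. ] [-8.1 25.2 56. ]
```

View pics/c.png

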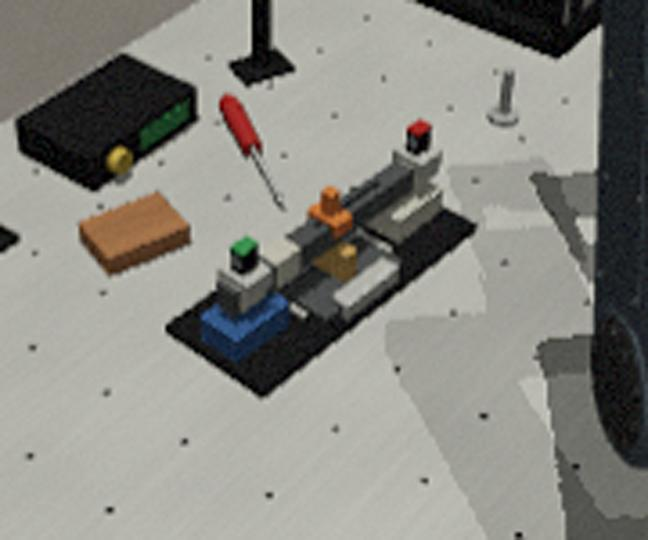

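View pics/ct.png

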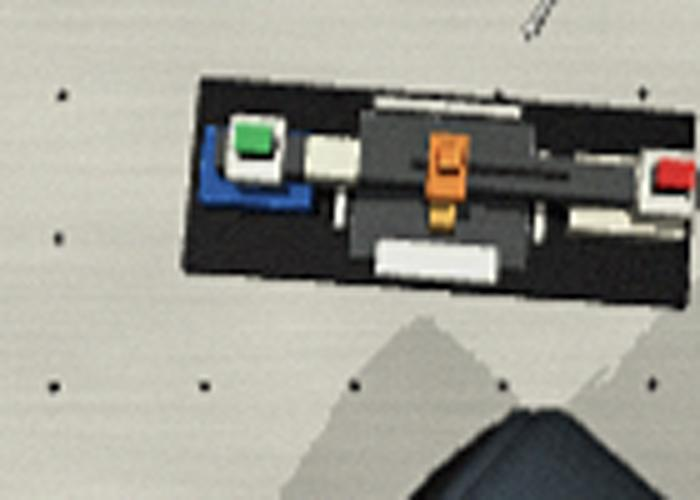

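>>> step_arm --steps '[{"ax":0,"ay":0,"az":0,"tx":0,"ty":0,"tz":0,"fingers":-0.1},{"ax":0,"ay":0,"az":0,"tx":0,"ty":0,"tz":0,"fingers":-0.1},{"ax":0,"ay":0,"az":0,"tx":0,"ty":0,"tz":0,"fingers":-0.1},{"ax":0,"ay":0,"az":0,"tx":0,"ty":0,"tz":0,"fingers":-0.1},{"ax":0,"ay":0,"az":0,"tx":0,"ty":0,"tz":0,"fingers":-0.1},{"ax":0,"ay":0,"az":0,"tx":0,"ty":0,"tz":0,"fingers":-0.1},{"ax":0,"ay":0,"az":0,"tx":0,"ty":0,"tz":0,"fingers":-0.1},{"ax":0,"ay":0,"az":0,"tx":0,"ty":0,"tz":0,"fingers":-0.1},{"ax":0,"ay":0,"az":0,"tx":0,"ty":0,"tz":0,"fingers":-0.1},{"ax":0,"ay":0,"az":0,"tx":0,"ty":0,"tz":0,"fingers":-0.1},{"ax":0,"ay":0,"az":0,"tx":0,"ty":0,"tz":0,"fingers":-0.1},{"ax":0,"ay":0,"az":0,"tx":0,"ty":0,"tz":0,"fingers":-0.1},{"ax":0,"ay":0,"az":0,"tx":0,"ty":0,"tz":0,"fingers":-0.1},{"ax":0,"ay":0,"az":0,"tx":0,"ty":0,"tz":0,"fingers":-0.1},{"ax":0,"ay":0,"az":0,"tx":0,"ty":0,"tz":0,"fingers":-0.1},{"ax":0,"ay":0,"az":0,"tx":0,"ty":0,"tz":0,"fingers":-0.1},{"ax":0,"ay":0,"az":0,"tx":0,"ty":0,"tz":0,"fingers":-0.1},{"ax":0,"ay":0,"az":0,"tx":0,"ty":0,"tz":0,"fingers":-0.1},{"ax":0,"ay":0,"az":0,"tx":0,"ty":0,"tz":0,"fingers":-0.1},{"ax":0,"ay":0,"az":0,"tx":0,"ty":0,"tz":0,"fingers":-0.1}]'

```text
t: 57.77
tcp_pos: [447.2, -265.8, 225.7]
orientation: [-0.0, 0.999, -0.039, -0.001]
ft_force: [1.0, 0.1, -0.7]
grip_width: 0.549
```

```bash
python3 look.py 35 | cut -c1-130
```

```text
t 57.77 at [ 447.2 -265.8  225.7] phi -4.48 tilt 0.12 toolshift mm [ 112.6 -267.4  165.4] F [ 1.   0.1 -0.7] w 0.549
T [-111.6 -267.8  225.7]
top green 36 [ -0.9 119.  125.4]
top red 41 [  -2.  -139.8  124.6]
top slope -0.04 z0 86.5 x 1.0 yaw deg 0.52 yrange -163.7 145.1 bright [-152.0, -138.0, -132.0, -128.0, -100.0, -10.0, -8.0, -4.0, 
side green 21 [  1.4 121.3 124.7]
side red 17 [  -1.3 -122.1  123.4]
side slope 0.16 z0 86.4 x -1.3 yaw deg 0.18 yrange -150.7 149.2 bright [-20.0, -14.0, 54.0, 56.0, 58.0, 62.0, 64.0, 66.0, 68.0, 70
```

```bash
python3 -c "
from h import *
print(arm.hand_in())"
```

```text
the job is handed in; nothing more can be done
None
```

The job is done and handed in at about 58 s of the 210 s allowed. In the last pictures the loaded rail sits level on the ridge alone, with the orange saddle above it.

- **Plate:** I hooked its edge under the lip at a 14° tilt and swung it flat. The ridge top measures 56 mm above the bench.
- **Carriers:** only green and red were on the bench. I laid the rail square, about 50 mm to the blue side, so it leaned on the blue rest. Green went on the +130 mm band and red on the –130 mm band.
- **Slide:** I pushed the rail's end without lifting it until it tipped up off the blue rest, then about 8 mm further. On release it rocked for a few seconds, once tilting up to 3.7° towards the white rest. It was level again before I set the marker.
- **Marker:** it had been knocked about 35 mm aside during the run. I found it again and set it astride the rail above the ridge.

**Last checks:**
- Rail slope read –0.04° from the top camera and 0.16° from the side camera. The underside is near 56 mm, clear of both rests.
- The saddle centre is within about 1 mm of the ridge centre.
- The carriers are within about 1–2 mm of their band centres.

**Disagreements:**
- The two cameras differ by 2–3 mm throughout.
- The final side view put the red carrier 17 mm off, at –122 mm. I put that down to orange saddle pixels counted as red, because the top view and the earlier side views agree on about –140 mm. I did not look into it further.
- I did not measure the bystanders again at the end. The arm stayed clear of them, and those in view looked unmoved.

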